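# Mount a mill rotor, set the carriage and clear the bench

## Task

Stand the rotor with the red blade in the open chuck, its red blade pointing along the red arrow on the carriage, and turn the sleeve clockwise (seen from above) to its stop so that the jaws grip it. Then unlock the carriage with the orange lever, slide it until its black line meets the red mark on the rail, and lock the lever again. Lay every brush and scoop left on the bench flat in the green wash tray, and leave the blue rotor, the beaker and the spray bottle where they are.

Things in the scene. Friction and masses are not known exactly. Their poses are not given: they have to be found in the camera images.
- rail: Fixed aluminium base plate 160 x 460 x 12 mm with a dark guide bar on it (top 22 mm high). Origin: centre of its underside, on the bench. Its y axis is the way the carriage slides; its x axis points away from the robot (yaw up to 0.12 rad).
- carriage (a joint): White carriage (120 x 280 mm deck, 16 mm thick, deck top 40 mm above the bench) on the rail. Value in m, grows along the rail's +y; range 0 to 0.19. Slides with about 6 N when unlocked; held by the brake (over 40 N) when the lever is locked. Starts between 0 and 0.04, 70 mm or more short of the mark.
- handle (a point): Upright black handle post on the carriage, 22 mm diameter, from the deck top (40 mm above the bench) up to 88 mm above the bench. This point is on its axis, 72 mm above the bench. Grip it to slide the carriage.
- pointer (a point): Front end, at the deck's front edge, of the black line on the carriage deck; the line runs along the rail's x. It lies 60 mm in -x of the handle.
- mark: Fixed red marker on the front (-x) side of the rail base, a blade 28 mm tall and 4 mm thick beside the carriage's front edge, top 40 mm above the bench. Origin: centre of its underside; axes parallel to the rail's. The carriage is at the mark when the pointer is level with it along the rail's y.
- lever (a joint): Clamp lever on the carriage: 0 = locked, 1.3 rad = fully unlocked (stop), growing clockwise seen from above. Locked, it points along the rail's -y; unlocked nearly to -x (towards the robot). Needs about 3 to 6 N at the knob and stays where it is left; starts within 0.05 of 0. It counts as locked below 0.12 and as unlocked above 1.0.
- lever_knob (a point): Orange upright knob at the end of the lever, 20 mm diameter, from 62 to 102 mm above the bench; this point is on its axis at 85 mm. It is 70 mm from the pivot. The steel lever arm below it has its top at 62 mm.
- lever_pivot (a point): The lever's vertical pivot axis, at the carriage's deck top; 80 mm in -y and 20 mm in +x of the handle.
- chuck (a point): Upright three-jaw chuck on the carriage, opening upward. Origin on its axis at the deck top (40 mm above the bench), axes parallel to the rail's, 85 mm in +y of the handle. Bore floor 24 mm above the origin, mouth rim 52 mm above it; the open jaws leave a round gap of 22 mm diameter. The red arrow on the deck beside it points along its -x (towards the robot).
- sleeve (a joint): Ribbed steel chuck sleeve, yellow stripe, 54 mm diameter, 13 to 44 mm above the chuck's origin. In rad, grows clockwise seen from above = closing; 0 (open) to 2.0 (stop), starts at 0 to 0.35. Each rad moves the jaws 2 mm inward: they touch the shank at about 1.5 and are tight from about 1.8, centring the rotor. Takes about 0.25 N m, 0.5 when tight; stays where it is left.
- jaw_a: One of three brass jaws, 120 degrees apart about the chuck's axis; the body's origin is on the axis when open, 8 mm x 9 mm x 26 mm tall, its top flush with the chuck's rim. Moves inward with the sleeve.
- jaw_b: Second jaw, as jaw_a.
- jaw_c: Third jaw, as jaw_a.
- rotor_red: Mill rotor to mount, 70 mm tall, 0.12 kg: shank 16 mm diameter, 38 mm long; above it (38 to 44 mm) a red blade reaching 34 mm along its -x, 12 mm wide, and a steel blade 20 mm along +x, 16 mm wide; on top a square grey hub 24 mm wide, 44 to 70 mm (grip across y). Origin: centre of the shank's lower end, z up. Starts upright in the stand, blades on its top, yaw within 1.2 rad of the stand's.
- rotor_red_tip (a point): Outer end of the long red blade, 34 mm along the rotor's -x, 41 mm above its origin.
- rotor_blue: Spare rotor, the same but with the long blade blue. Stays in the stand.
- stand: Fixed white block 150 x 80 x 45 mm with two 20 mm holes, 41 mm deep, 42 mm either side of its centre along its x. Origin: centre of its underside.
- tray: Fixed green open wash tray 220 (x) x 190 (y) x 40 mm, walls and floor 5 mm. Origin: centre of its underside.
- beaker: Glass beaker, 70 mm diameter, 80 mm tall, loose; leave alone. Origin: centre of its underside.
- spray: White spray bottle, 60 mm diameter, 120 mm tall, loose; leave alone. Origin: centre of its underside.
- brush_wood: Cleaning brush with a brown wooden handle, 150 mm long, 50 g, lying along its x axis: round handle 20 mm diameter over the -x half (-75 to 0 mm), a 42 mm wide head 20 mm thick from 0 along +x. Origin: under the middle of its length, 10 mm below the handle's axis. Grip the handle across y, at x about -15 mm. May be absent; may be knocked aside or over.
- brush_white: Cleaning brush with a white handle, 150 mm long, 50 g, lying along its x axis: round handle 20 mm diameter over the -x half (-75 to 0 mm), a 42 mm wide head 20 mm thick from 0 along +x. Origin: under the middle of its length, 10 mm below the handle's axis. Grip the handle across y, at x about -15 mm. May be absent; may be knocked aside or over.
- scoop_black: Steel scoop (spoon) with a black handle, 150 mm long, 50 g, lying along its x axis: round handle 20 mm diameter over the -x half (-75 to 0 mm), a thin stem and a 52 mm round bowl at the +x end. Origin: under the middle of its length, 10 mm below the handle's axis. Grip the handle across y, at x about -15 mm. May be absent; may be knocked aside or over.
- scoop_yellow: Steel scoop (spoon) with a yellow handle, 150 mm long, 50 g, lying along its x axis: round handle 20 mm diameter over the -x half (-75 to 0 mm), a thin stem and a 52 mm round bowl at the +x end. Origin: under the middle of its length, 10 mm below the handle's axis. Grip the handle across y, at x about -15 mm. May be absent; may be knocked aside or over.
Things that resemble listed ones, but are neither listed nor needed, are in the scene too. Leave any pink, purple or turquoise look-alike of the brush_wood alone.

How it is judged:
By the outcome, as a careful person would: the job done as asked, in the order asked, and still so for the second after the job is handed in, with the robot touching nothing.
Of brush_wood, brush_white, scoop_black, scoop_yellow only 2 to 4 are there at a start; the rules pass over those that are not, and their reading is None.
At some moment in a run one of brush_wood, brush_white, scoop_black, scoop_yellow may be knocked a few centimetres aside while the robot is not near it.
It also fails if it takes over 210 s, if anything falls off the work surface, if the arm or the gripper's body presses on something with over 40 N, if the wrist force passes 120 N, or if a joint passes its speed limit or range.

## Robot

A 6-joint arm with a two-finger parallel gripper is mounted at the origin on the work surface. World frame = base frame: x ahead of the robot, y to its left, z up, the work surface at z = 0. Lengths are in m, angles in rad, forces in N, time in s.
With the tool pointing down it reaches from about 0.3 to 0.75 m from the base axis. Payload 8.5 kg.
Tool frame: the origin (TCP) lies midway between the tips of the shut fingers; the grasp point (between the pads) lies 19 mm behind it; y points along the fingers, x is the direction in which the jaws open and shut, and the axes are right-handed (so a half turn about y gives the same grasp; the last joint's range is limited). The gripper opens to 88 mm and grips with 3 to 60 N. Pads are 18 mm wide; open, the fingers measure 123 mm over their backs; the gripper's body (75 mm by 187 mm) begins 45 mm behind the grasp point.
Start: joints at [0.92, 0.381, 1.297, -0, 1.464, -0.215], TCP at [0.232, 0.499, 0.239] pointing down, gripper open.
Joint ranges: [-3.11, 3.11], [-0.89, 2.33], [0.22, 2.48], [-1.42, 4.56], [0.17, 2.85], [-2.88, 2.88]. Speed limits (rad/s): [2.39, 2.39, 3.14, 3.14, 3.14, 3.14].

## Interface

Orientations are given as a unit quaternion [x, y, z, w].
In Python, from station import env gives the robot as it stands.
- The arm moves only by the tool play_rows, never from a script. Its argument "steps" is a list of rows, each an object of numbers: "rx", "ry", "rz": the turn, a rotation vector about the tool's x, y, z in rad; "x", "y", "z": the shift along the tool's x, y, z in cm; "gripper": the closure, from -1 (fully open) to 1 (shut). In form: [{"rx": .., "ry": .., "rz": .., "x": .., "y": .., "z": .., "gripper": ..}, ...]. A call has 1 to 10 rows; each row is the pose to reach, as a shift and turn from the pose commanded when the call began, along the tool's axes at that moment; what a row does not reach only later rows make up. A row lasts 1/12 s, in which the tool goes at most 41.7 mm and 7.16 degrees, less where a joint would pass 70% of its speed; a pose out of reach is approached as far as the arm can. A call with a gripper value outside its range is refused whole. The fingers move at their own pace and stop on an object; "grip_force" is the grip in N (left out, the last holds). Time passes only in rows, so rows that repeat a pose let the fingers close. It gives the time, the measured TCP pose, the force and the opening at its end, in the units of the state.
- env.sense(): the state, without advancing time (a new reading comes with each control period).
- env.grab_frame(name): name is "side" or "top"; returns the picture (384x512x3 uint8, red, green, blue); there is no depth.
- env.get_calibration(name): a dict with "camera_matrix" (3x3 intrinsics, pixels), "dist_coeffs" ([k1, k2, p1, p2, k3] as OpenCV has them; the pictures are not rectified), "R" (3x3) and "t" (3): a world point X has camera coordinates R X + t. Camera axes: x right, y down, z forward; pixel columns grow to the right and rows downward; lengths in m; the calibration is good to about 2 mm. A picture is of the moment at which its call begins. get_calibration takes no time and is no camera call.
- env.hand_in(): hands the job in, once; it reports no verdict.
The state is a dict: "time_s": time; "q": joint angles; "dq": joint speeds; "joint_torque": joint torques, N m; "position": TCP position; "tool_rot": TCP orientation; "ft_force": force on the tool from outside, world axes, zero at the start; "wrist_torque": the same for the moment, N m; "grip_width": finger opening in m.
Only numpy, scipy, OpenCV 4.12 (cv2) and the standard library are available. Lean on these libraries where they do the work, as an engineer would, in place of code of your own. Each camera call takes 0.05 s, during which the arm holds its last target.

## Working session

There is one attempt and no reset: what is moved stays moved. The work goes in short steps, Python scripts to look and compute and a tool call to move; the robot and the scene stay as the last step left them, time stands still between calls to the robot, and variables do not carry over. Pictures are saved under pics/ and viewed, and the job is handed in when it is done.

Besides the shell and the picture viewer there is one more tool, called after "Emit:" as name(argument=value, ...) on one line, values as JSON. play_rows: Moves the arm, as the interface text tells. Its arguments: {"type":"object","properties":{"steps":{"type":"array"},"grip_force":{"type":"number"}},"required":["steps"]}

```bash
mkdir -p pics; ls
python3 - <<'E'
from station import env
import cv2
for n in("side","top"):
    f=env.grab_frame(n); cv2.imwrite(f"pics/{n}0.png",cv2.cvtColor(f,cv2.COLOR_RGB2BGR))
    c=env.get_calibration(n); print(n,c)
print(env.sense())
E
```

```text
pics
side {'camera_matrix': array([[416.0809783 ,   0.        , 252.68698204],
       [  0.        , 416.0809783 , 192.74476528],
       [  0.        ,   0.        ,   1.        ]]), 'dist_coeffs': array([0.01430108, 0.        , 0.        , 0.        , 0.        ]), 'R': array([[-0.96300778, -0.26944787, -0.00372329],
       [-0.14151436,  0.51743466, -0.8439402 ],
       [ 0.22932445, -0.81219408, -0.53642434]]), 't': array([0.50213375, 0.10406517, 1.33029148])}
top {'camera_matrix': array([[417.22277829,   0.        , 260.61712143],
       [  0.        , 417.22277829, 185.36532024],
       [  0.        ,   0.        ,   1.        ]]), 'dist_coeffs': array([-0.00089497,  0.        ,  0.        ,  0.        ,  0.        ]), 'R': array([[ 0.01926253, -0.99978371,  0.00784149],
       [-0.99534325, -0.0199167 , -0.09431403],
       [ 0.0944498 , -0.00598824, -0.99551162]]), 't': array([0.07049265, 0.47962752, 1.56507453])}
{'time_s': 0.1, 'q': array([ 9.19684490e-01,  3.81118862e-01,  1.29810622e+00,  2.84016458e-05,
        1.46357730e+00, -2.15321452e-01]), 'dq': array([-0.00084051, -0.00174141, -0.00101321, -0.00045139, -0.00044909,
       -0.00115038]), 'joint_torque': array([ 3.72125636e-03, -4.38651502e+01, -2.24910307e+01,  7.14660273e-02,
        3.41386639e-02, -5.05001924e-05]), 'position': array([0.23203653, 0.49840904, 0.23823131]), 'tool_rot': array([ 0.59640348,  0.3796839 , -0.38049369, -0.59612715]), 'ft_force': array([-0.81213004,  0.0866915 ,  0.49479562]), 'wrist_torque': array([ 0.00163491, -0.01041869, -0.05397604]), 'grip_width': 0.08820061267326738}
```

View pics/side0.png

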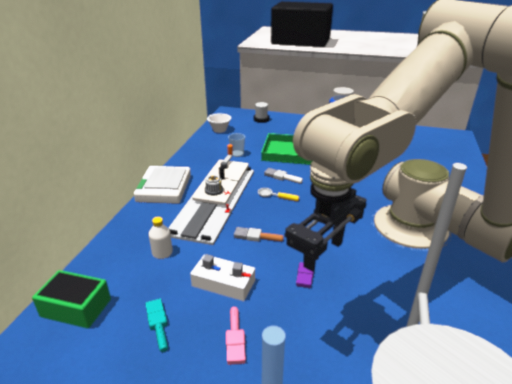

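View pics/top0.png

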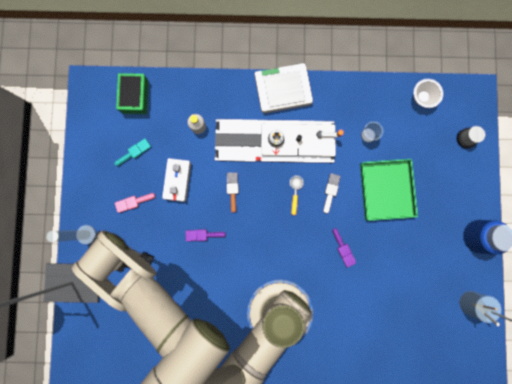

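```bash
cat > h.py <<'E'
from station import env
import cv2, numpy as np
from scipy.spatial.transform import Rotation as R
def cal(n):
    c=env.get_calibration(n); return [np.array(c[k],float) for k in("camera_matrix","dist_coeffs","R","t")]
def ray(n,uv):
    K,d,Rm,t=cal(n); p=cv2.undistortPoints(np.array(uv,float).reshape(-1,1,2),K,d).reshape(-1,2)
    return -Rm.T@t,(np.c_[p,np.ones(len(p))])@Rm
def onz(n,uv,z):
    o,d=ray(n,uv); return o+d*((z-o[2])/d[:,2])[:,None]
def tri(a,b):  # a top uv, b side uv
    o1,d1=ray("top",[a]);o2,d2=ray("side",[b]);d1=d1[0]/np.linalg.norm(d1);d2=d2[0]/np.linalg.norm(d2)
    s=np.linalg.lstsq(np.c_[d1,-d2],o2-o1,rcond=None)[0]; p,q=o1+s[0]*d1,o2+s[1]*d2
    return (p+q)/2,np.linalg.norm(p-q)
def proj(n,X):
    K,d,Rm,t=cal(n); return cv2.projectPoints(np.array(X,float).reshape(-1,1,3),cv2.Rodrigues(Rm)[0],t,K,d)[0].reshape(-1,2)
def grab(n,name,crop=None,s=1):
    f=env.grab_frame(n); np.save(f"pics/{name}.npy",f); save(f,name,crop,s); return f
def save(f,name,crop=None,s=1):
    g=f
    if crop: x0,y0,x1,y1=crop; g=f[y0:y1,x0:x1]
    g=cv2.resize(g,None,fx=s,fy=s,interpolation=cv2.INTER_CUBIC)
    cv2.imwrite(f"pics/{name}.png",cv2.cvtColor(g,cv2.COLOR_RGB2BGR))
E
python3 - <<'E'
from h import *
print(R.from_quat(env.sense()['tool_rot']).as_matrix().round(3))
f=cv2.cvtColor(cv2.imread("pics/top0.png"),4); save(f,"t0a",(205,60,425,225),3.6)
save(f,"t0b",(150,140,220,220),7)
f=cv2.cvtColor(cv2.imread("pics/side0.png"),4); save(f,"s0a",(130,130,320,300),4)
E
```

```text
[[ 0.422 -0.001 -0.907]
 [ 0.907 -0.001  0.422]
 [-0.001 -1.     0.   ]]
```

View pics/t0a.png

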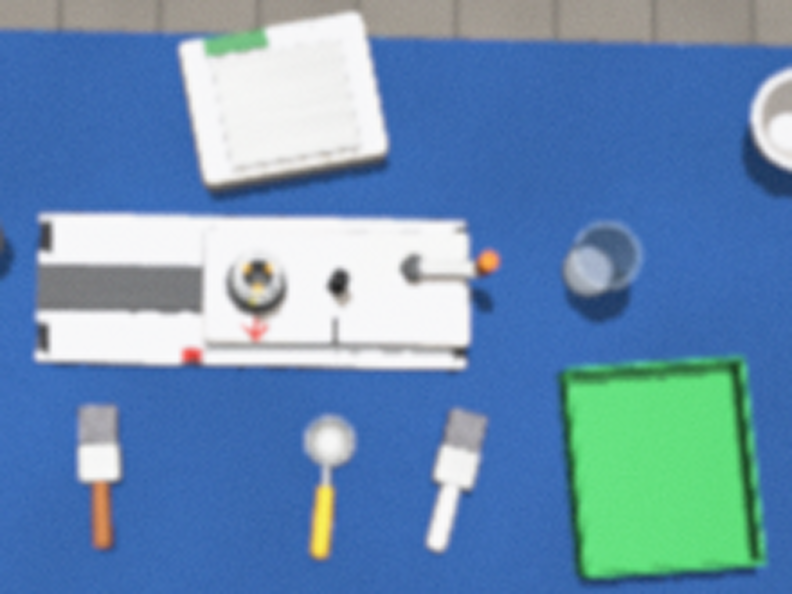

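View pics/t0b.png

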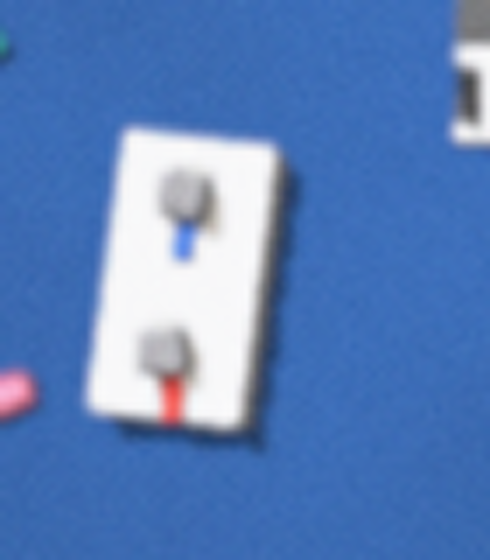

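View pics/s0a.png

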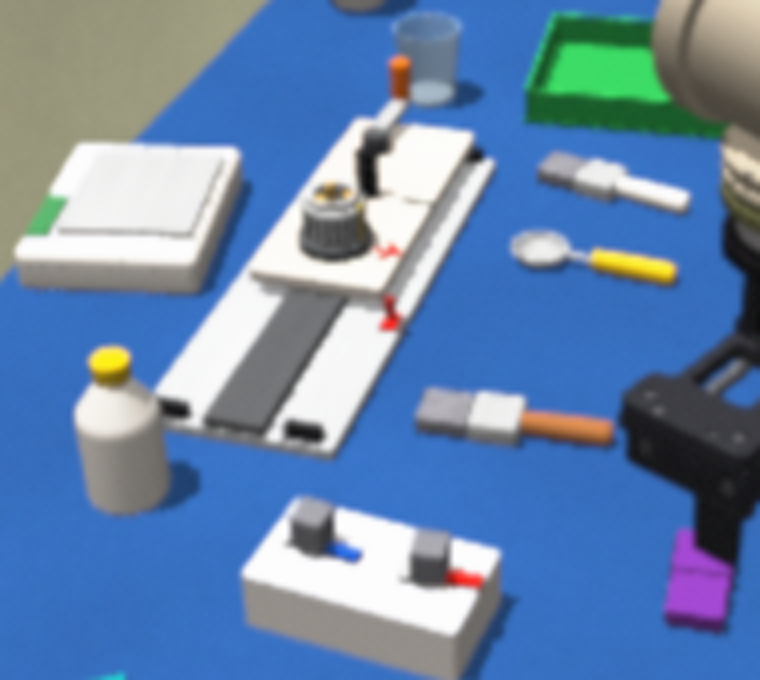

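Run:
```python
from h import *
f=cv2.cvtColor(cv2.imread("pics/top0.png"),4).astype(int); r,g,b=f[...,0],f[...,1],f[...,2]
def blobs(m,nm,z,box,mn=3):
    mm=np.zeros(m.shape,np.uint8); x0,y0,x1,y1=box; mm[y0:y1,x0:x1]=m[y0:y1,x0:x1]
    n,l,s,c=cv2.connectedComponentsWithStats(mm)
    for i in range(1,n):
        if s[i,4]>=mn:
            pts=np.argwhere(l==i)[:,::-1].astype(np.float32)
            mr=cv2.minAreaRect(pts)
            print(nm,s[i,4],c[i].round(2),onz("top",[c[i]],z)[0].round(4), [onz("top",[q],z)[0,:2].round(4).tolist() for q in cv2.boxPoints(mr)] if s[i,4]>30 else '')
red=(r>150)&(g<110)&(b<110)&(r-g>80)
blobs(red,'red',.04,(205,100,350,170))
blobs(red,'redrot',.048,(160,150,195,210))
blobs((b>150)&(g<140)&(r<90)&(b-r>110),'blue',.048,(165,160,185,200))
blobs((r>170)&(g>80)&(g<150)&(b<90),'orange',.085,(320,120,350,145))
blobs((r>150)&(g>150)&(b>150),'white',.045,(160,150,192,210),30)
blobs((r>150)&(g>150)&(b>150),'rail',.03,(210,115,340,168),30)
blobs((g>120)&(r<130)&(b<150)&(g-b>60),'tray',.04,(350,150,430,230),30)
blobs((r>120)&(r-b>50)&(g<150),'wood',.012,(220,165,245,215))
blobs((r>180)&(g>140)&(b<100),'yel',.012,(285,165,310,220))
blobs((r>170)&(g>170)&(b>170),'wh',.012,(320,165,345,215))
blobs((r>100)&(g>100)&(b>100)&(b-r<40),'wh-all',.012,(320,165,345,215))
blobs((r>90)&(g>90)&(b-r<40),'wood-all',.012,(220,165,245,215))
blobs((r>110)&(g>100)&(b-r<40),'scoop-all',.012,(285,165,310,220))
blobs((r<70)&(g<70)&(b<70),'dark',.088,(290,130,310,148),1)
```

```text
red 6 [258.  158.5] [0.5784 0.0919 0.04  ] 
redrot 9 [174.33 196.  ] [0.4295 0.4009 0.048 ] 
blue 5 [165. 162.] [0.5567 0.4409 0.048 ] 
orange 4 [338.75 133.25] [ 0.6718 -0.2053  0.085 ] 
white 879 [175.54 179.03] [0.4935 0.3995 0.045 ] [[0.4207, 0.449], [0.575, 0.4349], [0.5653, 0.3495], [0.4111, 0.3643]]
rail 4199 [279.72 140.51] [0.6513 0.0102 0.03  ] [[0.5694, 0.2572], [0.732, 0.2593], [0.7338, -0.2063], [0.5708, -0.2039]]
tray 2548 [387.26 190.99] [ 0.4647 -0.3974  0.04  ] [[0.5651, -0.2992], [0.5861, -0.4802], [0.3725, -0.4973], [0.3522, -0.3186]]
wood 75 [232.71 202.65] [0.4108 0.185  0.012 ] [[0.4437, 0.1923], [0.444, 0.177], [0.3792, 0.1754], [0.3789, 0.1906]]
yel 70 [294.07 204.97] [ 0.4066 -0.0492  0.012 ] [[0.3727, -0.0389], [0.442, -0.0457], [0.4407, -0.0596], [0.3715, -0.0527]]
wh 211 [329.72 195.38] [ 0.4459 -0.1853  0.012 ] [[0.3846, -0.1535], [0.4956, -0.1751], [0.4882, -0.2157], [0.3773, -0.1939]]
wh-all 334 [330.85 190.53] [ 0.4646 -0.1895  0.012 ] [[0.3866, -0.1477], [0.5319, -0.1831], [0.5219, -0.2266], [0.3767, -0.1909]]
wood-all 340 [232.27 189.22] [0.4621 0.1879 0.012 ] [[0.5242, 0.2098], [0.5251, 0.1676], [0.3756, 0.1639], [0.3748, 0.2057]]
scoop-all 279 [295.13 193.  ] [ 0.4524 -0.0528  0.012 ] [[0.5175, -0.0323], [0.5184, -0.0784], [0.369, -0.0799], [0.3681, -0.0342]]
dark 10 [298.6 138.4] [ 0.6487 -0.0564  0.088 ]
```

Run:
```python
from h import *
f=cv2.cvtColor(cv2.imread("pics/top0.png"),4)
save(f,"c1",(255,120,345,165),8.5)
F=f.astype(float); gr=F.mean(2)
def edge(a,b): pass
# black line columns
for v in range(149,156):
    w=np.clip(215-gr[v,292:305],0,None); print('line',v,gr[v,290:306].astype(int))
r,g,b=F[...,0],F[...,1],F[...,2]
def wc(w,box):
    x0,y0,x1,y1=box; w=w[y0:y1,x0:x1]; yy,xx=np.mgrid[y0:y1,x0:x1]; return np.array([(w*xx).sum(),(w*yy).sum()])/w.sum()
rd=np.clip(r-(g+b)/2-40,0,None)
mk=wc(rd,(252,153,264,164)); print('mark',mk,onz("top",[mk],.04))
ar=wc(rd,(268,142,285,156)); print('arrow',ar,onz("top",[ar],.04))
og=np.clip(r-b-70,0,None); k=wc(og,(333,126,347,140)); print('knob',k,onz("top",[k],.095))
rb=wc(np.clip(r-g-70,0,None),(168,188,182,204)); print('redblade',rb,onz("top",[rb],.051))
bb=wc(np.clip(b-r-100,0,None)*(g<150),(170,168,182,182)); print('blueblade',bb,onz("top",[bb],.051))
# rail edges: front/back rows per column at z .012
for u in range(218,336,13):
    print(u,gr[112:124,u].astype(int),gr[150:168,u].astype(int))
f2=cv2.cvtColor(cv2.imread("pics/side0.png"),4)
save(f2,"c2",(170,135,260,245),5.4)
```

```text
line 149 [248 248 248 248 248 248 240 195 182 233 246 248 247 247 248 248]
line 150 [247 248 248 248 247 248 240 191 179 233 248 248 248 247 248 248]
line 151 [248 248 248 248 248 248 242 193 182 234 247 248 248 248 248 247]
line 152 [248 248 248 248 248 248 239 191 179 234 248 249 248 248 248 248]
line 153 [247 247 246 247 247 248 239 191 179 233 246 247 247 247 248 247]
line 154 [235 235 235 235 235 233 223 171 160 213 232 235 235 234 234 235]
line 155 [184 184 183 187 183 184 171 148 143 168 181 184 186 185 187 188]
mark [257.725      158.07695312] [[0.58001063 0.09294762 0.04      ]]
arrow [275.71014493 151.73982057] [[0.60569796 0.02523858 0.04      ]]
knob [340.07169254 132.3045085 ] [[ 0.6732171  -0.20823724  0.095     ]]
redblade [174.18930636 196.73988439] [[0.42650389 0.4007433  0.051     ]]
blueblade [176.         173.85840708] [[0.51232495 0.3973068  0.051     ]]
218 [113 113 111 115 110 116 134 188 216 175 115  91] [186 163 161 163 160 157 164 184 220 222 167 119 118 120 118 119 120 121]
231 [115 116 115 116 117 115 132 194 242 248 248 247] [248 247 248 248 248 248 248 2
[... 367 characters left out ...]
244 224 177 176 218 244 248 234 163 111 108 109 110 111 111]
283 [ 88 106 114 118 115 112 116 132 188 241 248 247] [248 248 248 247 232 181 171 217 243 248 234 163 101 103 113 112 112 113]
296 [114 119 115 120 118 116 116 136 196 242 248 246] [240 242 239 239 223 171 173 217 242 248 240 193 129 109 113 115 115 115]
309 [117 118 118 115 115 116 114 126 172 226 245 246] [247 248 248 247 236 193 178 216 243 248 247 230 163 114 118 118 118 117]
322 [115 117 118 119 114 117 115 120 148 203 243 246] [247 248 247 247 242 214 174 178 220 242 248 233 166 116 114 116 118 113]
335 [113 113 111 111 113 114 113 113 114 115 121 115] [188 191 192 190 183 155 122 100 105 111 123 125 120 115 117 121 115 117]
```

View pics/c1.png

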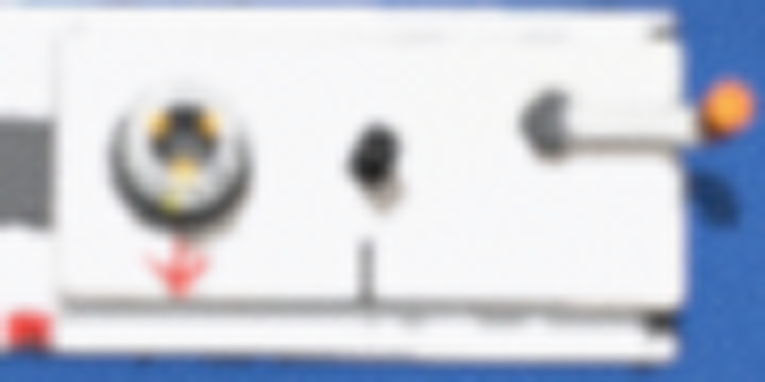

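View pics/c2.png

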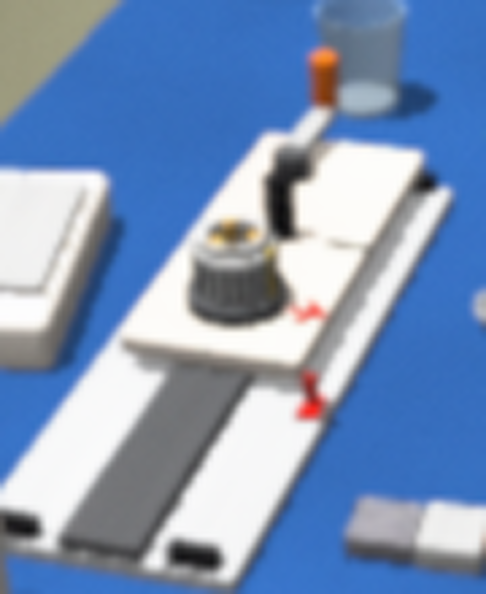

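Run:
```python
from h import *
print('pointer',onz("top",[(297.61,151),(297.6,154.8)],.04))
e=onz("top",[(231,160.1),(322,161.9),(309,162.3),(244,160.7)],.012);print('front edge',e.round(4))
e=onz("top",[(231,118.9),(322,120.5)],.012);print('back',e.round(4))
# c1 crop: chuck rim/bore centre ~ (184,138), jaws
for nm,p,z in (('bore',(184,138),.085),('bore@rim',(184,140),.092),('handle top',(378,143),.088),('pivot',(548,122),.06)):
    print(nm,onz("top",[(255+(p[0]+.5)/8.5-.5,120+(p[1]+.5)/8.5-.5)],z).round(4))
f=cv2.cvtColor(cv2.imread("pics/top0.png"),4); 
save(f,"c3",(160,160,190,204),13)
# chuck from pointer
P=onz("top",[(297.6,154.8)],.04)[0]
print('pred chuck',P+[.06,.085,.0],'pred pivot',P+[.08,-.08,0])
for X in (P+[.06,.085,.052],P+[.06,.085,0],P+[.06,0,.048]): print(proj("top",X),proj("side",X))
```

```text
pointer [[ 0.61025665 -0.05783016  0.04      ]
 [ 0.59567003 -0.05795098  0.04      ]]
front edge [[ 0.5745  0.1957  0.012 ]
 [ 0.5747 -0.155   0.012 ]
 [ 0.5721 -0.1049  0.012 ]
 [ 0.5732  0.1456  0.012 ]]
back [[ 0.7363  0.1999  0.012 ]
 [ 0.7374 -0.1541  0.012 ]]
bore [[0.6574 0.0262 0.085 ]]
bore@rim [[0.655  0.0265 0.092 ]]
handle top [[ 0.6563 -0.058   0.088 ]]
pivot [[ 0.6734 -0.1359  0.06  ]]
pred chuck [0.65567003 0.02704902 0.04      ] pred pivot [ 0.67567003 -0.13795098  0.04      ]
[[276.05316682 135.849745  ]] [[212.25970926 177.28164317]]
[[275.44248838 138.75412528]] [[213.10137348 190.28857598]]
[[299.02646615 136.55540783]] [[220.64567577 166.61180501]]
```

View pics/c3.png

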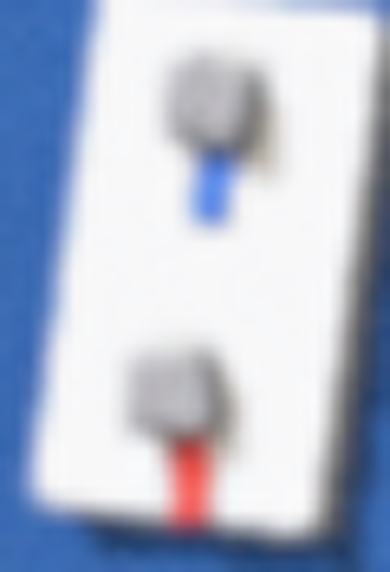

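Run:
```python
from h import *
print([(-cal(n)[2].T@cal(n)[3]).round(3) for n in("top","side")])
f=cv2.cvtColor(cv2.imread("pics/top0.png"),4).astype(float);r,g,b=f[...,0],f[...,1],f[...,2]
w=np.clip(r-g-15,0,None)
for v in range(191,204):
    s=w[v,168:182]; 
    if s.sum()>80:
        u=(s*np.arange(168,182)).sum()/s.sum(); print(v,round(s.sum()),round(u,2),onz("top",[(u,v)],.051)[0].round(4))
s=cv2.cvtColor(cv2.imread("pics/side0.png"),4); save(s,"c4",(185,245,265,305),9.5)
for X in ([.4517,.4035,.077],[.4517-.034,.4035,.048],[.4517-.034,.4035,.051]): print(proj("top",X),proj("side",X))
print(tri((172.2,189.1),(237.9,264.9)))
```

```text
[array([0.328, 0.089, 1.603]), array([0.193, 1.162, 0.803])]
194 218 174.22 [0.4367 0.401  0.051 ]
195 324 174.21 [0.433  0.4009 0.051 ]
196 351 174.25 [0.4293 0.4006 0.051 ]
197 328 174.23 [0.4255 0.4005 0.051 ]
198 309 174.19 [0.4218 0.4006 0.051 ]
199 301 174.03 [0.4181 0.401  0.051 ]
200 120 173.99 [0.4144 0.401  0.051 ]
[[172.29552955 189.38611031]] [[236.32098485 264.65164477]]
[[173.51667801 199.13753571]] [[249.18775113 275.50662654]]
[[173.35533652 199.08795474]] [[249.17819227 274.64586647]]
(array([0.45021983, 0.40332509, 0.07680793]), np.float64(0.005182546769994098))
```

View pics/c4.png

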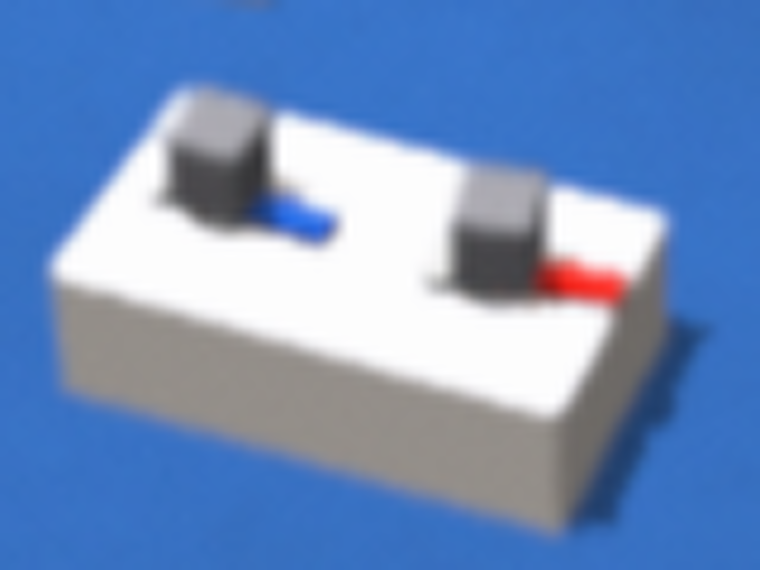

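```bash
cat >> h.py <<'E'
def go(pos,yaw):
    """shift/turn in tool axes for a target TCP pos and tool-x yaw (deg), tool down"""
    s=env.sense(); M=R.from_quat(s['tool_rot']); pos=np.array(pos,float)
    c,sn=np.cos(np.radians(yaw)),np.sin(np.radians(yaw))
    T=R.from_matrix(np.array([[c,0,sn*-1],[sn,0,c],[0,-1,0]]))
    d=M.inv().apply(pos-s['position'])*100; rv=(M.inv()*T).as_rotvec()
    print('at',s['position'].round(4),'x-yaw',np.degrees(np.arctan2(*M.as_matrix()[1::-1,0])).round(2),'w',round(s['grip_width'],4),'t',s['time_s'],'F',s['ft_force'].round(1))
    print('xyz cm',d.round(2),'r',rv.round(3))
E
python3 -c "
from h import *
go([.4505,.402,.15],90)"
```

```text
at [0.232  0.4984 0.2382] x-yaw 65.03 w 0.0882 t 0.1 F [-0.8  0.1  0.5]
xyz cm [  0.49   8.82 -23.88] r [-0.001 -0.436 -0.001]
```

Emit:
play_rows(steps=[{"x": 0.49, "y": 3, "z": -10, "ry": -0.2, "gripper": -0.1}, {"x": 0.49, "y": 8.82, "z": -23.88, "ry": -0.436, "gripper": -0.1}, {"x": 0.49, "y": 8.82, "z": -23.88, "ry": -0.436, "gripper": -0.1}, {"x": 0.49, "y": 8.82, "z": -23.88, "ry": -0.436, "gripper": -0.1}, {"x": 0.49, "y": 8.82, "z": -23.88, "ry": -0.436, "gripper": -0.1}, {"x": 0.49, "y": 8.82, "z": -23.88, "ry": -0.436, "gripper": -0.1}, {"x": 0.49, "y": 8.82, "z": -23.88, "ry": -0.436, "gripper": -0.1}, {"x": 0.49, "y": 8.82, "z": -23.88, "ry": -0.436, "gripper": -0.1}, {"x": 0.49, "y": 8.82, "z": -23.88, "ry": -0.436, "gripper": -0.1}, {"x": 0.49, "y": 8.82, "z": -23.88, "ry": -0.436, "gripper": -0.1}])

```text
validation failed for argument at $.st...
```

```bash
python3 -c "
from h import *
go([.4505,.402,.055],90)
grab('side','s1',(180,200,300,300),6)"
```

```text
at [0.232  0.4984 0.2382] x-yaw 65.03 w 0.0882 t 0.1 F [-0.8  0.1  0.5]
xyz cm [  0.5   18.32 -23.88] r [-0.001 -0.436 -0.001]
```

View pics/s1.png

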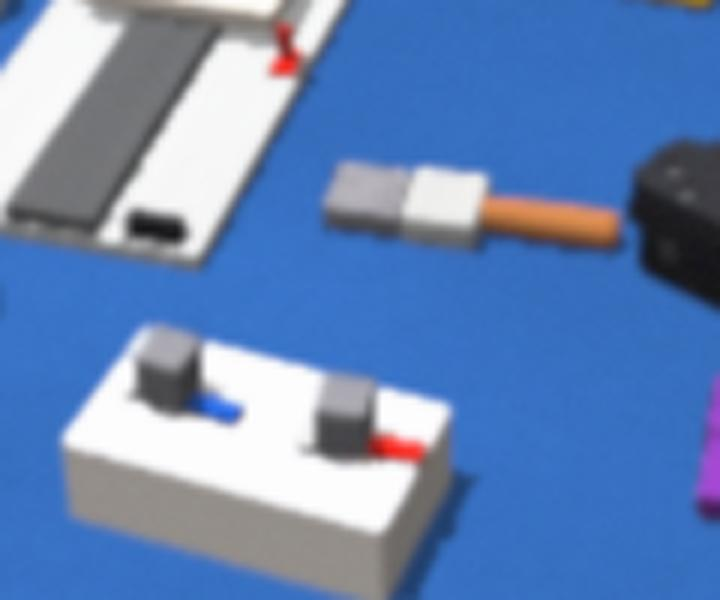

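Emit:
play_rows(steps=[{"rx": 0, "ry": -0.2, "rz": 0, "x": 0.49, "y": 3, "z": -10, "gripper": -0.1}, {"rx": 0, "ry": -0.436, "rz": 0, "x": 0.49, "y": 8.82, "z": -23.88, "gripper": -0.1}, {"rx": 0, "ry": -0.436, "rz": 0, "x": 0.49, "y": 8.82, "z": -23.88, "gripper": -0.1}, {"rx": 0, "ry": -0.436, "rz": 0, "x": 0.49, "y": 8.82, "z": -23.88, "gripper": -0.1}, {"rx": 0, "ry": -0.436, "rz": 0, "x": 0.49, "y": 8.82, "z": -23.88, "gripper": -0.1}, {"rx": 0, "ry": -0.436, "rz": 0, "x": 0.49, "y": 8.82, "z": -23.88, "gripper": -0.1}, {"rx": 0, "ry": -0.436, "rz": 0, "x": 0.49, "y": 8.82, "z": -23.88, "gripper": -0.1}, {"rx": 0, "ry": -0.436, "rz": 0, "x": 0.49, "y": 8.82, "z": -23.88, "gripper": -0.1}, {"rx": 0, "ry": -0.436, "rz": 0, "x": 0.49, "y": 8.82, "z": -23.88, "gripper": -0.1}, {"rx": 0, "ry": -0.436, "rz": 0, "x": 0.49, "y": 8.82, "z": -23.88, "gripper": -0.1}])

```text
time_s: 0.98
position: [0.4495, 0.4031, 0.1513]
tool_rot: [0.5, 0.501, -0.5, -0.5]
ft_force: [-0.1, -0.0, -0.1]
grip_width: 0.0482
```

```bash
python3 -c "
from h import *
go([.4505,.402,.055],90)
grab('side','s1',(180,200,300,300),6)"
```

```text
at [0.4495 0.4031 0.1513] x-yaw 90.09 w 0.0482 t 0.9833 F [-0.1 -0.  -0.1]
xyz cm [-0.12  9.63 -0.1 ] r [0.    0.002 0.001]
```

View pics/s1.png

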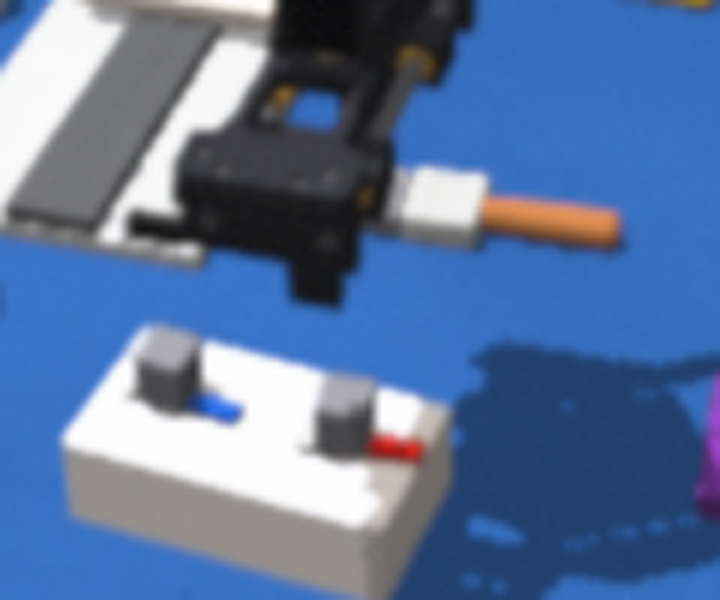

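Emit:
play_rows(steps=[{"rx": 0, "ry": 0, "rz": 0, "x": 0, "y": 3, "z": 0, "gripper": -0.1}, {"rx": 0, "ry": 0, "rz": 0, "x": 0, "y": 5, "z": 0, "gripper": -0.1}, {"rx": 0, "ry": 0, "rz": 0, "x": 0, "y": 7, "z": 0, "gripper": -0.1}, {"rx": 0, "ry": 0, "rz": 0, "x": 0, "y": 8.5, "z": 0, "gripper": -0.1}, {"rx": 0, "ry": 0, "rz": 0, "x": 0, "y": 9.5, "z": 0, "gripper": -0.1}, {"rx": 0, "ry": 0, "rz": 0, "x": 0, "y": 9.5, "z": 0, "gripper": -0.1}, {"rx": 0, "ry": 0, "rz": 0, "x": 0, "y": 9.5, "z": 0, "gripper": -0.1}])

```text
time_s: 1.62
position: [0.4503, 0.4029, 0.0562]
tool_rot: [0.5, 0.501, -0.5, -0.5]
ft_force: [0.5, 0.5, 0.2]
grip_width: 0.0486
```

```bash
python3 -c "
from h import *
go([.4505,.402,.055],90)
grab('side','s2',(180,200,300,300),6);grab('top','t2',(150,150,210,210),10)"
```

```text
at [0.4503 0.4029 0.0562] x-yaw 90.08 w 0.0486 t 1.6167 F [0.5 0.5 0.2]
xyz cm [-0.09  0.12 -0.02] r [0.    0.001 0.   ]
```

View pics/s2.png

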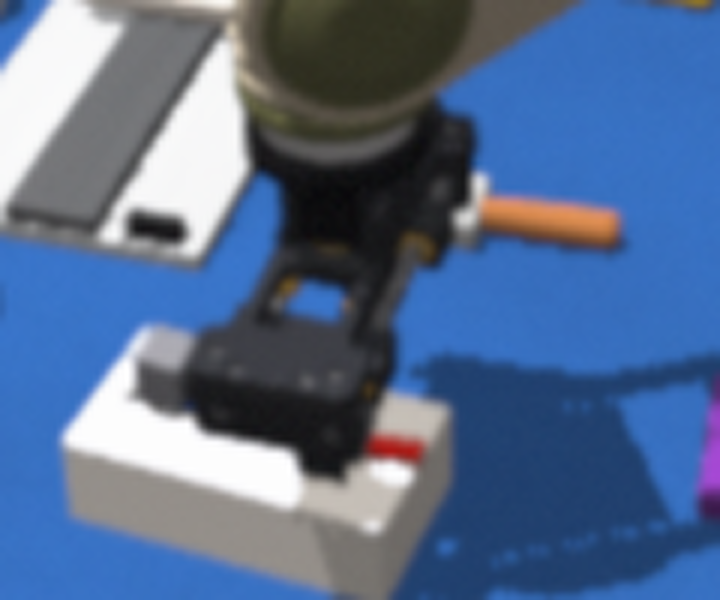

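Emit:
play_rows(grip_force=20, steps=[{"rx": 0, "ry": 0, "rz": 0, "x": 0, "y": 0.1, "z": 0, "gripper": 1}, {"rx": 0, "ry": 0, "rz": 0, "x": 0, "y": 0.1, "z": 0, "gripper": 1}, {"rx": 0, "ry": 0, "rz": 0, "x": 0, "y": 0.1, "z": 0, "gripper": 1}, {"rx": 0, "ry": 0, "rz": 0, "x": 0, "y": 0.1, "z": 0, "gripper": 1}, {"rx": 0, "ry": 0, "rz": 0, "x": 0, "y": 0.1, "z": 0, "gripper": 1}, {"rx": 0, "ry": 0, "rz": 0, "x": 0, "y": 0.1, "z": 0, "gripper": 1}, {"rx": 0, "ry": 0, "rz": 0, "x": 0, "y": 0.1, "z": 0, "gripper": 1}, {"rx": 0, "ry": 0, "rz": 0, "x": 0, "y": 0.1, "z": 0, "gripper": 1}])

```text
time_s: 2.38
position: [0.4509, 0.4023, 0.0549]
tool_rot: [0.5, 0.5, -0.5, -0.5]
ft_force: [0.9, -0.1, 3.5]
grip_width: 0.0239
```

Emit:
play_rows(steps=[{"rx": 0, "ry": 0, "rz": 0, "x": 0, "y": -1.5, "z": 0, "gripper": 1}, {"rx": 0, "ry": 0, "rz": 0, "x": 0, "y": -4, "z": 0, "gripper": 1}, {"rx": 0, "ry": 0, "rz": 0, "x": 0, "y": -7, "z": 0, "gripper": 1}, {"rx": 0, "ry": 0, "rz": 0, "x": 0, "y": -10, "z": 0, "gripper": 1}, {"rx": 0, "ry": 0, "rz": 0, "x": 0, "y": -13, "z": 0, "gripper": 1}, {"rx": 0, "ry": 0, "rz": 0, "x": 0, "y": -13, "z": 0, "gripper": 1}, {"rx": 0, "ry": 0, "rz": 0, "x": 0, "y": -13, "z": 0, "gripper": 1}])

```text
time_s: 2.97
position: [0.4509, 0.4023, 0.1854]
tool_rot: [0.5, 0.501, -0.499, -0.5]
ft_force: [-0.6, -0.7, -0.9]
grip_width: 0.024
```

```bash
python3 -c "
from h import *
go([.6555,.0265,.185],90)
grab('side','s3',(180,160,300,260),6);grab('top','t3',(150,150,210,210),10)"
```

```text
at [0.4509 0.4023 0.1854] x-yaw 90.01 w 0.024 t 2.9667 F [-0.6 -0.7 -0.9]
xyz cm [-37.59   0.04 -20.45] r [0.002 0.    0.001]
```

View pics/s3.png

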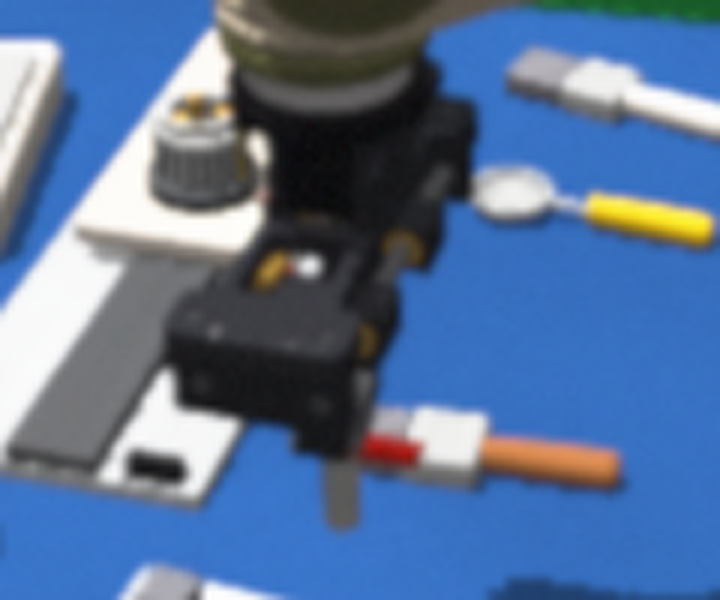

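View pics/t3.png

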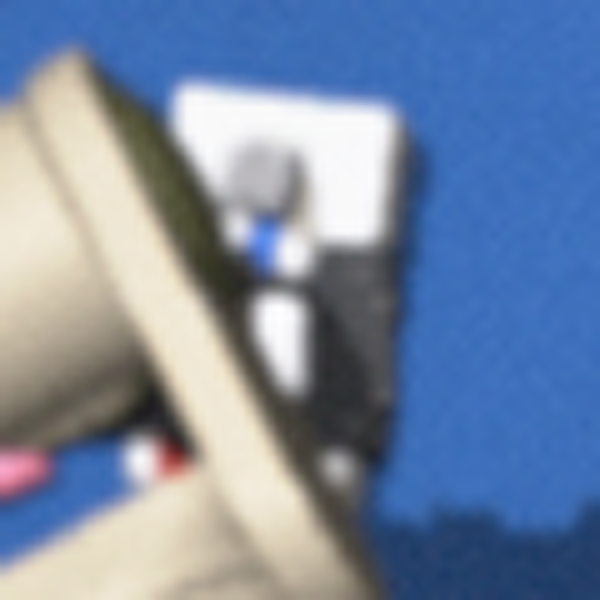

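Emit:
play_rows(steps=[{"rx": 0, "ry": 0, "rz": 0, "x": -3, "y": 0, "z": -1.6, "gripper": 1}, {"rx": 0, "ry": 0, "rz": 0, "x": -6.5, "y": 0, "z": -3.5, "gripper": 1}, {"rx": 0, "ry": 0, "rz": 0, "x": -10, "y": 0, "z": -5.4, "gripper": 1}, {"rx": 0, "ry": 0, "rz": 0, "x": -13.5, "y": 0, "z": -7.3, "gripper": 1}, {"rx": 0, "ry": 0, "rz": 0, "x": -17, "y": 0, "z": -9.2, "gripper": 1}, {"rx": 0, "ry": 0, "rz": 0, "x": -20.5, "y": 0, "z": -11.1, "gripper": 1}, {"rx": 0, "ry": 0, "rz": 0, "x": -24, "y": 0, "z": -13, "gripper": 1}, {"rx": 0, "ry": 0, "rz": 0, "x": -27, "y": 0, "z": -14.7, "gripper": 1}, {"rx": 0, "ry": 0, "rz": 0, "x": -30, "y": 0, "z": -16.3, "gripper": 1}, {"rx": 0, "ry": 0, "rz": 0, "x": -30, "y": 0, "z": -16.3, "gripper": 1}])

```text
time_s: 3.9
position: [0.6156, 0.0969, 0.182]
tool_rot: [-0.501, -0.498, 0.5, 0.502]
ft_force: [-0.6, -0.1, -0.4]
grip_width: 0.0242
```

```bash
python3 -c "
from h import *
go([.6555,.0265,.185],90)"
```

```text
at [0.6156 0.0969 0.182 ] x-yaw 89.7 w 0.0242 t 3.9 F [-0.6 -0.1 -0.4]
xyz cm [-7.02 -0.3  -4.03] r [-0.003 -0.005 -0.001]
```

Emit:
play_rows(steps=[{"rx": 0, "ry": 0, "rz": 0, "x": 0, "y": 0, "z": 0, "gripper": 1}, {"rx": 0, "ry": 0, "rz": 0, "x": 0, "y": 0, "z": 0, "gripper": 1}, {"rx": 0, "ry": 0, "rz": 0, "x": 0, "y": 0, "z": 0, "gripper": 1}])

```text
time_s: 4.15
position: [0.613, 0.1034, 0.1838]
tool_rot: [-0.499, -0.5, 0.501, 0.5]
ft_force: [-0.4, 0.0, -0.4]
grip_width: 0.024
```

```bash
python3 -c "
from h import *
go([.6555,.0265,.16],90)"
```

```text
at [0.613  0.1034 0.1838] x-yaw 90.09 w 0.024 t 4.15 F [-0.4  0.  -0.4]
xyz cm [-7.7   2.37 -4.24] r [-0.002  0.002  0.   ]
```

Emit:
play_rows(steps=[{"rx": 0, "ry": 0, "rz": 0, "x": -2.5, "y": 0, "z": -1.5, "gripper": 1}, {"rx": 0, "ry": 0, "rz": 0, "x": -5, "y": 0.5, "z": -3, "gripper": 1}, {"rx": 0, "ry": 0, "rz": 0, "x": -7, "y": 1.2, "z": -4, "gripper": 1}, {"rx": 0, "ry": 0, "rz": 0, "x": -7.7, "y": 1.7, "z": -4.24, "gripper": 1}, {"rx": 0, "ry": 0, "rz": 0, "x": -7.7, "y": 1.7, "z": -4.24, "gripper": 1}, {"rx": 0, "ry": 0, "rz": 0, "x": -7.7, "y": 1.7, "z": -4.24, "gripper": 1}, {"rx": 0, "ry": 0, "rz": 0, "x": -7.7, "y": 1.7, "z": -4.24, "gripper": 1}])

```text
time_s: 4.73
position: [0.6557, 0.0269, 0.168]
tool_rot: [0.5, 0.501, -0.5, -0.5]
ft_force: [-0.5, 0.3, -0.5]
grip_width: 0.0239
```

```bash
python3 -c "
from h import *
go([.6555,.0265,.14],90)
grab('side','s4',(170,110,270,210),6);grab('top','t4',(240,110,310,170),10)"
```

```text
at [0.6557 0.0269 0.168 ] x-yaw 90.11 w 0.0239 t 4.7333 F [-0.5  0.3 -0.5]
xyz cm [-0.04  2.8   0.02] r [0.    0.002 0.   ]
```

View pics/s4.png

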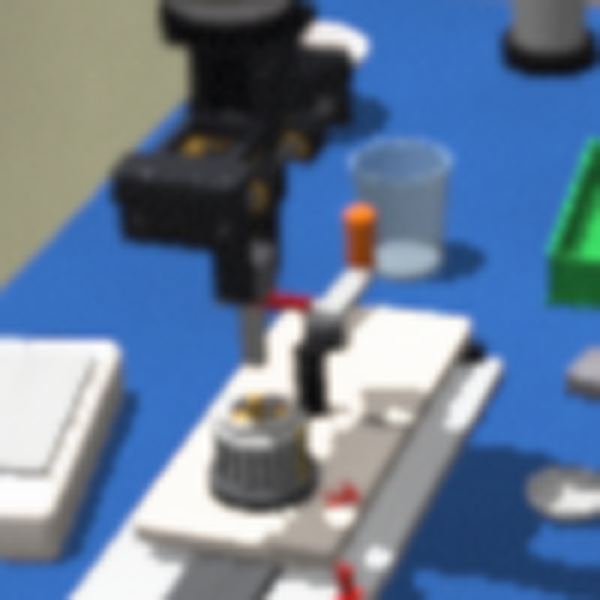

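View pics/t4.png

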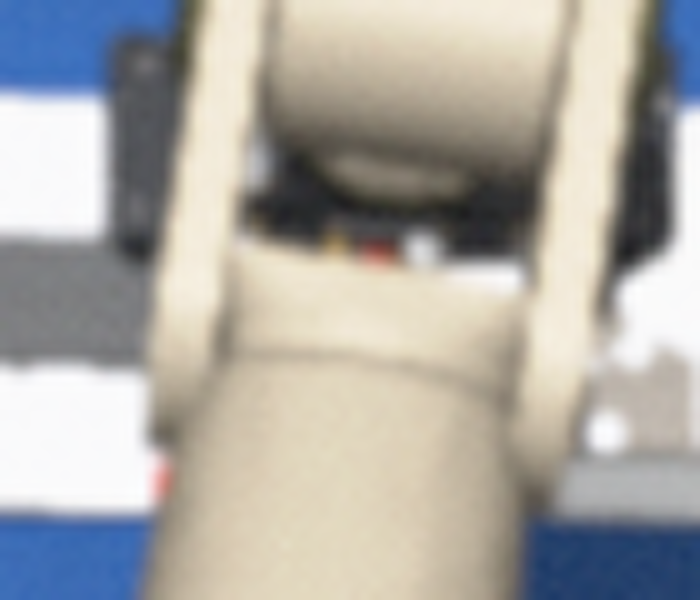

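```bash
python3 -c "
from h import *
print(proj('side',[[.6557,.0269,.12],[.6557,.0269,.092],[.6557,.0269,.053],[.6557,.0269,.084]]))
f=np.load('pics/s4.npy'); save(f,'s4z',(195,145,240,200),13)"
```

```text
[[211.79916226 170.03959872]
 [212.26671038 177.25902722]
 [212.90098601 187.06132007]
 [212.3984036  179.29345699]]
```

View pics/s4z.png

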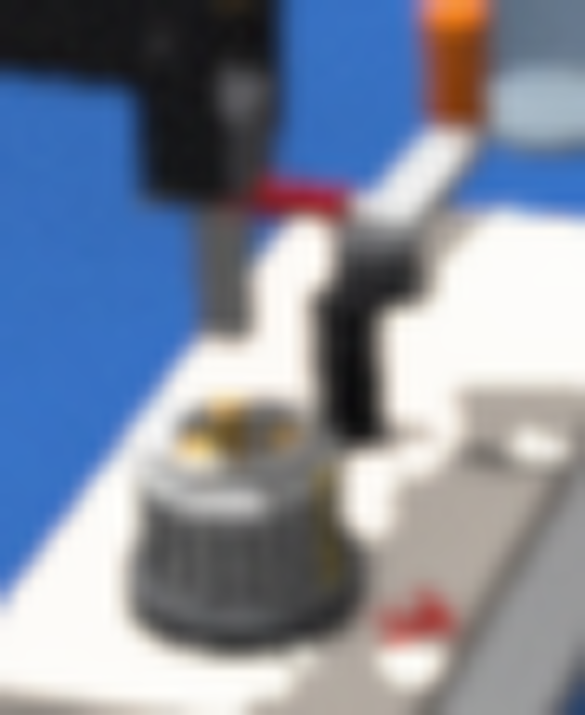

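Emit:
play_rows(steps=[{"rx": 0, "ry": 0, "rz": 0, "x": -0.05, "y": 1.0, "z": 0.1, "gripper": 1}, {"rx": 0, "ry": 0, "rz": 0, "x": -0.05, "y": 2.0, "z": 0.1, "gripper": 1}, {"rx": 0, "ry": 0, "rz": 0, "x": -0.05, "y": 2.5, "z": 0.1, "gripper": 1}, {"rx": 0, "ry": 0, "rz": 0, "x": -0.05, "y": 2.9, "z": 0.1, "gripper": 1}, {"rx": 0, "ry": 0, "rz": 0, "x": -0.05, "y": 3.2, "z": 0.1, "gripper": 1}, {"rx": 0, "ry": 0, "rz": 0, "x": -0.05, "y": 3.2, "z": 0.1, "gripper": 1}])

```text
time_s: 5.33
position: [0.655, 0.0248, 0.1347]
tool_rot: [-0.5, -0.5, 0.5, 0.5]
ft_force: [-0.3, -0.3, -1.5]
grip_width: 0.0238
```

```bash
python3 -c "
from h import *
go([.6545,.0265,.113],90)
f=grab('side','s5',(195,145,240,200),13)"
```

```text
at [0.655  0.0248 0.1347] x-yaw 90.01 w 0.0238 t 5.3333 F [-0.3 -0.3 -1.5]
xyz cm [0.17 2.17 0.04] r [-0.001  0.     0.   ]
```

View pics/s5.png

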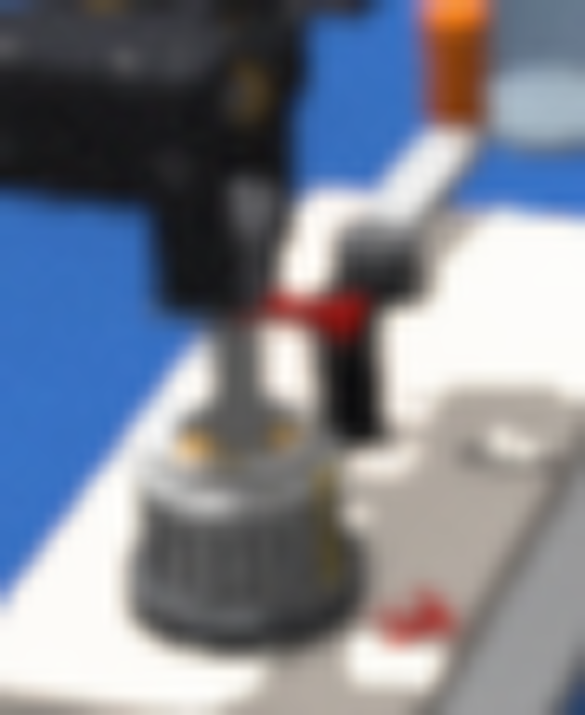

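Emit:
play_rows(steps=[{"rx": 0, "ry": 0, "rz": 0, "x": 0.1, "y": 0.4, "z": 0.02, "gripper": 1}, {"rx": 0, "ry": 0, "rz": 0, "x": 0.1, "y": 0.8, "z": 0.02, "gripper": 1}, {"rx": 0, "ry": 0, "rz": 0, "x": 0.1, "y": 1.2, "z": 0.02, "gripper": 1}, {"rx": 0, "ry": 0, "rz": 0, "x": 0.1, "y": 1.6, "z": 0.02, "gripper": 1}, {"rx": 0, "ry": 0, "rz": 0, "x": 0.1, "y": 1.85, "z": 0.02, "gripper": 1}, {"rx": 0, "ry": 0, "rz": 0, "x": 0.1, "y": 2.0, "z": 0.02, "gripper": 1}, {"rx": 0, "ry": 0, "rz": 0, "x": 0.1, "y": 2.0, "z": 0.02, "gripper": 1}])

```text
time_s: 5.97
position: [0.6549, 0.0258, 0.1151]
tool_rot: [-0.5, -0.5, 0.5, 0.5]
ft_force: [0.1, 0.6, -1.5]
grip_width: 0.024
```

```bash
python3 -c "
from h import *
go([.6545,.0265,.112],90)
f=grab('side','s6',(195,145,240,200),13)"
```

```text
at [0.6549 0.0258 0.1151] x-yaw 90.01 w 0.024 t 5.9667 F [ 0.1  0.6 -1.5]
xyz cm [0.07 0.31 0.04] r [-0.001  0.     0.   ]
```

View pics/s6.png

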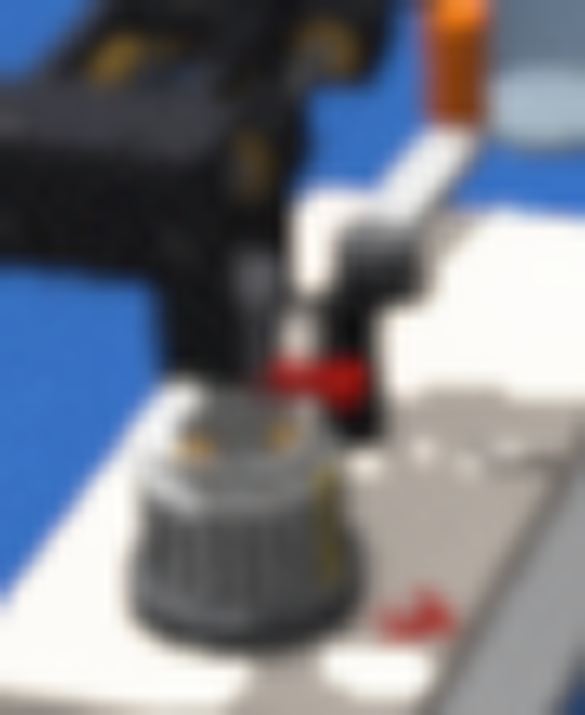

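Emit:
play_rows(steps=[{"rx": 0, "ry": 0, "rz": 0, "x": 0, "y": 0.1, "z": 0, "gripper": 1}, {"rx": 0, "ry": 0, "rz": 0, "x": 0, "y": 0.2, "z": 0, "gripper": 1}, {"rx": 0, "ry": 0, "rz": 0, "x": 0, "y": 0.3, "z": 0, "gripper": 1}, {"rx": 0, "ry": 0, "rz": 0, "x": 0, "y": 0.3, "z": 0, "gripper": 1}])

```text
time_s: 6.35
position: [0.6549, 0.0257, 0.1124]
tool_rot: [-0.5, -0.5, 0.5, 0.5]
ft_force: [-0.5, -0.7, -2.0]
grip_width: 0.0234
```

```bash
python3 -c "
from h import *
go([.6545,.0265,.112],90)"
```

```text
at [0.6549 0.0257 0.1124] x-yaw 90.01 w 0.0234 t 6.35 F [-0.5 -0.7 -2. ]
xyz cm [0.08 0.04 0.04] r [-0.  0.  0.]
```

Emit:
play_rows(steps=[{"rx": 0, "ry": 0, "rz": 0, "x": 0, "y": 0.05, "z": 0, "gripper": 1}, {"rx": 0, "ry": 0, "rz": 0, "x": 0, "y": 0.1, "z": 0, "gripper": 1}, {"rx": 0, "ry": 0, "rz": 0, "x": 0, "y": 0.1, "z": 0, "gripper": 1}])

```text
time_s: 6.6
position: [0.6551, 0.0257, 0.1119]
tool_rot: [0.5, 0.5, -0.5, -0.5]
ft_force: [-0.4, -0.1, 2.2]
grip_width: 0.0237
```

Emit:
play_rows(steps=[{"rx": 0, "ry": 0, "rz": 0, "x": 0, "y": 0, "z": 0, "gripper": 0.4}, {"rx": 0, "ry": 0, "rz": 0, "x": 0, "y": 0, "z": 0, "gripper": 0.3}, {"rx": 0, "ry": 0, "rz": 0, "x": 0, "y": 0, "z": 0, "gripper": 0.2}, {"rx": 0, "ry": 0, "rz": 0, "x": 0, "y": 0, "z": 0, "gripper": 0.1}, {"rx": 0, "ry": 0, "rz": 0, "x": 0, "y": 0, "z": 0, "gripper": 0}])

```text
time_s: 7.02
position: [0.655, 0.0258, 0.1115]
tool_rot: [-0.5, -0.5, 0.5, 0.5]
ft_force: [-0.3, -0.2, 0.2]
grip_width: 0.0435
```

Emit:
play_rows(steps=[{"rx": 0, "ry": 0, "rz": 0, "x": 0, "y": -1, "z": 0, "gripper": 0}, {"rx": 0, "ry": 0, "rz": 0, "x": 0, "y": -3, "z": 0, "gripper": -0.5}, {"rx": 0, "ry": 0, "rz": 0, "x": 0, "y": -6, "z": 0, "gripper": -1}, {"rx": 0, "ry": 0, "rz": 0, "x": 0, "y": -9, "z": 0, "gripper": -1}, {"rx": 0, "ry": 0, "rz": 0, "x": 0, "y": -9, "z": 0, "gripper": -1}, {"rx": 0, "ry": 0, "rz": 0, "x": 0, "y": -9, "z": 0, "gripper": -1}])

```text
time_s: 7.52
position: [0.6555, 0.0257, 0.2039]
tool_rot: [0.501, 0.501, -0.499, -0.499]
ft_force: [-1.0, 0.5, -0.3]
grip_width: 0.0751
```

```bash
python3 -c "
from h import *
go([.6545,.026,.2],140)
f=grab('side','s7',(180,120,240,200),8)"
```

```text
at [0.6555 0.0257 0.2039] x-yaw 90.01 w 0.0751 t 7.5167 F [-1.   0.5 -0.3]
xyz cm [0.03 0.39 0.1 ] r [ 0.004 -0.872 -0.002]
```

View pics/s7.png

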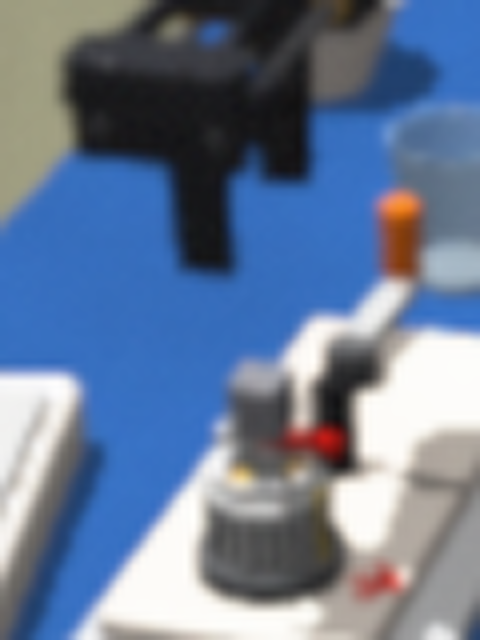

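Emit:
play_rows(steps=[{"rx": 0, "ry": -0.12, "rz": 0, "x": 0, "y": 0, "z": 0, "gripper": -1}, {"rx": 0, "ry": -0.24, "rz": 0, "x": 0, "y": 0, "z": 0, "gripper": -1}, {"rx": 0, "ry": -0.36, "rz": 0, "x": 0, "y": 0, "z": 0, "gripper": -1}, {"rx": 0, "ry": -0.48, "rz": 0, "x": 0, "y": 0, "z": 0, "gripper": -1}, {"rx": 0, "ry": -0.6, "rz": 0, "x": 0, "y": 0, "z": 0, "gripper": -1}, {"rx": 0, "ry": -0.72, "rz": 0, "x": 0, "y": 0, "z": 0, "gripper": -1}, {"rx": 0, "ry": -0.82, "rz": 0, "x": 0, "y": 0, "z": 0, "gripper": -1}, {"rx": 0, "ry": -0.87, "rz": 0, "x": 0, "y": 0, "z": 0, "gripper": -1}, {"rx": 0, "ry": -0.87, "rz": 0, "x": 0, "y": 0, "z": 0, "gripper": -1}])

```text
time_s: 8.32
position: [0.6545, 0.0258, 0.2001]
tool_rot: [-0.241, -0.664, 0.665, 0.243]
ft_force: [-0.0, 0.9, -0.5]
grip_width: 0.0882
```

```bash
python3 -c "
from h import *
go([.655,.026,.073],140)"
```

```text
at [0.6545 0.0258 0.2001] x-yaw 139.95 w 0.0882 t 8.3167 F [-0.   0.9 -0.5]
xyz cm [-0.05 12.71 -0.07] r [-0.001 -0.001  0.002]
```

Emit:
play_rows(steps=[{"rx": 0, "ry": 0, "rz": 0, "x": -0.05, "y": 3, "z": -0.07, "gripper": -1}, {"rx": 0, "ry": 0, "rz": 0, "x": -0.05, "y": 6, "z": -0.07, "gripper": -1}, {"rx": 0, "ry": 0, "rz": 0, "x": -0.05, "y": 9, "z": -0.07, "gripper": -1}, {"rx": 0, "ry": 0, "rz": 0, "x": -0.05, "y": 11, "z": -0.07, "gripper": -1}, {"rx": 0, "ry": 0, "rz": 0, "x": -0.05, "y": 12, "z": -0.07, "gripper": -1}, {"rx": 0, "ry": 0, "rz": 0, "x": -0.05, "y": 12.4, "z": -0.07, "gripper": -1}, {"rx": 0, "ry": 0, "rz": 0, "x": -0.05, "y": 12.4, "z": -0.07, "gripper": -1}, {"rx": 0, "ry": 0, "rz": 0, "x": -0.05, "y": 12.4, "z": -0.07, "gripper": -1}])

```text
time_s: 8.98
position: [0.6564, 0.0259, 0.0787]
tool_rot: [0.243, 0.664, -0.664, -0.242]
ft_force: [-0.4, -0.3, 0.5]
grip_width: 0.0879
```

```bash
python3 -c "
from h import *
go([.655,.026,.074],140)
f=grab('side','s8',(180,120,240,200),8)"
```

```text
at [0.6564 0.0259 0.0787] x-yaw 139.83 w 0.0879 t 8.9833 F [-0.4 -0.3  0.5]
xyz cm [0.11 0.46 0.08] r [ 0.001 -0.003 -0.001]
```

View pics/s8.png

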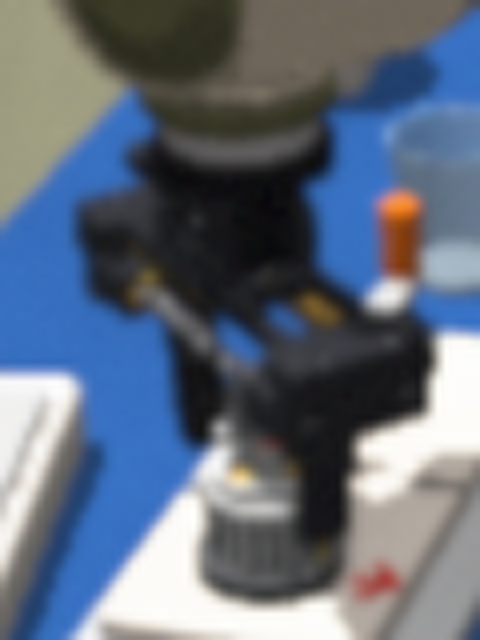

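Lower the last few mm and close firmly; check for contact.

Emit:
play_rows(steps=[{"rx": 0, "ry": 0, "rz": 0, "x": 0.05, "y": 0.2, "z": 0.05, "gripper": -1}, {"rx": 0, "ry": 0, "rz": 0, "x": 0.05, "y": 0.4, "z": 0.05, "gripper": -1}, {"rx": 0, "ry": 0, "rz": 0, "x": 0.05, "y": 0.4, "z": 0.05, "gripper": -1}, {"rx": 0, "ry": 0, "rz": 0, "x": 0.05, "y": 0.4, "z": 0.05, "gripper": -1}])

```text
time_s: 9.37
position: [0.6551, 0.0259, 0.0737]
tool_rot: [0.243, 0.664, -0.664, -0.243]
ft_force: [-0.9, 0.2, -0.7]
grip_width: 0.0878
```

Emit:
play_rows(grip_force=45, steps=[{"rx": 0, "ry": 0, "rz": 0, "x": 0, "y": 0, "z": 0, "gripper": 1}, {"rx": 0, "ry": 0, "rz": 0, "x": 0, "y": 0, "z": 0, "gripper": 1}, {"rx": 0, "ry": 0, "rz": 0, "x": 0, "y": 0, "z": 0, "gripper": 1}, {"rx": 0, "ry": 0, "rz": 0, "x": 0, "y": 0, "z": 0, "gripper": 1}, {"rx": 0, "ry": 0, "rz": 0, "x": 0, "y": 0, "z": 0, "gripper": 1}, {"rx": 0, "ry": 0, "rz": 0, "x": 0, "y": 0, "z": 0, "gripper": 1}, {"rx": 0, "ry": 0, "rz": 0, "x": 0, "y": 0, "z": 0, "gripper": 1}, {"rx": 0, "ry": 0, "rz": 0, "x": 0, "y": 0, "z": 0, "gripper": 1}])

```text
time_s: 10.03
position: [0.6542, 0.0266, 0.0735]
tool_rot: [0.242, 0.664, -0.664, -0.244]
ft_force: [-4.3, 3.0, 2.3]
grip_width: 0.0524
```

```bash
python3 -c "
from h import *
go([.655,.026,.074],140)
f=grab('side','s9',(180,120,240,200),8)"
```

```text
at [0.6542 0.0266 0.0735] x-yaw 139.85 w 0.0524 t 10.0333 F [-4.3  3.   2.3]
xyz cm [-0.1  -0.05 -0.  ] r [-0.001 -0.003  0.003]
```

View pics/s9.png

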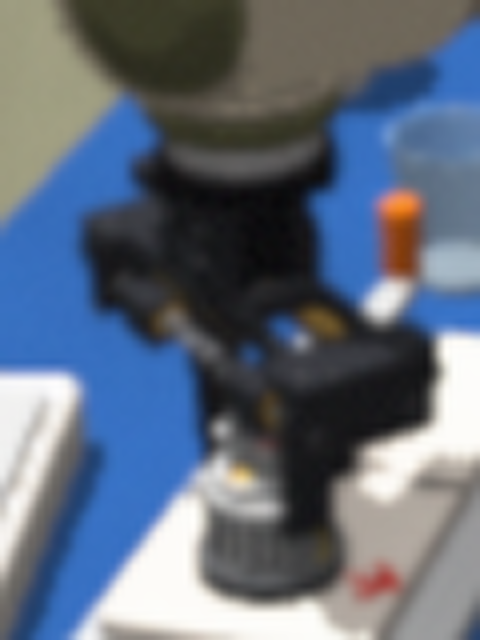

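Emit:
play_rows(steps=[{"rx": 0, "ry": 0.1, "rz": 0, "x": 0.08, "y": 0, "z": 0, "gripper": 1}, {"rx": 0, "ry": 0.2, "rz": 0, "x": 0.08, "y": 0, "z": 0, "gripper": 1}, {"rx": 0, "ry": 0.3, "rz": 0, "x": 0.08, "y": 0, "z": 0, "gripper": 1}, {"rx": 0, "ry": 0.4, "rz": 0, "x": 0.08, "y": 0, "z": 0, "gripper": 1}, {"rx": 0, "ry": 0.5, "rz": 0, "x": 0.08, "y": 0, "z": 0, "gripper": 1}, {"rx": 0, "ry": 0.6, "rz": 0, "x": 0.08, "y": 0, "z": 0, "gripper": 1}, {"rx": 0, "ry": 0.7, "rz": 0, "x": 0.08, "y": 0, "z": 0, "gripper": 1}, {"rx": 0, "ry": 0.8, "rz": 0, "x": 0.08, "y": 0, "z": 0, "gripper": 1}, {"rx": 0, "ry": 0.9, "rz": 0, "x": 0.08, "y": 0, "z": 0, "gripper": 1}, {"rx": 0, "ry": 0.9, "rz": 0, "x": 0.08, "y": 0, "z": 0, "gripper": 1}])

```text
time_s: 10.92
position: [0.6541, 0.027, 0.0735]
tool_rot: [-0.508, -0.492, 0.492, 0.509]
ft_force: [-2.3, 3.0, 2.2]
grip_width: 0.0523
```

```bash
python3 -c "
from h import *
go([.654,.0265,.074],40)
print(env.sense()['wrist_torque'])
f=grab('side','s10',(180,120,240,200),8)"
```

```text
at [0.6541 0.027  0.0735] x-yaw 88.1 w 0.0523 t 10.9167 F [-2.3  3.   2.2]
xyz cm [-0.05 -0.05  0.01] r [-0.001  0.839  0.   ]
[ 0.72984378  0.42398545 -0.24075527]
```

View pics/s10.png

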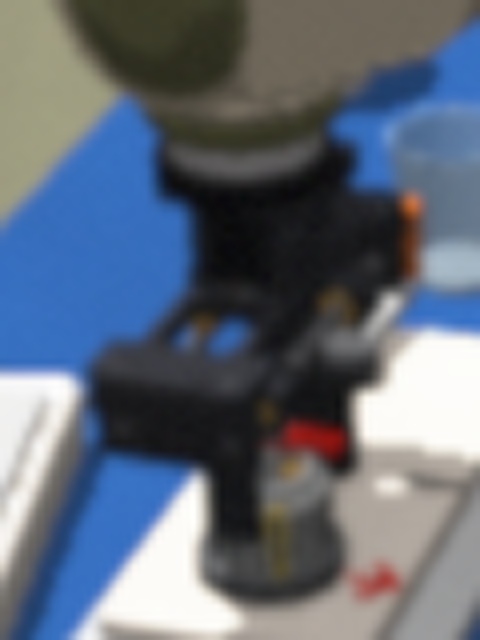

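Emit:
play_rows(steps=[{"rx": 0, "ry": 0.1, "rz": 0, "x": 0, "y": 0, "z": 0, "gripper": 1}, {"rx": 0, "ry": 0.2, "rz": 0, "x": 0, "y": 0, "z": 0, "gripper": 1}, {"rx": 0, "ry": 0.3, "rz": 0, "x": 0, "y": 0, "z": 0, "gripper": 1}, {"rx": 0, "ry": 0.4, "rz": 0, "x": 0, "y": 0, "z": 0, "gripper": 1}, {"rx": 0, "ry": 0.5, "rz": 0, "x": 0, "y": 0, "z": 0, "gripper": 1}, {"rx": 0, "ry": 0.6, "rz": 0, "x": 0, "y": 0, "z": 0, "gripper": 1}, {"rx": 0, "ry": 0.7, "rz": 0, "x": 0, "y": 0, "z": 0, "gripper": 1}, {"rx": 0, "ry": 0.78, "rz": 0, "x": 0, "y": 0, "z": 0, "gripper": 1}, {"rx": 0, "ry": 0.82, "rz": 0, "x": 0, "y": 0, "z": 0, "gripper": 1}, {"rx": 0, "ry": 0.82, "rz": 0, "x": 0, "y": 0, "z": 0, "gripper": 1}])

```text
time_s: 11.8
position: [0.6543, 0.0273, 0.0735]
tool_rot: [-0.661, -0.25, 0.25, 0.662]
ft_force: [-2.7, 5.6, 1.1]
grip_width: 0.0524
```

```bash
python3 -c "
from h import *
go([.654,.0265,.074],40)
print(env.sense()['wrist_torque'])
f=grab('side','s11',(180,120,240,200),8)"
```

```text
at [0.6543 0.0273 0.0735] x-yaw 41.43 w 0.0524 t 11.8 F [-2.7  5.6  1.1]
xyz cm [-0.08 -0.05 -0.04] r [-0.001  0.025  0.001]
[ 0.92453289  0.22100745 -0.01724895]
```

View pics/s11.png

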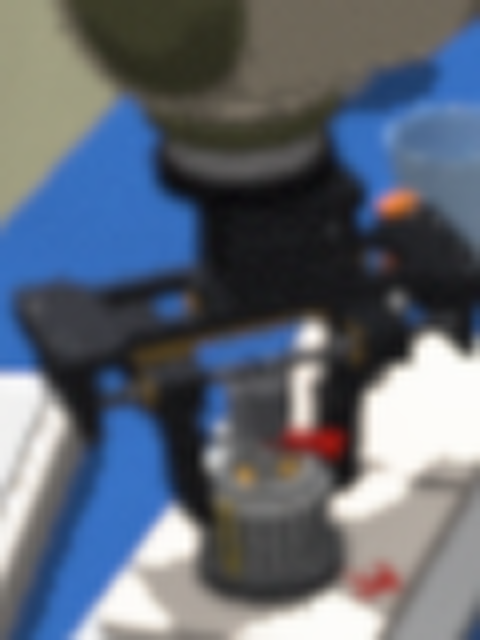

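Emit:
play_rows(steps=[{"rx": 0, "ry": 0, "rz": 0, "x": -0.05, "y": 0, "z": 0, "gripper": -1}, {"rx": 0, "ry": 0, "rz": 0, "x": -0.05, "y": 0, "z": 0, "gripper": -1}, {"rx": 0, "ry": 0, "rz": 0, "x": -0.05, "y": 0, "z": 0, "gripper": -1}, {"rx": 0, "ry": 0, "rz": 0, "x": -0.05, "y": 0, "z": 0, "gripper": -1}, {"rx": 0, "ry": 0, "rz": 0, "x": -0.05, "y": 0, "z": 0, "gripper": -1}, {"rx": 0, "ry": 0, "rz": 0, "x": -0.05, "y": 0, "z": 0, "gripper": -1}])

```text
time_s: 12.35
position: [0.6542, 0.0259, 0.0735]
tool_rot: [0.662, 0.25, -0.249, -0.662]
ft_force: [-0.6, -0.4, 0.4]
grip_width: 0.0877
```

Emit:
play_rows(steps=[{"rx": 0, "ry": -0.12, "rz": 0, "x": 0, "y": 0, "z": 0, "gripper": -1}, {"rx": 0, "ry": -0.24, "rz": 0, "x": 0, "y": 0, "z": 0, "gripper": -1}, {"rx": 0, "ry": -0.36, "rz": 0, "x": 0, "y": 0, "z": 0, "gripper": -1}, {"rx": 0, "ry": -0.48, "rz": 0, "x": 0, "y": 0, "z": 0, "gripper": -1}, {"rx": 0, "ry": -0.6, "rz": 0, "x": 0, "y": 0, "z": 0, "gripper": -1}, {"rx": 0, "ry": -0.72, "rz": 0, "x": 0, "y": 0, "z": 0, "gripper": -1}, {"rx": 0, "ry": -0.84, "rz": 0, "x": 0, "y": 0, "z": 0, "gripper": -1}, {"rx": 0, "ry": -0.96, "rz": 0, "x": 0, "y": 0, "z": 0, "gripper": -1}, {"rx": 0, "ry": -1.05, "rz": 0, "x": 0, "y": 0, "z": 0, "gripper": -1}, {"rx": 0, "ry": -1.05, "rz": 0, "x": 0, "y": 0, "z": 0, "gripper": -1}])

```text
time_s: 13.18
position: [0.6542, 0.026, 0.0735]
tool_rot: [-0.447, -0.548, 0.548, 0.447]
ft_force: [-1.5, -1.0, 0.4]
grip_width: 0.0878
```

```bash
python3 -c "
from h import *
go([.6545,.0268,.0735],100)
print(env.sense()['wrist_torque'])
f=grab('side','s12',(180,120,240,200),8)"
```

```text
at [0.6542 0.026  0.0735] x-yaw 101.66 w 0.0878 t 13.1833 F [-1.5 -1.   0.4]
xyz cm [ 0.07  0.   -0.05] r [ 0.     0.029 -0.   ]
[ 0.09383708 -0.02894973 -0.00258983]
```

View pics/s12.png

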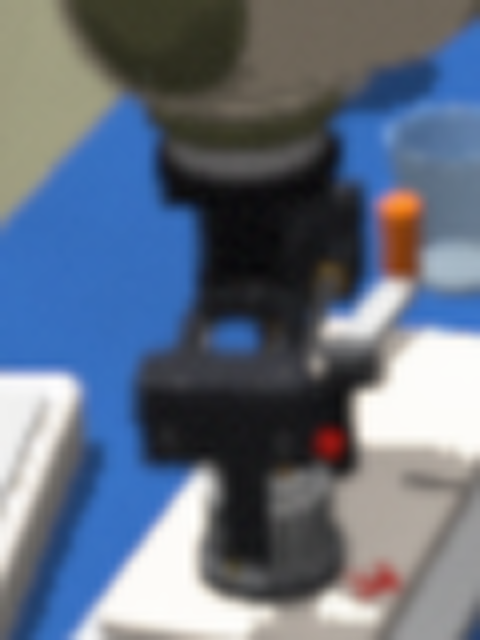

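Emit:
play_rows(grip_force=55, steps=[{"rx": 0, "ry": 0, "rz": 0, "x": 0.07, "y": 0, "z": 0, "gripper": 1}, {"rx": 0, "ry": 0, "rz": 0, "x": 0.07, "y": 0, "z": 0, "gripper": 1}, {"rx": 0, "ry": 0, "rz": 0, "x": 0.07, "y": 0, "z": 0, "gripper": 1}, {"rx": 0, "ry": 0, "rz": 0, "x": 0.07, "y": 0, "z": 0, "gripper": 1}, {"rx": 0, "ry": 0, "rz": 0, "x": 0.07, "y": 0, "z": 0, "gripper": 1}, {"rx": 0, "ry": 0, "rz": 0, "x": 0.07, "y": 0, "z": 0, "gripper": 1}, {"rx": 0, "ry": 0, "rz": 0, "x": 0.07, "y": 0, "z": 0, "gripper": 1}, {"rx": 0, "ry": 0, "rz": 0, "x": 0.07, "y": 0, "z": 0, "gripper": 1}])

```text
time_s: 13.9
position: [0.654, 0.0269, 0.0735]
tool_rot: [-0.447, -0.548, 0.548, 0.447]
ft_force: [-0.2, 1.7, -0.0]
grip_width: 0.0524
```

Emit:
play_rows(steps=[{"rx": 0, "ry": 0.05, "rz": 0, "x": 0, "y": 0, "z": 0, "gripper": 1}, {"rx": 0, "ry": 0.1, "rz": 0, "x": 0, "y": 0, "z": 0, "gripper": 1}, {"rx": 0, "ry": 0.15, "rz": 0, "x": 0, "y": 0, "z": 0, "gripper": 1}, {"rx": 0, "ry": 0.2, "rz": 0, "x": 0, "y": 0, "z": 0, "gripper": 1}, {"rx": 0, "ry": 0.2, "rz": 0, "x": 0, "y": 0, "z": 0, "gripper": 1}])

```text
time_s: 14.32
position: [0.654, 0.027, 0.0737]
tool_rot: [-0.5, -0.5, 0.5, 0.5]
ft_force: [0.8, 1.0, -0.5]
grip_width: 0.0524
```

```bash
python3 -c "
from h import *
go([.6545,.0268,.0735],90)
print(env.sense()['wrist_torque'])"
```

```text
at [0.654  0.027  0.0737] x-yaw 90.04 w 0.0524 t 14.3167 F [ 0.8  1.  -0.5]
xyz cm [-0.02  0.02 -0.05] r [ 0.     0.001 -0.   ]
[0.22901411 0.01255034 1.14458043]
```

```bash
python3 -c "
from h import *
f=grab('side','s13',(195,145,240,200),13)"
```

Emit:
play_rows(steps=[{"rx": 0, "ry": 0.03, "rz": 0, "x": 0, "y": 0, "z": 0, "gripper": 1}, {"rx": 0, "ry": 0.06, "rz": 0, "x": 0, "y": 0, "z": 0, "gripper": 1}, {"rx": 0, "ry": 0.1, "rz": 0, "x": 0, "y": 0, "z": 0, "gripper": 1}])

```text
time_s: 14.62
position: [0.6538, 0.0271, 0.0737]
tool_rot: [0.524, 0.475, -0.475, -0.524]
ft_force: [-3.4, 0.9, 4.7]
grip_width: 0.0528
```

```bash
python3 -c "
from h import *
go([.6545,.0268,.0735],90)
print(env.sense()['wrist_torque'])
f=grab('side','s14',(195,145,240,200),13)"
```

```text
at [0.6538 0.0271 0.0737] x-yaw 84.44 w 0.0528 t 14.6167 F [-3.4  0.9  4.7]
xyz cm [-0.02  0.02 -0.07] r [-0.    -0.097 -0.   ]
[0.32378395 0.64020729 2.1625319 ]
```

View pics/s13.png

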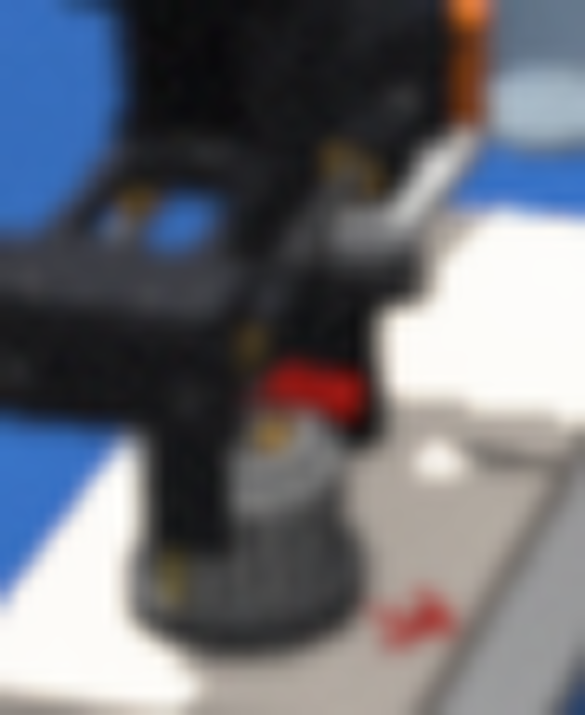

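View pics/s14.png

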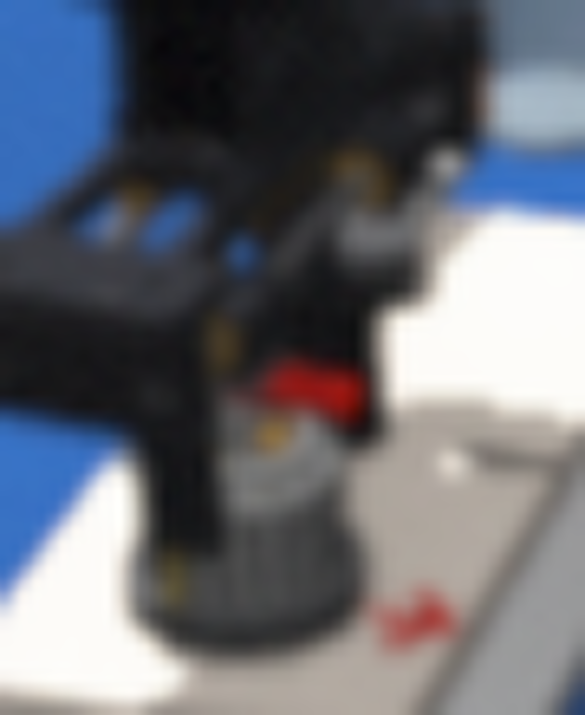

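Emit:
play_rows(steps=[{"rx": 0, "ry": 0, "rz": 0, "x": 0, "y": 0, "z": 0, "gripper": -1}, {"rx": 0, "ry": 0, "rz": 0, "x": 0, "y": 0, "z": 0, "gripper": -1}, {"rx": 0, "ry": 0, "rz": 0, "x": 0, "y": 0, "z": 0, "gripper": -1}, {"rx": 0, "ry": 0, "rz": 0, "x": 0, "y": 0, "z": 0, "gripper": -1}, {"rx": 0, "ry": 0, "rz": 0, "x": 0, "y": -3, "z": 0, "gripper": -1}, {"rx": 0, "ry": 0, "rz": 0, "x": 0, "y": -6, "z": 0, "gripper": -1}, {"rx": 0, "ry": 0, "rz": 0, "x": 0, "y": -9, "z": 0, "gripper": -1}, {"rx": 0, "ry": 0, "rz": 0, "x": 0, "y": -12, "z": 0, "gripper": -1}, {"rx": 0, "ry": 0, "rz": 0, "x": 0, "y": -12, "z": 0, "gripper": -1}, {"rx": 0, "ry": 0, "rz": 0, "x": 0, "y": -12, "z": 0, "gripper": -1}])

```text
time_s: 15.5
position: [0.6545, 0.0266, 0.1951]
tool_rot: [0.525, 0.475, -0.474, -0.523]
ft_force: [0.3, 0.1, 0.2]
grip_width: 0.088
```

```bash
python3 -c "
from h import *
go([.66,-.19,.2],90)
f=grab('side','s15',(180,120,240,200),8)"
```

```text
at [0.6545 0.0266 0.1951] x-yaw 84.27 w 0.088 t 15.5 F [0.3 0.1 0.2]
xyz cm [-21.49  -0.48  -2.71] r [ 0.003 -0.1   -0.   ]
```

View pics/s15.png

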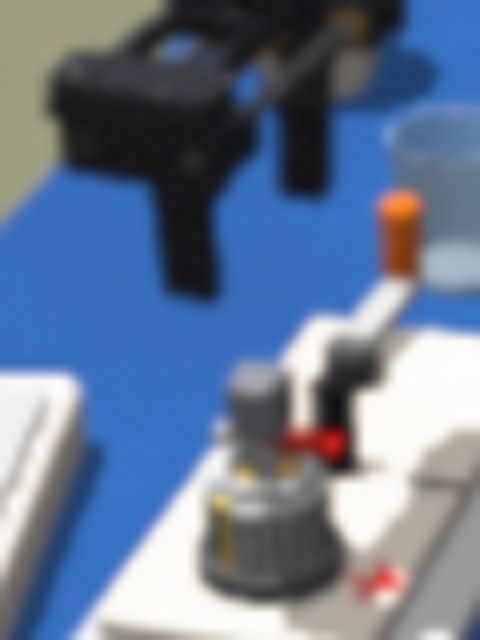

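```bash
python3 -c "
from h import *
go([.674,-.208,.17],0)"
```

```text
at [0.6539 0.0267 0.1933] x-yaw 84.27 w 0.0882 t 15.55 F [ 0.6 -0.1 -0.6]
xyz cm [-23.15   2.33  -4.35] r [-0.     1.471  0.   ]
```

Emit:
play_rows(steps=[{"rx": 0, "ry": 0.12, "rz": 0, "x": -2.5, "y": 0, "z": -0.5, "gripper": -0.1}, {"rx": 0, "ry": 0.24, "rz": 0, "x": -5, "y": 0, "z": -1, "gripper": -0.1}, {"rx": 0, "ry": 0.36, "rz": 0, "x": -7.5, "y": 0, "z": -1.5, "gripper": -0.1}, {"rx": 0, "ry": 0.48, "rz": 0, "x": -10, "y": 0, "z": -2, "gripper": -0.1}, {"rx": 0, "ry": 0.6, "rz": 0, "x": -12.5, "y": 0, "z": -2.5, "gripper": -0.1}, {"rx": 0, "ry": 0.72, "rz": 0, "x": -15, "y": 0.5, "z": -3, "gripper": -0.1}, {"rx": 0, "ry": 0.84, "rz": 0, "x": -17.5, "y": 1, "z": -3.5, "gripper": -0.1}, {"rx": 0, "ry": 0.96, "rz": 0, "x": -20, "y": 1, "z": -4, "gripper": -0.1}, {"rx": 0, "ry": 1.0, "rz": 0, "x": -22, "y": 1, "z": -4.3, "gripper": -0.1}, {"rx": 0, "ry": 1.0, "rz": 0, "x": -22, "y": 1, "z": -4.3, "gripper": -0.1}])

```text
time_s: 16.38
position: [0.6741, -0.2003, 0.1808]
tool_rot: [-0.688, -0.162, 0.164, 0.689]
ft_force: [-0.0, -0.5, 0.5]
grip_width: 0.0483
```

```bash
python3 -c "
from h import *
go([.674,-.208,.17],0)"
```

```text
at [ 0.6741 -0.2003  0.1808] x-yaw 26.65 w 0.0483 t 16.3833 F [-0.  -0.5  0.5]
xyz cm [-0.35  1.08 -0.69] r [-0.002  0.465 -0.003]
```

Emit:
play_rows(steps=[{"rx": 0, "ry": 0.12, "rz": 0, "x": -0.2, "y": 0.5, "z": -0.4, "gripper": -0.1}, {"rx": 0, "ry": 0.24, "rz": 0, "x": -0.35, "y": 1, "z": -0.7, "gripper": -0.1}, {"rx": 0, "ry": 0.36, "rz": 0, "x": -0.35, "y": 1, "z": -0.7, "gripper": -0.1}, {"rx": 0, "ry": 0.465, "rz": 0, "x": -0.35, "y": 1, "z": -0.7, "gripper": -0.1}, {"rx": 0, "ry": 0.465, "rz": 0, "x": -0.35, "y": 1, "z": -0.7, "gripper": -0.1}, {"rx": 0, "ry": 0.465, "rz": 0, "x": -0.35, "y": 1, "z": -0.7, "gripper": -0.1}])

```text
time_s: 16.88
position: [0.6747, -0.2034, 0.1725]
tool_rot: [-0.707, -0.003, 0.004, 0.707]
ft_force: [-0.5, 1.1, -0.4]
grip_width: 0.0485
```

```bash
python3 -c "
from h import *
go([.674,-.208,.073],0)
grab('side','s16',(190,90,290,190),6)"
```

```text
at [ 0.6747 -0.2034  0.1725] x-yaw 0.6 w 0.0485 t 16.8833 F [-0.5  1.1 -0.4]
xyz cm [-0.06  9.95 -0.46] r [-0.001  0.01  -0.002]
```

View pics/s16.png

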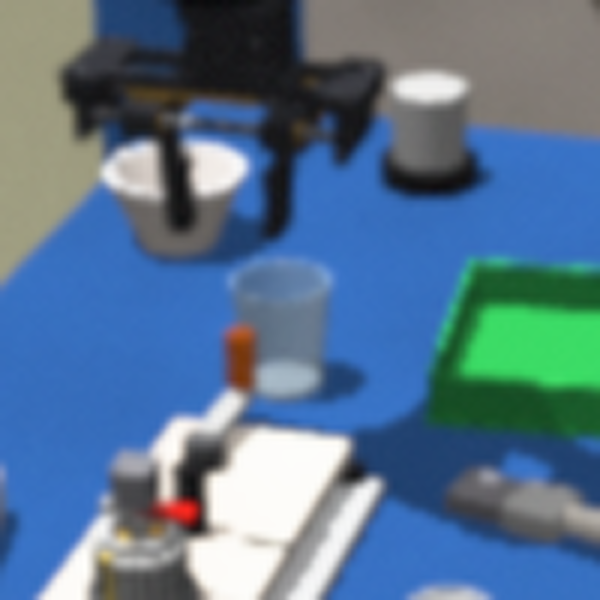

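Emit:
play_rows(steps=[{"rx": 0, "ry": 0.01, "rz": 0, "x": -0.06, "y": 3, "z": -0.4, "gripper": -0.1}, {"rx": 0, "ry": 0.01, "rz": 0, "x": -0.06, "y": 6, "z": -0.4, "gripper": -0.1}, {"rx": 0, "ry": 0.01, "rz": 0, "x": -0.06, "y": 8.5, "z": -0.4, "gripper": -0.1}, {"rx": 0, "ry": 0.01, "rz": 0, "x": -0.06, "y": 9.7, "z": -0.4, "gripper": -0.1}, {"rx": 0, "ry": 0.01, "rz": 0, "x": -0.06, "y": 9.7, "z": -0.4, "gripper": -0.1}, {"rx": 0, "ry": 0.01, "rz": 0, "x": -0.06, "y": 9.7, "z": -0.4, "gripper": -0.1}])

```text
time_s: 17.43
position: [0.6746, -0.2082, 0.0771]
tool_rot: [0.707, -0.001, 0.001, -0.707]
ft_force: [1.6, -1.6, 0.5]
grip_width: 0.0483
```

```bash
python3 -c "
from h import *
go([.674,-.208,.074],0)
grab('side','s17',(190,90,290,190),6)"
```

```text
at [ 0.6746 -0.2082  0.0771] x-yaw -0.15 w 0.0483 t 17.4333 F [ 1.6 -1.6  0.5]
xyz cm [-0.06  0.31  0.02] r [ 0.    -0.003  0.   ]
```

View pics/s17.png

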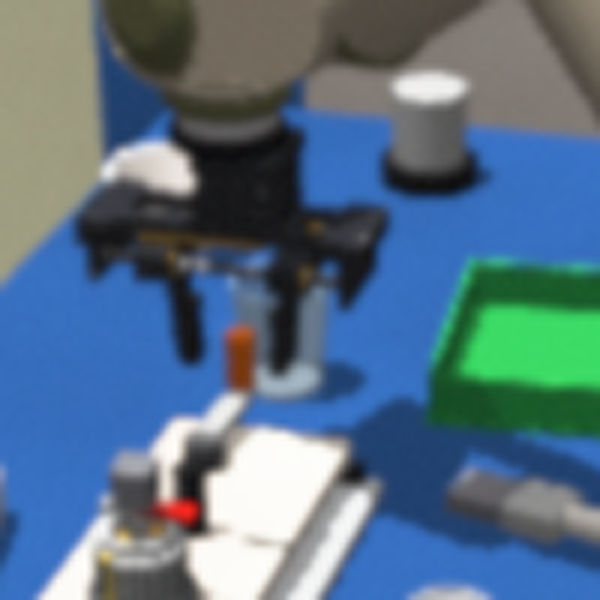

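Emit:
play_rows(grip_force=25, steps=[{"rx": 0, "ry": 0, "rz": 0, "x": 0, "y": 0.2, "z": 0, "gripper": 1}, {"rx": 0, "ry": 0, "rz": 0, "x": 0, "y": 0.2, "z": 0, "gripper": 1}, {"rx": 0, "ry": 0, "rz": 0, "x": 0, "y": 0.2, "z": 0, "gripper": 1}, {"rx": 0, "ry": 0, "rz": 0, "x": 0, "y": 0.2, "z": 0, "gripper": 1}, {"rx": 0, "ry": 0, "rz": 0, "x": 0, "y": 0.2, "z": 0, "gripper": 1}, {"rx": 0, "ry": 0, "rz": 0, "x": 0, "y": 0.2, "z": 0, "gripper": 1}, {"rx": 0, "ry": 0, "rz": 0, "x": 0, "y": 0.2, "z": 0, "gripper": 1}, {"rx": 0, "ry": 0, "rz": 0, "x": 0, "y": 0.2, "z": 0, "gripper": 1}])

```text
time_s: 18.15
position: [0.674, -0.2085, 0.0751]
tool_rot: [0.707, -0.002, 0.001, -0.707]
ft_force: [-5.2, -0.6, 5.5]
grip_width: 0.0193
```

```bash
python3 -c "
from h import *
go([.674,-.208,.074],0)
# arc rows in tool axes at start (x=+x,z=+y): lever from a0
for a in np.arange(.1,1.35,.1):
    print(round(a,2), 'x',round(-7*np.sin(a),2),'z',round(7*(1-np.cos(a)),2),'ry',round(a,2))"
```

```text
at [ 0.674  -0.2085  0.0751] x-yaw -0.24 w 0.0193 t 18.15 F [-5.2 -0.6  5.5]
xyz cm [-0.    0.11  0.05] r [ 0.    -0.004 -0.001]
0.1 x -0.7 z 0.03 ry 0.1
0.2 x -1.39 z 0.14 ry 0.2
0.3 x -2.07 z 0.31 ry 0.3
0.4 x -2.73 z 0.55 ry 0.4
0.5 x -3.36 z 0.86 ry 0.5
0.6 x -3.95 z 1.22 ry 0.6
0.7 x -4.51 z 1.65 ry 0.7
0.8 x -5.02 z 2.12 ry 0.8
0.9 x -5.48 z 2.65 ry 0.9
1.0 x -5.89 z 3.22 ry 1.0
1.1 x -6.24 z 3.82 ry 1.1
1.2 x -6.52 z 4.46 ry 1.2
1.3 x -6.74 z 5.13 ry 1.3
```

Emit:
play_rows(steps=[{"rx": 0, "ry": 0.1, "rz": 0, "x": -0.7, "y": 0, "z": 0.03, "gripper": 1}, {"rx": 0, "ry": 0.2, "rz": 0, "x": -1.4, "y": 0, "z": 0.14, "gripper": 1}, {"rx": 0, "ry": 0.3, "rz": 0, "x": -2.07, "y": 0, "z": 0.31, "gripper": 1}, {"rx": 0, "ry": 0.4, "rz": 0, "x": -2.73, "y": 0, "z": 0.55, "gripper": 1}, {"rx": 0, "ry": 0.5, "rz": 0, "x": -3.36, "y": 0, "z": 0.86, "gripper": 1}, {"rx": 0, "ry": 0.6, "rz": 0, "x": -3.95, "y": 0, "z": 1.22, "gripper": 1}, {"rx": 0, "ry": 0.7, "rz": 0, "x": -4.51, "y": 0, "z": 1.65, "gripper": 1}, {"rx": 0, "ry": 0.8, "rz": 0, "x": -5.02, "y": 0, "z": 2.12, "gripper": 1}, {"rx": 0, "ry": 0.8, "rz": 0, "x": -5.02, "y": 0, "z": 2.12, "gripper": 1}, {"rx": 0, "ry": 0.8, "rz": 0, "x": -5.02, "y": 0, "z": 2.12, "gripper": 1}])

```text
time_s: 18.98
position: [0.624, -0.1867, 0.075]
tool_rot: [0.651, -0.276, 0.275, -0.651]
ft_force: [-5.7, 1.3, 5.8]
grip_width: 0.0193
```

```bash
python3 -c "
from h import *
p=np.array([.674,-.138])
for a in (.9,1.0,1.1,1.2,1.25,1.3): go([p[0]-.07*np.sin(a),p[1]-.07*np.cos(a),.075],-np.degrees(a))
s=env.sense()['position'];print(np.hypot(*(s[:2]-p)),np.arctan2(p[0]-s[0],p[1]-s[1]))"
```

```text
at [ 0.624  -0.1867  0.075 ] x-yaw -45.88 w 0.0193 t 18.9833 F [-5.7  1.3  5.8]
xyz cm [-0.71  0.    0.01] r [ 0.     0.099 -0.001]
at [ 0.624  -0.1867  0.075 ] x-yaw -45.88 w 0.0193 t 18.9833 F [-5.7  1.3  5.8]
xyz cm [-1.4   0.    0.12] r [ 0.     0.199 -0.001]
at [ 0.624  -0.1867  0.075 ] x-yaw -45.88 w 0.0193 t 18.9833 F [-5.7  1.3  5.8]
xyz cm [-2.08  0.    0.29] r [ 0.     0.299 -0.   ]
at [ 0.624  -0.1867  0.075 ] x-yaw -45.88 w 0.0193 t 18.9833 F [-5.7  1.3  5.8]
xyz cm [-2.74  0.    0.53] r [ 0.     0.399 -0.   ]
at [ 0.624  -0.1867  0.075 ] x-yaw -45.88 w 0.0193 t 18.9833 F [-5.7  1.3  5.8]
xyz cm [-3.06  0.    0.67] r [ 0.     0.449 -0.   ]
at [ 0.624  -0.1867  0.075 ] x-yaw -45.88 w 0.0193 t 18.9833 F [-5.7  1.3  5.8]
xyz cm [-3.37  0.    0.83] r [ 0.     0.499 -0.   ]
0.06980420545806047 0.7985000135273175
```

Excellent. Continue to about 1.28.

Emit:
play_rows(steps=[{"rx": 0, "ry": 0.1, "rz": 0, "x": -0.7, "y": 0, "z": 0.02, "gripper": 1}, {"rx": 0, "ry": 0.2, "rz": 0, "x": -1.4, "y": 0, "z": 0.12, "gripper": 1}, {"rx": 0, "ry": 0.3, "rz": 0, "x": -2.08, "y": 0, "z": 0.29, "gripper": 1}, {"rx": 0, "ry": 0.4, "rz": 0, "x": -2.74, "y": 0, "z": 0.53, "gripper": 1}, {"rx": 0, "ry": 0.48, "rz": 0, "x": -3.25, "y": 0, "z": 0.76, "gripper": 1}, {"rx": 0, "ry": 0.48, "rz": 0, "x": -3.25, "y": 0, "z": 0.76, "gripper": 1}, {"rx": 0, "ry": 0.48, "rz": 0, "x": -3.25, "y": 0, "z": 0.76, "gripper": 1}])

```text
time_s: 19.57
position: [0.6072, -0.1576, 0.075]
tool_rot: [-0.567, 0.423, -0.422, 0.567]
ft_force: [-4.8, 3.4, 7.4]
grip_width: 0.0193
```

```bash
python3 -c "
from h import *
p=np.array([.674,-.138])
go([.6,-.16,.075],-73)
s=env.sense()['position'];print(np.hypot(*(s[:2]-p)),np.arctan2(p[0]-s[0],p[1]-s[1]))"
```

```text
at [ 0.6072 -0.1576  0.075 ] x-yaw -73.36 w 0.0193 t 19.5667 F [-4.8  3.4  7.4]
xyz cm [ 0.02  0.   -0.76] r [-0.    -0.006 -0.001]
0.06961228805042106 1.2848864310824701
```

Emit:
play_rows(steps=[{"rx": 0, "ry": 0, "rz": 0, "x": 0, "y": 0, "z": 0, "gripper": 0.1}, {"rx": 0, "ry": 0, "rz": 0, "x": 0, "y": 0, "z": 0, "gripper": -0.1}, {"rx": 0, "ry": 0, "rz": 0, "x": 0, "y": 0, "z": 0, "gripper": -0.1}, {"rx": 0, "ry": 0, "rz": 0, "x": 0, "y": -3, "z": 0, "gripper": -0.1}, {"rx": 0, "ry": 0, "rz": 0, "x": 0, "y": -6, "z": 0, "gripper": -0.1}, {"rx": 0, "ry": 0, "rz": 0, "x": 0, "y": -8, "z": 0, "gripper": -0.1}, {"rx": 0, "ry": 0, "rz": 0, "x": 0, "y": -8, "z": 0, "gripper": -0.1}])

```text
time_s: 20.15
position: [0.609, -0.1589, 0.159]
tool_rot: [-0.566, 0.42, -0.426, 0.567]
ft_force: [0.7, -0.8, 0.4]
grip_width: 0.0484
```

```bash
python3 -c "
from h import *
go([.654,-.058,.15],0)
grab('side','s18',(190,90,290,190),6)"
```

```text
at [ 0.609  -0.1589  0.159 ] x-yaw -73.5 w 0.0484 t 20.15 F [ 0.7 -0.8  0.4]
xyz cm [-8.4   0.9   7.18] r [-0.002 -1.283  0.009]
```

View pics/s18.png

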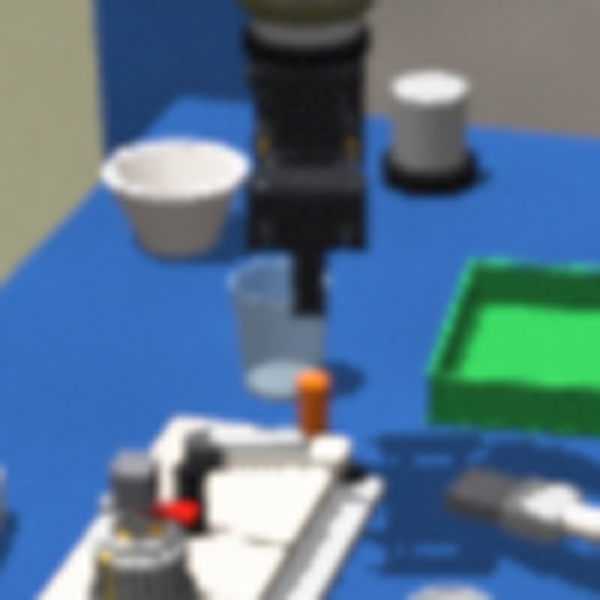

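Emit:
play_rows(steps=[{"rx": 0, "ry": -0.12, "rz": 0, "x": -1, "y": 0, "z": 0.8, "gripper": -0.1}, {"rx": 0, "ry": -0.24, "rz": 0, "x": -2, "y": 0, "z": 1.6, "gripper": -0.1}, {"rx": 0, "ry": -0.36, "rz": 0, "x": -3, "y": 0, "z": 2.4, "gripper": -0.1}, {"rx": 0, "ry": -0.48, "rz": 0, "x": -4, "y": 0, "z": 3.4, "gripper": -0.1}, {"rx": 0, "ry": -0.6, "rz": 0, "x": -5, "y": 0, "z": 4.3, "gripper": -0.1}, {"rx": 0, "ry": -0.72, "rz": 0, "x": -6, "y": 0, "z": 5.1, "gripper": -0.1}, {"rx": 0, "ry": -0.84, "rz": 0, "x": -7, "y": 0, "z": 6, "gripper": -0.1}, {"rx": 0, "ry": -0.96, "rz": 0, "x": -8, "y": 0, "z": 6.8, "gripper": -0.1}, {"rx": 0, "ry": -1.08, "rz": 0, "x": -8.4, "y": 0, "z": 7.2, "gripper": -0.1}, {"rx": 0, "ry": -1.2, "rz": 0, "x": -8.4, "y": 0, "z": 7.2, "gripper": -0.1}])

```text
time_s: 21.03
position: [0.6525, -0.0558, 0.1525]
tool_rot: [-0.706, 0.028, -0.026, 0.707]
ft_force: [-0.3, -0.2, -0.6]
grip_width: 0.0485
```

Emit:
play_rows(steps=[{"rx": 0, "ry": -0.08, "rz": 0, "x": 0, "y": 0, "z": 0, "gripper": -0.1}, {"rx": 0, "ry": -0.08, "rz": 0, "x": 0, "y": 0, "z": 0, "gripper": -0.1}, {"rx": 0, "ry": -0.08, "rz": 0, "x": 0, "y": 0, "z": 0, "gripper": -0.1}])

```text
time_s: 21.28
position: [0.6522, -0.0572, 0.1532]
tool_rot: [-0.707, 0.003, -0.002, 0.707]
ft_force: [0.0, 0.5, 0.4]
grip_width: 0.0486
```

```bash
python3 -c "
from h import *
go([.654,-.058,.06],0)"
```

```text
at [ 0.6522 -0.0572  0.1532] x-yaw -0.36 w 0.0486 t 21.2833 F [0.  0.5 0.4]
xyz cm [ 0.2   9.32 -0.09] r [-0.001 -0.006 -0.002]
```

Emit:
play_rows(steps=[{"rx": 0, "ry": -0.006, "rz": 0, "x": 0.18, "y": 3, "z": -0.09, "gripper": -0.1}, {"rx": 0, "ry": -0.006, "rz": 0, "x": 0.18, "y": 6, "z": -0.09, "gripper": -0.1}, {"rx": 0, "ry": -0.006, "rz": 0, "x": 0.18, "y": 8, "z": -0.09, "gripper": -0.1}, {"rx": 0, "ry": -0.006, "rz": 0, "x": 0.18, "y": 9.2, "z": -0.09, "gripper": -0.1}, {"rx": 0, "ry": -0.006, "rz": 0, "x": 0.18, "y": 9.2, "z": -0.09, "gripper": -0.1}, {"rx": 0, "ry": -0.006, "rz": 0, "x": 0.18, "y": 9.2, "z": -0.09, "gripper": -0.1}, {"rx": 0, "ry": -0.006, "rz": 0, "x": 0.18, "y": 9.2, "z": -0.09, "gripper": -0.1}])

```text
time_s: 21.87
position: [0.655, -0.0583, 0.064]
tool_rot: [0.707, 0.001, 0.0, -0.707]
ft_force: [0.8, -0.4, 0.5]
grip_width: 0.0485
```

Emit:
play_rows(grip_force=40, steps=[{"rx": 0, "ry": 0, "rz": 0, "x": 0, "y": 0, "z": 0, "gripper": 1}, {"rx": 0, "ry": 0, "rz": 0, "x": 0, "y": 0, "z": 0, "gripper": 1}, {"rx": 0, "ry": 0, "rz": 0, "x": 0, "y": 0, "z": 0, "gripper": 1}, {"rx": 0, "ry": 0, "rz": 0, "x": 0, "y": 0, "z": 0, "gripper": 1}, {"rx": 0, "ry": 0, "rz": 0, "x": 0, "y": 0, "z": 0, "gripper": 1}, {"rx": 0, "ry": 0, "rz": 0, "x": 0, "y": 0, "z": 0, "gripper": 1}, {"rx": 0, "ry": 0, "rz": 0, "x": 0, "y": 0, "z": 0, "gripper": 1}, {"rx": 0, "ry": 0, "rz": 0, "x": 0, "y": 0, "z": 0, "gripper": 1}])

```text
time_s: 22.53
position: [0.6548, -0.0582, 0.063]
tool_rot: [0.707, 0.001, -0.0, -0.707]
ft_force: [3.8, 0.3, 1.6]
grip_width: 0.0212
```

```bash
python3 -c "
from h import *
go([.654,-.058+.151,.062],0)
grab('side','s19',(190,90,290,190),6)"
```

```text
at [ 0.6548 -0.0582  0.063 ] x-yaw 0.11 w 0.0212 t 22.5333 F [3.8 0.3 1.6]
xyz cm [-0.05  0.1  15.12] r [0.    0.002 0.002]
```

View pics/s19.png

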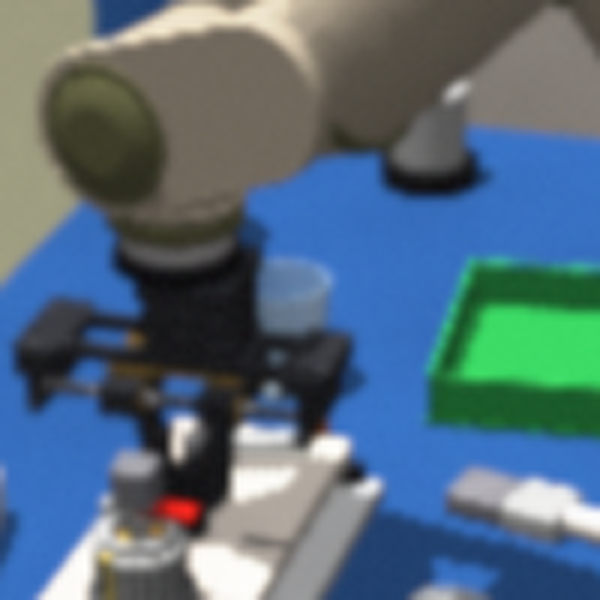

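Emit:
play_rows(steps=[{"rx": 0, "ry": 0, "rz": 0, "x": -0.02, "y": 0, "z": 0.5, "gripper": 1}, {"rx": 0, "ry": 0, "rz": 0, "x": -0.02, "y": 0, "z": 1.2, "gripper": 1}, {"rx": 0, "ry": 0, "rz": 0, "x": -0.02, "y": 0, "z": 2, "gripper": 1}, {"rx": 0, "ry": 0, "rz": 0, "x": -0.02, "y": 0, "z": 2.8, "gripper": 1}, {"rx": 0, "ry": 0, "rz": 0, "x": -0.02, "y": 0, "z": 3.6, "gripper": 1}, {"rx": 0, "ry": 0, "rz": 0, "x": -0.02, "y": 0, "z": 4.4, "gripper": 1}, {"rx": 0, "ry": 0, "rz": 0, "x": -0.02, "y": 0, "z": 5.2, "gripper": 1}, {"rx": 0, "ry": 0, "rz": 0, "x": -0.02, "y": 0, "z": 6, "gripper": 1}, {"rx": 0, "ry": 0, "rz": 0, "x": -0.02, "y": 0, "z": 6.5, "gripper": 1}, {"rx": 0, "ry": 0, "rz": 0, "x": -0.02, "y": 0, "z": 6.5, "gripper": 1}])

```text
time_s: 23.42
position: [0.6546, 0.0071, 0.063]
tool_rot: [0.707, 0.002, -0.0, -0.707]
ft_force: [4.9, 1.5, 3.4]
grip_width: 0.0209
```

```bash
python3 -c "
from h import *
go([.654,-.058+.151,.062],0)
grab('side','s20',(190,90,290,190),6)"
```

```text
at [0.6546 0.0071 0.063 ] x-yaw 0.14 w 0.0209 t 23.4167 F [4.9 1.5 3.4]
xyz cm [-0.04  0.09  8.59] r [0.001 0.002 0.002]
```

View pics/s20.png

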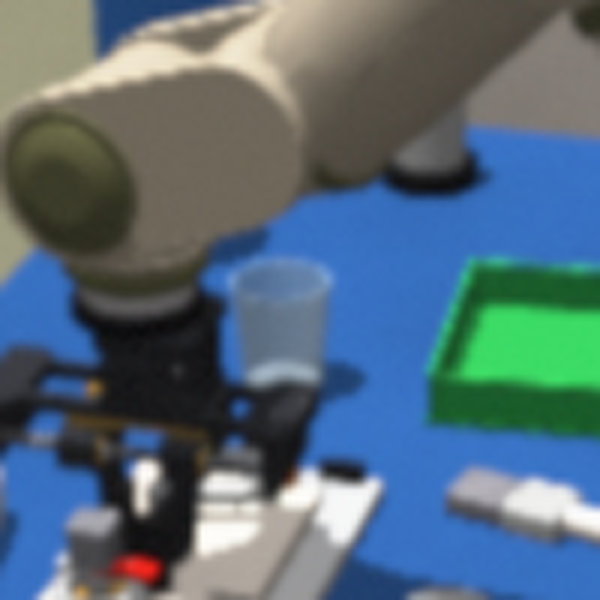

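Emit:
play_rows(steps=[{"rx": 0, "ry": 0, "rz": 0, "x": -0.02, "y": 0, "z": 0.6, "gripper": 1}, {"rx": 0, "ry": 0, "rz": 0, "x": -0.02, "y": 0, "z": 1.5, "gripper": 1}, {"rx": 0, "ry": 0, "rz": 0, "x": -0.02, "y": 0, "z": 2.5, "gripper": 1}, {"rx": 0, "ry": 0, "rz": 0, "x": -0.02, "y": 0, "z": 3.5, "gripper": 1}, {"rx": 0, "ry": 0, "rz": 0, "x": -0.02, "y": 0, "z": 4.5, "gripper": 1}, {"rx": 0, "ry": 0, "rz": 0, "x": -0.02, "y": 0, "z": 5.5, "gripper": 1}, {"rx": 0, "ry": 0, "rz": 0, "x": -0.02, "y": 0, "z": 6.5, "gripper": 1}, {"rx": 0, "ry": 0, "rz": 0, "x": -0.02, "y": 0, "z": 7.5, "gripper": 1}, {"rx": 0, "ry": 0, "rz": 0, "x": -0.02, "y": 0, "z": 8.3, "gripper": 1}, {"rx": 0, "ry": 0, "rz": 0, "x": -0.02, "y": 0, "z": 8.5, "gripper": 1}])

```text
time_s: 24.3
position: [0.6544, 0.0918, 0.063]
tool_rot: [0.708, 0.002, -0.0, -0.707]
ft_force: [4.8, -5.3, 3.1]
grip_width: 0.0207
```

```bash
python3 -c "
from h import *
go([.654,-.058+.151,.062],0)
grab('side','s21',(180,150,260,230),7);grab('top','t21',(220,110,310,170),8)"
```

```text
at [0.6544 0.0918 0.063 ] x-yaw 0.13 w 0.0207 t 24.3 F [ 4.8 -5.3  3.1]
xyz cm [-0.04  0.1   0.12] r [0.001 0.002 0.002]
```

View pics/s21.png

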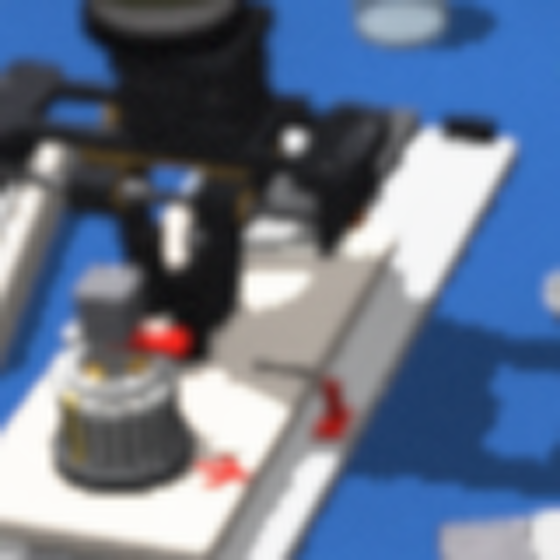

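View pics/t21.png

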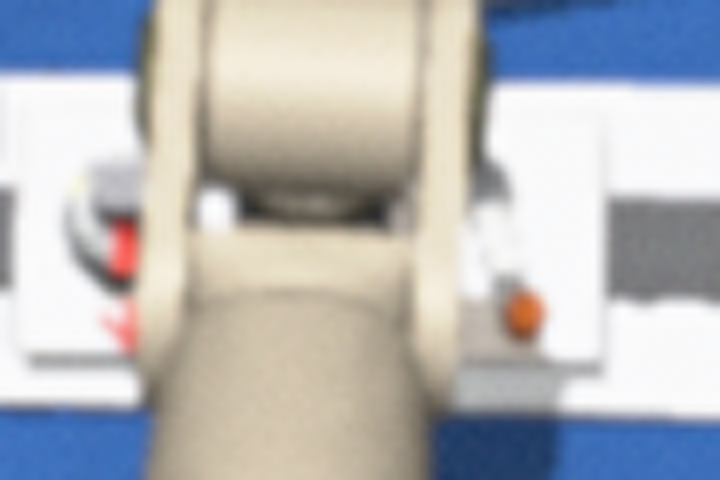

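```bash
python3 -c "
from h import *
f=np.load('pics/s21.npy'); save(f,'s21z',(210,195,240,217),20)
print(proj('side',[[.594,.0925,.04],[.6,.0925,.04],[.58,.093,.04],[.58,.093,.012],[.594,.095,.04]]))"
```

```text
[[223.84124782 203.10586214]
 [222.11663228 202.83789658]
 [227.83028609 203.81527983]
 [228.13158669 210.81350071]
 [223.5934594  203.51477121]]
```

View pics/s21z.png

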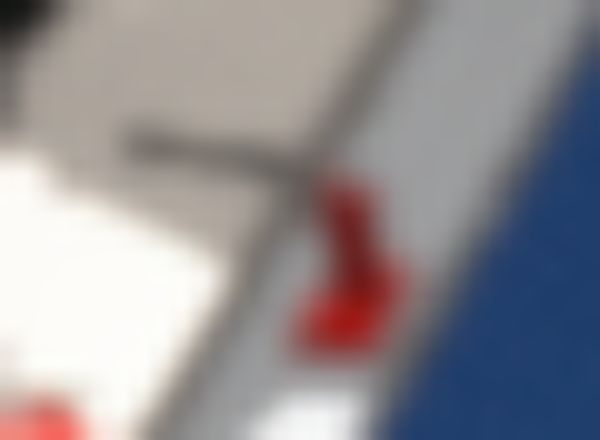

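Emit:
play_rows(steps=[{"rx": 0, "ry": 0, "rz": 0, "x": 0, "y": 0, "z": 0.1, "gripper": 1}, {"rx": 0, "ry": 0, "rz": 0, "x": 0, "y": 0, "z": 0.1, "gripper": 1}, {"rx": 0, "ry": 0, "rz": 0, "x": 0, "y": 0, "z": 0.1, "gripper": 1}])

```text
time_s: 24.65
position: [0.6544, 0.0919, 0.063]
tool_rot: [0.708, 0.001, 0.0, -0.707]
ft_force: [5.7, -2.9, 3.3]
grip_width: 0.0211
```

Emit:
play_rows(steps=[{"rx": 0, "ry": 0, "rz": 0, "x": 0, "y": 0, "z": 0.1, "gripper": 0.1}, {"rx": 0, "ry": 0, "rz": 0, "x": 0, "y": 0, "z": 0.1, "gripper": -0.1}, {"rx": 0, "ry": 0, "rz": 0, "x": 0, "y": 0, "z": 0.1, "gripper": -0.1}, {"rx": 0, "ry": 0, "rz": 0, "x": 0, "y": -3, "z": 0.1, "gripper": -0.1}, {"rx": 0, "ry": 0, "rz": 0, "x": 0, "y": -6, "z": 0, "gripper": -0.1}, {"rx": 0, "ry": 0, "rz": 0, "x": 0, "y": -9, "z": -3, "gripper": -0.1}, {"rx": 0, "ry": 0, "rz": 0, "x": 0, "y": -10, "z": -7, "gripper": -0.1}, {"rx": 0, "ry": 0, "rz": 0, "x": 0, "y": -10, "z": -11, "gripper": -0.1}, {"rx": 0, "ry": 0, "rz": 0, "x": 0, "y": -10, "z": -15, "gripper": -0.1}, {"rx": 0, "ry": 0, "rz": 0, "x": 0, "y": -10, "z": -15, "gripper": -0.1}])

```text
time_s: 25.48
position: [0.6533, -0.0636, 0.1621]
tool_rot: [0.708, -0.002, 0.001, -0.707]
ft_force: [0.1, -0.3, 0.5]
grip_width: 0.0482
```

```bash
python3 -c "
from h import *
go([.607,-.007,.15],-74)
f=grab('side','s22',(180,150,260,230),7);save(f,'s22z',(210,195,240,217),20);f=grab('top','t22',(220,110,310,170),8)
save(f,'t22z',(245,145,272,165),25)"
```

```text
at [ 0.6533 -0.0636  0.1621] x-yaw -0.23 w 0.0482 t 25.4833 F [ 0.1 -0.3  0.5]
xyz cm [-4.65  1.21  5.64] r [ 0.002  1.287 -0.   ]
```

View pics/t22.png

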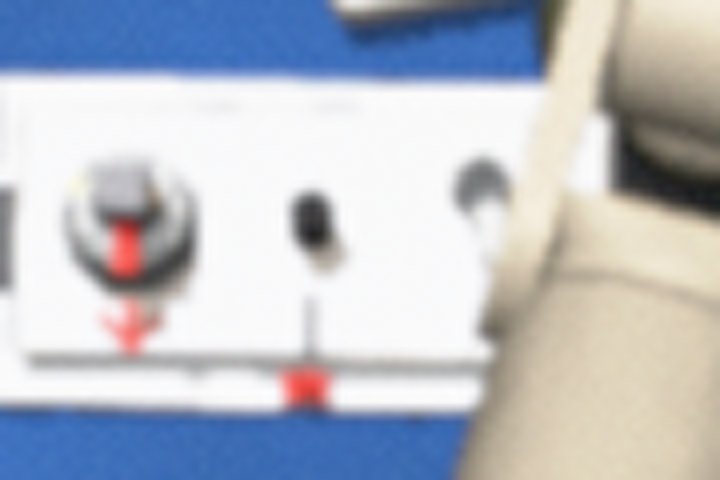

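View pics/s22z.png

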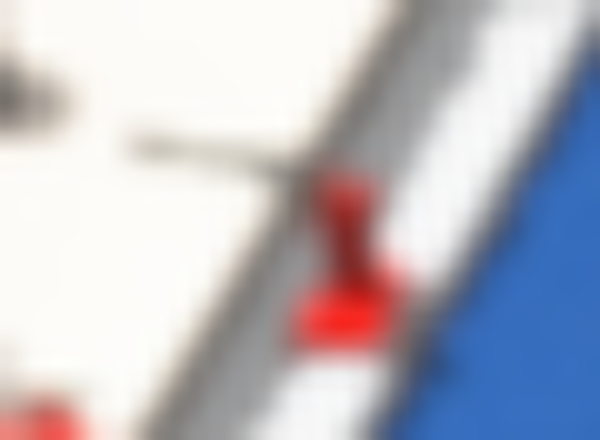

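View pics/t22z.png

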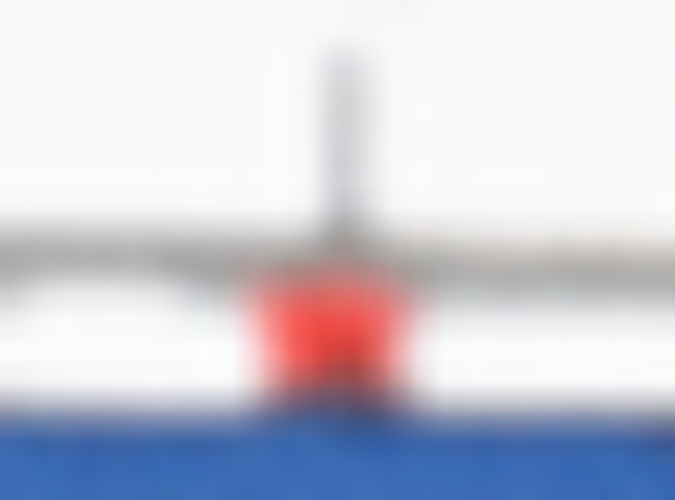

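```bash
python3 -c "
from h import *
f=np.load('pics/t22.npy').astype(float); r,g,b=f[...,0],f[...,1],f[...,2]; gr=f.mean(2)
for v in range(147,154):
    w=np.clip(244-gr[v,252:266],0,None); u=(w*np.arange(252,266)).sum()/w.sum(); print('line',v,u.round(2),onz('top',[(u,v)],.04)[0].round(4))
w=np.clip(r-(g+b)/2-25,0,None)
for v in range(154,163):
    s=w[v,250:268]
    if s.sum()>30: u=(s*np.arange(250,268)).sum()/s.sum(); print('mark',v,s.astype(int),u.round(2),onz('top',[(u,v)],.03)[0].round(4))
"
```

```text
line 147 258.38 [0.6225 0.0913 0.04  ]
line 148 258.35 [0.6187 0.0914 0.04  ]
line 149 258.35 [0.6149 0.0913 0.04  ]
line 150 258.35 [0.611  0.0912 0.04  ]
line 151 258.34 [0.6072 0.0911 0.04  ]
line 152 258.34 [0.6033 0.0911 0.04  ]
line 153 257.91 [0.5995 0.0926 0.04  ]
mark 156 [ 0  0  0  0  0 28 50 63 69 59 35  0  0  0  0  0  0  0] 257.62 [0.5896 0.0935 0.03  ]
mark 157 [  0   0   0   0   0  54 105 122 120 113  80  22   0   0   0   0   0   0] 257.75 [0.5858 0.093  0.03  ]
mark 158 [  0   0   0   0   0  43 112 136 134 125  81  11   0   0   0   0   0   0] 257.74 [0.5819 0.0929 0.03  ]
mark 159 [  0   0   0   0   0  28  90 110  91  89  64   2   0   0   0   0   0   0] 257.68 [0.5781 0.0931 0.03  ]
mark 160 [ 0  0  0  0  0  5 30 30 19 26 17  0  0  0  0  0  0  0] 257.64 [0.5742 0.0932 0.03  ]
```

```bash
python3 -c "
from h import *
go([.6542,.092,.062],0)"
```

```text
at [ 0.6533 -0.0582  0.1619] x-yaw -0.03 w 0.0482 t 25.5833 F [-0.6  0.2  0. ]
xyz cm [ 0.1  10.   15.01] r [-0.001 -0.    -0.002]
```

Emit:
play_rows(steps=[{"rx": 0, "ry": 0, "rz": 0, "x": 0.05, "y": 0, "z": 4, "gripper": -0.1}, {"rx": 0, "ry": 0, "rz": 0, "x": 0.05, "y": 0, "z": 8, "gripper": -0.1}, {"rx": 0, "ry": 0, "rz": 0, "x": 0.05, "y": 0, "z": 12, "gripper": -0.1}, {"rx": 0, "ry": 0, "rz": 0, "x": 0.05, "y": 0, "z": 15, "gripper": -0.1}, {"rx": 0, "ry": 0, "rz": 0, "x": 0.05, "y": 2, "z": 15, "gripper": -0.1}, {"rx": 0, "ry": 0, "rz": 0, "x": 0.05, "y": 5, "z": 15, "gripper": -0.1}, {"rx": 0, "ry": 0, "rz": 0, "x": 0.05, "y": 8, "z": 15, "gripper": -0.1}, {"rx": 0, "ry": 0, "rz": 0, "x": 0.05, "y": 9.9, "z": 15, "gripper": -0.1}, {"rx": 0, "ry": 0, "rz": 0, "x": 0.05, "y": 9.9, "z": 15, "gripper": -0.1}, {"rx": 0, "ry": 0, "rz": 0, "x": 0.05, "y": 9.9, "z": 15, "gripper": -0.1}])

```text
time_s: 26.42
position: [0.6534, 0.0943, 0.0631]
tool_rot: [-0.707, -0.001, 0.002, 0.707]
ft_force: [-0.1, 0.1, 1.2]
grip_width: 0.0488
```

Emit:
play_rows(grip_force=40, steps=[{"rx": 0, "ry": 0, "rz": 0, "x": 0, "y": 0, "z": 0, "gripper": 1}, {"rx": 0, "ry": 0, "rz": 0, "x": 0, "y": 0, "z": 0, "gripper": 1}, {"rx": 0, "ry": 0, "rz": 0, "x": 0, "y": 0, "z": 0, "gripper": 1}, {"rx": 0, "ry": 0, "rz": 0, "x": 0, "y": 0, "z": 0, "gripper": 1}, {"rx": 0, "ry": 0, "rz": 0, "x": 0, "y": 0, "z": 0, "gripper": 1}, {"rx": 0, "ry": 0, "rz": 0, "x": 0, "y": 0, "z": 0, "gripper": 1}, {"rx": 0, "ry": 0, "rz": 0, "x": 0, "y": 0, "z": 0, "gripper": 1}])

```text
time_s: 27.0
position: [0.6544, 0.0929, 0.0645]
tool_rot: [-0.707, -0.001, 0.0, 0.707]
ft_force: [-0.7, -0.2, 6.0]
grip_width: 0.0211
```

Emit:
play_rows(steps=[{"rx": 0, "ry": 0, "rz": 0, "x": 0, "y": 0, "z": 0.1, "gripper": 1}, {"rx": 0, "ry": 0, "rz": 0, "x": 0, "y": 0, "z": 0.2, "gripper": 1}, {"rx": 0, "ry": 0, "rz": 0, "x": 0, "y": 0, "z": 0.25, "gripper": 1}, {"rx": 0, "ry": 0, "rz": 0, "x": 0, "y": 0, "z": 0.25, "gripper": 1}, {"rx": 0, "ry": 0, "rz": 0, "x": 0, "y": 0, "z": 0.25, "gripper": 1}])

```text
time_s: 27.42
position: [0.6544, 0.0942, 0.0645]
tool_rot: [0.708, 0.001, -0.0, -0.706]
ft_force: [-1.8, -5.8, 6.4]
grip_width: 0.0211
```

Emit:
play_rows(steps=[{"rx": 0, "ry": 0, "rz": 0, "x": 0, "y": 0, "z": 0.07, "gripper": 1}, {"rx": 0, "ry": 0, "rz": 0, "x": 0, "y": 0, "z": 0.07, "gripper": 1}, {"rx": 0, "ry": 0, "rz": 0, "x": 0, "y": 0, "z": 0.07, "gripper": 1}])

```text
time_s: 27.67
position: [0.6544, 0.0948, 0.0645]
tool_rot: [0.708, 0.001, -0.0, -0.706]
ft_force: [-1.4, -5.3, 6.7]
grip_width: 0.0211
```

Emit:
play_rows(steps=[{"rx": 0, "ry": 0, "rz": 0, "x": 0, "y": 0, "z": 0, "gripper": 0.1}, {"rx": 0, "ry": 0, "rz": 0, "x": 0, "y": 0, "z": 0, "gripper": -0.1}, {"rx": 0, "ry": 0, "rz": 0, "x": 0, "y": 0, "z": 0, "gripper": -0.1}, {"rx": 0, "ry": 0, "rz": 0, "x": 0, "y": -3, "z": 0, "gripper": -0.1}, {"rx": 0, "ry": 0, "rz": 0, "x": 0, "y": -6, "z": 0, "gripper": -0.1}, {"rx": 0, "ry": 0, "rz": 0, "x": 0, "y": -9, "z": -3, "gripper": -0.1}, {"rx": 0, "ry": 0, "rz": 0, "x": 0, "y": -10, "z": -7, "gripper": -0.1}, {"rx": 0, "ry": 0, "rz": 0, "x": 0, "y": -10, "z": -11, "gripper": -0.1}, {"rx": 0, "ry": 0, "rz": 0, "x": 0, "y": -10, "z": -15, "gripper": -0.1}, {"rx": 0, "ry": 0, "rz": 0, "x": 0, "y": -10, "z": -15, "gripper": -0.1}])

```text
time_s: 28.5
position: [0.6542, -0.0604, 0.1633]
tool_rot: [0.708, -0.001, 0.001, -0.706]
ft_force: [0.0, 0.3, -0.2]
grip_width: 0.0484
```

```bash
cat > mk.py <<'E'
from h import *
import sys
n=sys.argv[1]
f=grab('side','s'+n,(180,150,260,230),7);save(f,'s'+n+'z',(210,195,240,217),20);f=grab('top','t'+n,(220,110,340,170),6)
f=f.astype(float); r,g,b=f[...,0],f[...,1],f[...,2]; gr=f.mean(2)
for v in range(147,153):
    w=np.clip(244-gr[v,252:266],0,None); u=(w*np.arange(252,266)).sum()/w.sum(); print('line',v,u.round(2),onz('top',[(u,v)],.04)[0].round(4))
w=np.clip(r-(g+b)/2-25,0,None)
for v in range(156,161):
    s=w[v,250:268]
    if s.sum()>30: u=(s*np.arange(250,268)).sum()/s.sum(); print('mark',v,u.round(2),onz('top',[(u,v)],.03)[0].round(4))
E
python3 mk.py 23;  python3 -c "
from h import *
go([.607,-.005,.15],-74)"
```

```text
line 147 257.76 [0.6225 0.0937 0.04  ]
line 148 257.74 [0.6187 0.0937 0.04  ]
line 149 257.76 [0.6148 0.0935 0.04  ]
line 150 257.75 [0.611  0.0935 0.04  ]
line 151 257.7 [0.6071 0.0936 0.04  ]
line 152 257.74 [0.6033 0.0934 0.04  ]
mark 156 257.6 [0.5896 0.0936 0.03  ]
mark 157 257.75 [0.5858 0.093  0.03  ]
mark 158 257.74 [0.5819 0.0929 0.03  ]
mark 159 257.67 [0.5781 0.0931 0.03  ]
mark 160 257.63 [0.5742 0.0932 0.03  ]
at [ 0.6542 -0.055   0.1631] x-yaw -0.02 w 0.0486 t 28.6 F [-1.5  0.6  0.8]
xyz cm [-4.72  1.32  4.99] r [-0.000e+00  1.291e+00 -1.000e-03]
```

View pics/t23.png

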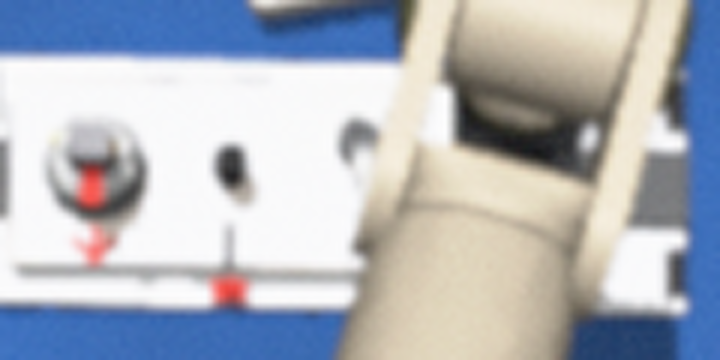

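View pics/s23z.png

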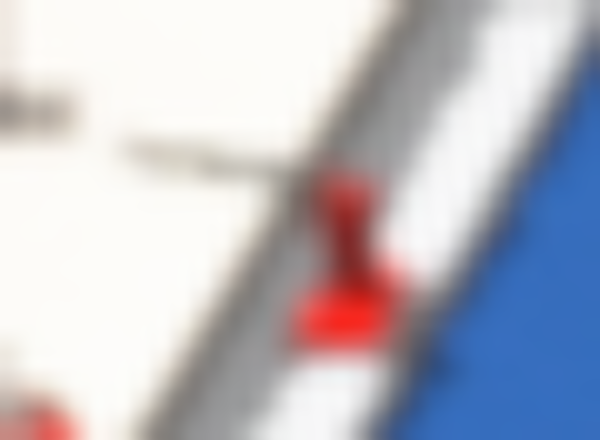

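Emit:
play_rows(steps=[{"rx": 0, "ry": 0.12, "rz": 0, "x": -1, "y": 0, "z": 0.8, "gripper": -0.1}, {"rx": 0, "ry": 0.24, "rz": 0, "x": -2, "y": 0, "z": 1.6, "gripper": -0.1}, {"rx": 0, "ry": 0.36, "rz": 0, "x": -3, "y": 0, "z": 2.4, "gripper": -0.1}, {"rx": 0, "ry": 0.48, "rz": 0, "x": -4, "y": 0, "z": 3.4, "gripper": -0.1}, {"rx": 0, "ry": 0.6, "rz": 0, "x": -4.7, "y": 0, "z": 4.3, "gripper": -0.1}, {"rx": 0, "ry": 0.72, "rz": 0, "x": -4.7, "y": 0, "z": 4.9, "gripper": -0.1}, {"rx": 0, "ry": 0.84, "rz": 0, "x": -4.7, "y": 0, "z": 4.9, "gripper": -0.1}, {"rx": 0, "ry": 0.96, "rz": 0, "x": -4.7, "y": 0, "z": 4.9, "gripper": -0.1}, {"rx": 0, "ry": 1.08, "rz": 0, "x": -4.7, "y": 0, "z": 4.9, "gripper": -0.1}, {"rx": 0, "ry": 1.2, "rz": 0, "x": -4.7, "y": 0, "z": 4.9, "gripper": -0.1}])

```text
time_s: 29.43
position: [0.6071, -0.0029, 0.1634]
tool_rot: [-0.583, 0.4, -0.399, 0.583]
ft_force: [-0.3, -0.1, 0.6]
grip_width: 0.0492
```

Emit:
play_rows(steps=[{"rx": 0, "ry": 0.09, "rz": 0, "x": 0, "y": 0, "z": 0, "gripper": -0.1}, {"rx": 0, "ry": 0.09, "rz": 0, "x": 0, "y": 0, "z": 0, "gripper": -0.1}, {"rx": 0, "ry": 0.09, "rz": 0, "x": 0, "y": 0, "z": 0, "gripper": -0.1}])

```text
time_s: 29.68
position: [0.6071, -0.0036, 0.1634]
tool_rot: [-0.566, 0.423, -0.423, 0.566]
ft_force: [0.1, 1.2, -0.0]
grip_width: 0.0489
```

```bash
python3 -c "
from h import *
go([.6068,-.0062,.075],-74)
f=grab('side','s24',(200,110,280,210),6)"
```

```text
at [ 0.6071 -0.0036  0.1634] x-yaw -73.54 w 0.0489 t 29.6833 F [ 0.1  1.2 -0. ]
xyz cm [ 0.24  8.84 -0.1 ] r [ 0.     0.008 -0.   ]
```

View pics/s24.png

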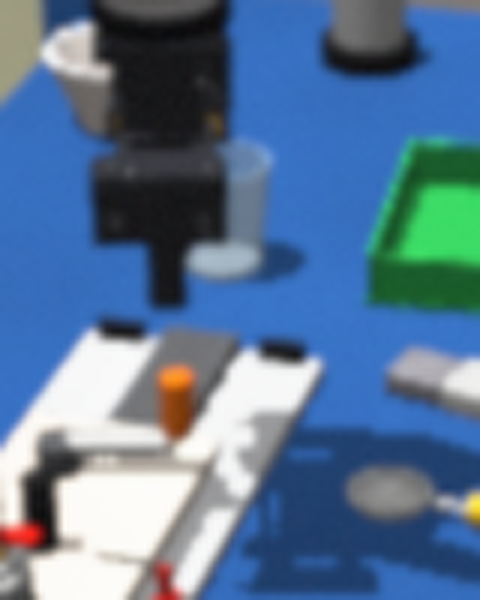

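Emit:
play_rows(steps=[{"rx": 0, "ry": 0, "rz": 0, "x": 0.24, "y": 3, "z": -0.1, "gripper": -0.1}, {"rx": 0, "ry": 0, "rz": 0, "x": 0.24, "y": 6, "z": -0.1, "gripper": -0.1}, {"rx": 0, "ry": 0, "rz": 0, "x": 0.24, "y": 8, "z": -0.1, "gripper": -0.1}, {"rx": 0, "ry": 0, "rz": 0, "x": 0.24, "y": 8.8, "z": -0.1, "gripper": -0.1}, {"rx": 0, "ry": 0, "rz": 0, "x": 0.24, "y": 8.8, "z": -0.1, "gripper": -0.1}, {"rx": 0, "ry": 0, "rz": 0, "x": 0.24, "y": 8.8, "z": -0.1, "gripper": -0.1}, {"rx": 0, "ry": 0, "rz": 0, "x": 0.24, "y": 8.8, "z": -0.1, "gripper": -0.1}])

```text
time_s: 30.32
position: [0.6078, -0.0076, 0.0771]
tool_rot: [-0.565, 0.423, -0.425, 0.566]
ft_force: [-0.2, 0.6, 1.2]
grip_width: 0.0486
```

```bash
python3 -c "
from h import *
go([.6068,-.0062,.075],-74)"
```

```text
at [ 0.6078 -0.0076  0.0771] x-yaw -73.75 w 0.0486 t 30.3167 F [-0.2  0.6  1.2]
xyz cm [-0.16  0.21 -0.05] r [-0.002  0.004  0.001]
```

Emit:
play_rows(steps=[{"rx": 0, "ry": 0, "rz": 0, "x": -0.14, "y": 0.1, "z": -0.05, "gripper": -0.1}, {"rx": 0, "ry": 0, "rz": 0, "x": -0.14, "y": 0.1, "z": -0.05, "gripper": -0.1}, {"rx": 0, "ry": 0, "rz": 0, "x": -0.14, "y": 0.1, "z": -0.05, "gripper": -0.1}])

```text
time_s: 30.57
position: [0.6062, -0.0063, 0.0752]
tool_rot: [-0.565, 0.424, -0.425, 0.566]
ft_force: [-0.2, 0.8, -0.3]
grip_width: 0.0481
```

Emit:
play_rows(grip_force=20, steps=[{"rx": 0, "ry": 0, "rz": 0, "x": 0, "y": 0, "z": 0, "gripper": 1}, {"rx": 0, "ry": 0, "rz": 0, "x": 0, "y": 0, "z": 0, "gripper": 1}, {"rx": 0, "ry": 0, "rz": 0, "x": 0, "y": 0, "z": 0, "gripper": 1}, {"rx": 0, "ry": 0, "rz": 0, "x": 0, "y": 0, "z": 0, "gripper": 1}, {"rx": 0, "ry": 0, "rz": 0, "x": 0, "y": 0, "z": 0, "gripper": 1}, {"rx": 0, "ry": 0, "rz": 0, "x": 0, "y": 0, "z": 0, "gripper": 1}, {"rx": 0, "ry": 0, "rz": 0, "x": 0, "y": 0, "z": 0, "gripper": 1}, {"rx": 0, "ry": 0, "rz": 0, "x": 0, "y": 0, "z": 0, "gripper": 1}])

```text
time_s: 31.23
position: [0.606, -0.0064, 0.0745]
tool_rot: [0.565, -0.425, 0.424, -0.565]
ft_force: [-1.4, 0.9, 1.0]
grip_width: 0.0192
```

```bash
python3 -c "
from h import *
p=np.array([.674,.0135]); s=env.sense()['position'];print(np.hypot(*(s[:2]-p)),np.arctan2(p[0]-s[0],p[1]-s[1]))
for a in np.arange(1.2,-.05,-.1): print(round(a,2));go([p[0]-.07*np.sin(a),p[1]-.07*np.cos(a),s[2]],-np.degrees(a))" | grep -v at
```

```text
0.07081633969425928 1.2866740910891126
1.2
xyz cm [ 0.61 -0.    0.11] r [ 0.    -0.088 -0.   ]
1.1
xyz cm [ 1.3 -0.   0.2] r [ 0.    -0.188 -0.   ]
1.0
xyz cm [ 1.98 -0.    0.37] r [ 0.    -0.288 -0.   ]
0.9
xyz cm [ 2.64 -0.    0.6 ] r [ 0.    -0.388 -0.   ]
0.8
xyz cm [ 3.27 -0.    0.9 ] r [ 0.    -0.488 -0.   ]
0.7
xyz cm [ 3.87 -0.    1.26] r [ 0.    -0.588 -0.   ]
0.6
xyz cm [ 4.44 -0.    1.67] r [ 0.    -0.688 -0.   ]
0.5
xyz cm [ 4.95 -0.    2.14] r [ 0.    -0.788 -0.   ]
0.4
xyz cm [ 5.42 -0.    2.66] r [ 0.    -0.888 -0.   ]
0.3
xyz cm [ 5.84 -0.    3.23] r [ 0.    -0.988 -0.   ]
0.2
xyz cm [ 6.19 -0.    3.83] r [ 0.    -1.088 -0.   ]
0.1
xyz cm [ 6.48 -0.    4.47] r [ 0.    -1.188 -0.   ]
-0.0
xyz cm [ 6.71 -0.    5.13] r [ 0.    -1.288 -0.   ]
```

```bash
python3 mk.py 25
```

```text
line 147 262.23 [0.6228 0.0767 0.04  ]
line 148 262.23 [0.619  0.0766 0.04  ]
line 149 262.3 [0.6152 0.0763 0.04  ]
line 150 262.39 [0.6113 0.0759 0.04  ]
line 151 262.54 [0.6075 0.0752 0.04  ]
line 152 262.58 [0.6037 0.075  0.04  ]
mark 156 257.67 [0.5896 0.0934 0.03  ]
mark 157 257.82 [0.5858 0.0927 0.03  ]
mark 158 257.84 [0.5819 0.0925 0.03  ]
mark 159 257.71 [0.5781 0.0929 0.03  ]
mark 160 257.66 [0.5742 0.0931 0.03  ]
```

View pics/s25z.png

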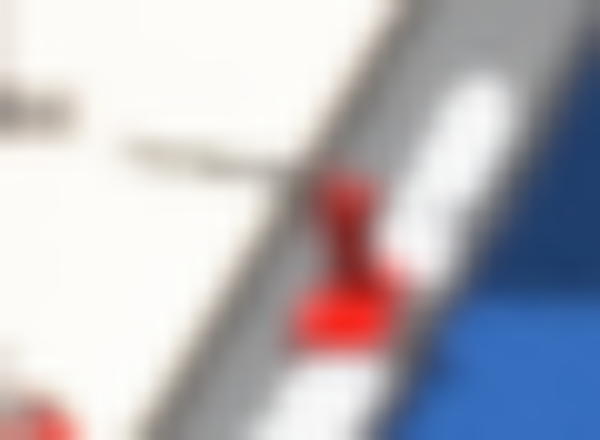

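Emit:
play_rows(steps=[{"rx": 0, "ry": -0.09, "rz": 0, "x": 0.6, "y": 0, "z": 0.07, "gripper": 1}, {"rx": 0, "ry": -0.19, "rz": 0, "x": 1.3, "y": 0, "z": 0.18, "gripper": 1}, {"rx": 0, "ry": -0.29, "rz": 0, "x": 1.98, "y": 0, "z": 0.36, "gripper": 1}, {"rx": 0, "ry": -0.39, "rz": 0, "x": 2.64, "y": 0, "z": 0.59, "gripper": 1}, {"rx": 0, "ry": -0.49, "rz": 0, "x": 3.27, "y": 0, "z": 0.9, "gripper": 1}, {"rx": 0, "ry": -0.59, "rz": 0, "x": 3.87, "y": 0, "z": 1.26, "gripper": 1}, {"rx": 0, "ry": -0.69, "rz": 0, "x": 4.44, "y": 0, "z": 1.67, "gripper": 1}, {"rx": 0, "ry": -0.79, "rz": 0, "x": 4.95, "y": 0, "z": 2.14, "gripper": 1}, {"rx": 0, "ry": -0.79, "rz": 0, "x": 4.95, "y": 0, "z": 2.14, "gripper": 1}])

```text
time_s: 32.08
position: [0.6411, -0.0491, 0.0746]
tool_rot: [0.686, -0.173, 0.174, -0.685]
ft_force: [-0.2, -5.2, 0.1]
grip_width: 0.0194
```

```bash
python3 -c "
from h import *
p=np.array([.674,.0135]); s=env.sense()['position'];print(np.hypot(*(s[:2]-p)),np.arctan2(p[0]-s[0],p[1]-s[1]))
for a in np.arange(.4,-.05,-.1): print(round(a,2));go([p[0]-.07*np.sin(a),p[1]-.07*np.cos(a),s[2]],-np.degrees(a))"
```

```text
0.07071670583386579 0.4836193947832723
0.4
at [ 0.6411 -0.0491  0.0746] x-yaw -28.37 w 0.0194 t 32.0833 F [-0.2 -5.2  0.1]
xyz cm [0.58 0.   0.1 ] r [ 0.001 -0.095  0.001]
0.3
at [ 0.6411 -0.0491  0.0746] x-yaw -28.37 w 0.0194 t 32.0833 F [-0.2 -5.2  0.1]
xyz cm [1.28 0.   0.2 ] r [ 0.001 -0.195  0.001]
0.2
at [ 0.6411 -0.0491  0.0746] x-yaw -28.37 w 0.0194 t 32.0833 F [-0.2 -5.2  0.1]
xyz cm [1.95 0.   0.37] r [ 0.001 -0.295  0.001]
0.1
at [ 0.6411 -0.0491  0.0746] x-yaw -28.37 w 0.0194 t 32.0833 F [-0.2 -5.2  0.1]
xyz cm [2.61 0.   0.61] r [ 0.001 -0.395  0.001]
0.0
at [ 0.6411 -0.0491  0.0746] x-yaw -28.37 w 0.0194 t 32.0833 F [-0.2 -5.2  0.1]
xyz cm [3.24 0.   0.91] r [ 0.001 -0.495  0.001]
```

```bash
python3 mk.py 26
```

```text
line 147 257.73 [0.6225 0.0938 0.04  ]
line 148 257.76 [0.6187 0.0936 0.04  ]
line 149 257.72 [0.6148 0.0937 0.04  ]
line 150 257.71 [0.611  0.0936 0.04  ]
line 151 257.71 [0.6071 0.0936 0.04  ]
line 152 257.72 [0.6033 0.0934 0.04  ]
mark 156 257.62 [0.5896 0.0935 0.03  ]
mark 157 257.76 [0.5858 0.0929 0.03  ]
mark 158 257.75 [0.5819 0.0929 0.03  ]
mark 159 257.66 [0.5781 0.0931 0.03  ]
mark 160 257.58 [0.5742 0.0934 0.03  ]
```

View pics/s26z.png

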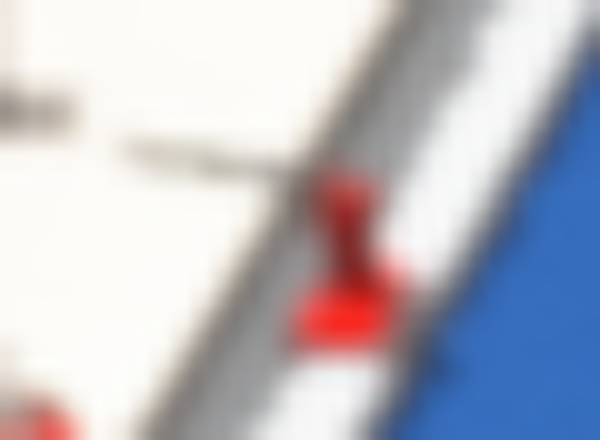

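View pics/t26.png

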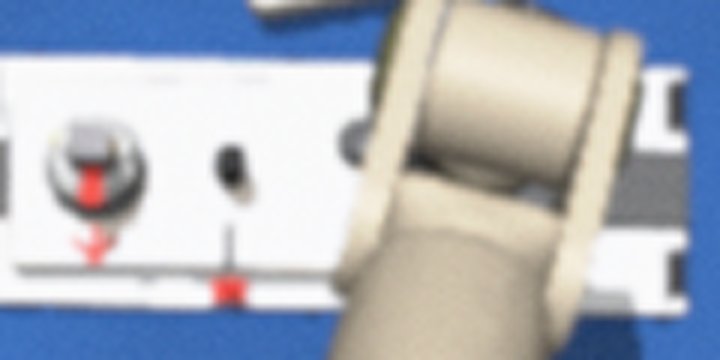

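Carriage still exactly on the mark. Finish locking.

Emit:
play_rows(steps=[{"rx": 0, "ry": -0.1, "rz": 0, "x": 0.6, "y": 0, "z": 0.1, "gripper": 1}, {"rx": 0, "ry": -0.2, "rz": 0, "x": 1.28, "y": 0, "z": 0.2, "gripper": 1}, {"rx": 0, "ry": -0.3, "rz": 0, "x": 1.95, "y": 0, "z": 0.37, "gripper": 1}, {"rx": 0, "ry": -0.4, "rz": 0, "x": 2.61, "y": 0, "z": 0.61, "gripper": 1}, {"rx": 0, "ry": -0.5, "rz": 0, "x": 3.24, "y": 0, "z": 0.9, "gripper": 1}, {"rx": 0, "ry": -0.5, "rz": 0, "x": 3.34, "y": 0, "z": 0.95, "gripper": 1}, {"rx": 0, "ry": -0.5, "rz": 0, "x": 3.34, "y": 0, "z": 0.95, "gripper": 1}])

```text
time_s: 32.77
position: [0.6743, -0.0565, 0.0746]
tool_rot: [0.708, -0.0, 0.0, -0.706]
ft_force: [0.4, -6.2, 0.3]
grip_width: 0.0192
```

```bash
python3 -c "
from h import *
p=np.array([.674,.0135]); s=env.sense()['position'];print(np.hypot(*(s[:2]-p)),np.arctan2(p[0]-s[0],p[1]-s[1]))
go([.675,-.0565,s[2]],0)"
```

```text
0.07003296296301681 -0.004814121646636247
at [ 0.6743 -0.0565  0.0746] x-yaw -0.06 w 0.0192 t 32.7667 F [ 0.4 -6.2  0.3]
xyz cm [0.07 0.   0.  ] r [ 0.002 -0.001  0.   ]
```

Emit:
play_rows(steps=[{"rx": 0, "ry": 0, "rz": 0, "x": 0, "y": 0, "z": 0, "gripper": 0.1}, {"rx": 0, "ry": 0, "rz": 0, "x": 0, "y": 0, "z": 0, "gripper": -0.1}, {"rx": 0, "ry": 0, "rz": 0, "x": 0, "y": 0, "z": 0, "gripper": -0.1}, {"rx": 0, "ry": 0, "rz": 0, "x": 0, "y": -3, "z": 0, "gripper": -0.1}, {"rx": 0, "ry": 0, "rz": 0, "x": 0, "y": -6, "z": 0, "gripper": -0.1}, {"rx": 0, "ry": 0, "rz": 0, "x": -3, "y": -8, "z": -2, "gripper": -0.1}, {"rx": 0, "ry": 0, "rz": 0, "x": -6, "y": -8, "z": -5, "gripper": -0.1}, {"rx": 0, "ry": 0, "rz": 0, "x": -9, "y": -8, "z": -8, "gripper": -0.1}, {"rx": 0, "ry": 0, "rz": 0, "x": -12, "y": -8, "z": -11, "gripper": -0.1}, {"rx": 0, "ry": 0, "rz": 0, "x": -14, "y": -8, "z": -14, "gripper": -0.1}])

```text
time_s: 33.6
position: [0.5324, -0.1959, 0.1549]
tool_rot: [-0.707, -0.001, 0.001, 0.707]
ft_force: [0.8, -1.2, 0.1]
grip_width: 0.0485
```

```bash
python3 mk.py 27; python3 -c "
from h import *
f=np.load('pics/t27.npy'); save(f,'t27a',(205,100,425,230),3.6)
f=np.load('pics/s27.npy'); save(f,'s27a',(140,100,340,260),4)"
```

```text
line 147 257.62 [0.6225 0.0942 0.04  ]
line 148 257.61 [0.6186 0.0942 0.04  ]
line 149 257.59 [0.6148 0.0941 0.04  ]
line 150 257.58 [0.611  0.0941 0.04  ]
line 151 257.58 [0.6071 0.094  0.04  ]
line 152 257.55 [0.6033 0.0941 0.04  ]
mark 156 257.62 [0.5896 0.0935 0.03  ]
mark 157 257.74 [0.5858 0.093  0.03  ]
mark 158 257.73 [0.5819 0.0929 0.03  ]
mark 159 257.65 [0.5781 0.0932 0.03  ]
mark 160 257.61 [0.5742 0.0933 0.03  ]
```

View pics/t27a.png

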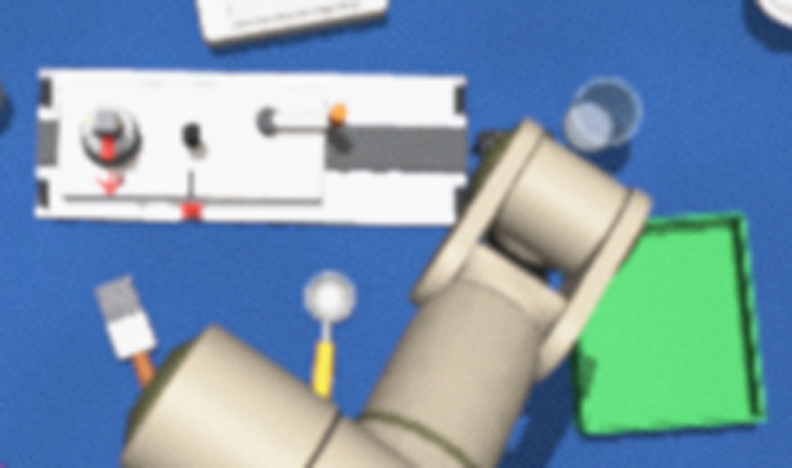

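View pics/s27a.png

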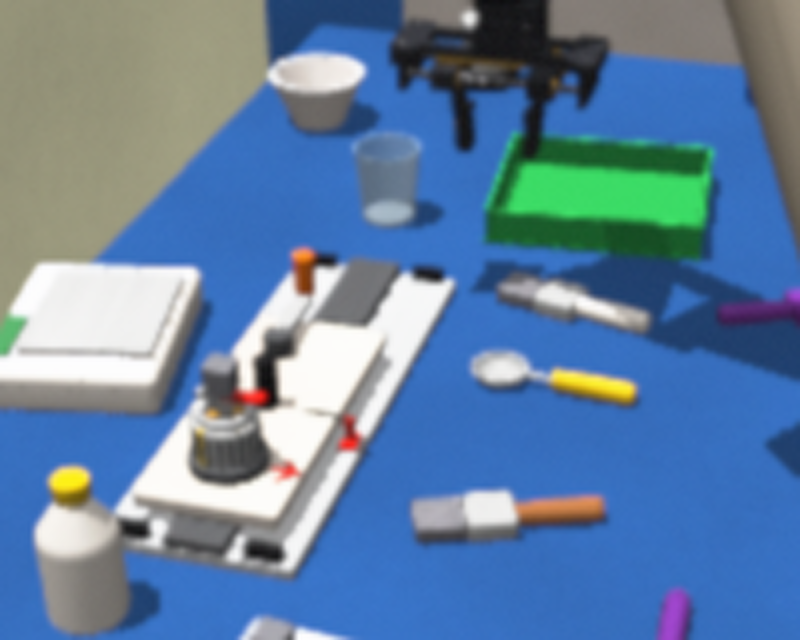

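```bash
python3 -c "
from h import *
f=cv2.cvtColor(cv2.imread('pics/top0.png'),4); save(f,'tr0',(355,150,425,230),8)
f=cv2.cvtColor(cv2.imread('pics/side0.png'),4); f=np.load('pics/s27.npy'); save(f,'tr1',(250,125,330,170),9)
C=np.array([.469,-.399,0]);a=.091
for nm,c in(('top',(355,150,8)),('side',(250,125,9))):
  for z,hx,hy in((.04,.11,.095),(.04,.105,.09),(.005,.105,.09)):
    P=[C+[np.cos(a)*sx*hx-np.sin(a)*sy*hy,np.sin(a)*sx*hx+np.cos(a)*sy*hy,z] for sx,sy in((-1,-1),(-1,1),(1,1),(1,-1))]
    print(nm,z,hx,((proj(nm,P)-c[:2]+.5)*c[2]).round().tolist())
"
```

```text
top 0.04 0.11 [[490.0, 542.0], [87.0, 571.0], [43.0, 106.0], [441.0, 78.0]]
top 0.04 0.105 [[479.0, 532.0], [97.0, 560.0], [55.0, 116.0], [432.0, 90.0]]
top 0.005 0.105 [[451.0, 534.0], [78.0, 561.0], [37.0, 127.0], [406.0, 101.0]]
side 0.04 0.11 [[617.0, 110.0], [596.0, 291.0], [101.0, 251.0], [165.0, 78.0]]
side 0.04 0.105 [[606.0, 114.0], [585.0, 285.0], [114.0, 247.0], [174.0, 83.0]]
side 0.005 0.105 [[601.0, 180.0], [579.0, 355.0], [113.0, 316.0], [172.0, 148.0]]
```

View pics/tr0.png

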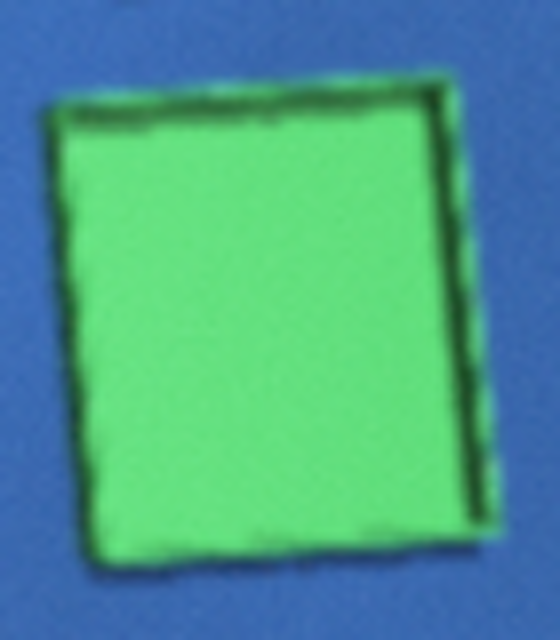

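View pics/tr1.png

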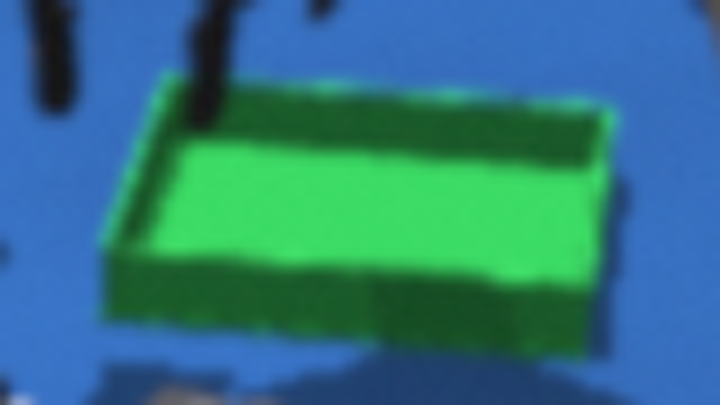

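```bash
python3 -c "
from h import *
f=np.load('pics/s27.npy').astype(float); 
O=np.array([.4543,-.1871]);a=-.24;u=np.array([np.cos(a),np.sin(a)])
for s in(-.075,-.015,0,.075): 
  print(s,(O+s*u).round(4),((proj('side',[[*(O+s*u),.01]])-[140,100]+.5)*4).round(),((proj('side',[[*(O+s*u),.02]])-[140,100]+.5)*4).round())
go([.4397,-.1835,.1],-103.8)"
```

```text
-0.075 [ 0.3814 -0.1693] [[646. 324.]] [[647. 314.]]
-0.015 [ 0.4397 -0.1835] [[588. 308.]] [[589. 299.]]
0 [ 0.4543 -0.1871] [[574. 304.]] [[574. 295.]]
0.075 [ 0.5272 -0.2049] [[504. 285.]] [[504. 276.]]
at [ 0.5321 -0.1991  0.1549] x-yaw -0.22 w 0.0485 t 33.7 F [ 0.9 -0.1 -0.6]
xyz cm [-9.25  5.49  1.53] r [1.000e-03 1.808e+00 0.000e+00]
```

Emit:
play_rows(steps=[{"rx": 0, "ry": 0.12, "rz": 0, "x": -2, "y": 0, "z": 0.3, "gripper": -0.1}, {"rx": 0, "ry": 0.24, "rz": 0, "x": -4, "y": 0, "z": 0.6, "gripper": -0.1}, {"rx": 0, "ry": 0.36, "rz": 0, "x": -6, "y": 0, "z": 0.9, "gripper": -0.1}, {"rx": 0, "ry": 0.48, "rz": 0, "x": -8, "y": 0, "z": 1.2, "gripper": -0.1}, {"rx": 0, "ry": 0.6, "rz": 0, "x": -9.3, "y": 1, "z": 1.5, "gripper": -0.1}, {"rx": 0, "ry": 0.72, "rz": 0, "x": -9.3, "y": 2, "z": 1.5, "gripper": -0.1}, {"rx": 0, "ry": 0.84, "rz": 0, "x": -9.3, "y": 3, "z": 1.5, "gripper": -0.1}, {"rx": 0, "ry": 0.96, "rz": 0, "x": -9.3, "y": 4, "z": 1.5, "gripper": -0.1}, {"rx": 0, "ry": 1.08, "rz": 0, "x": -9.3, "y": 5, "z": 1.5, "gripper": -0.1}, {"rx": 0, "ry": 1.2, "rz": 0, "x": -9.3, "y": 5.4, "z": 1.5, "gripper": -0.1}])

```text
time_s: 34.53
position: [0.4417, -0.18, 0.0995]
tool_rot: [-0.583, 0.401, -0.4, 0.583]
ft_force: [0.0, -0.1, -0.7]
grip_width: 0.0484
```

Emit:
play_rows(steps=[{"rx": 0, "ry": 0.12, "rz": 0, "x": 0, "y": 0, "z": 0, "gripper": -0.1}, {"rx": 0, "ry": 0.24, "rz": 0, "x": 0, "y": 0, "z": 0, "gripper": -0.1}, {"rx": 0, "ry": 0.36, "rz": 0, "x": 0, "y": 0, "z": 0, "gripper": -0.1}, {"rx": 0, "ry": 0.48, "rz": 0, "x": 0, "y": 0, "z": 0, "gripper": -0.1}, {"rx": 0, "ry": 0.6, "rz": 0, "x": 0, "y": 0, "z": 0, "gripper": -0.1}, {"rx": 0, "ry": 0.6, "rz": 0, "x": 0, "y": 0, "z": 0, "gripper": -0.1}, {"rx": 0, "ry": 0.6, "rz": 0, "x": 0, "y": 0, "z": 0, "gripper": -0.1}])

```text
time_s: 35.12
position: [0.4419, -0.1804, 0.1006]
tool_rot: [-0.441, 0.553, -0.553, 0.441]
ft_force: [-0.1, -0.5, 0.3]
grip_width: 0.0481
```

```bash
python3 -c "
from h import *
go([.4397,-.1835,.004],-103.8)
f=grab('side','s28',(230,120,330,220),6)"
```

```text
at [ 0.4419 -0.1804  0.1006] x-yaw -102.8 w 0.0481 t 35.1167 F [-0.1 -0.5  0.3]
xyz cm [ 0.35  9.66 -0.15] r [-0.     0.017 -0.   ]
```

View pics/s28.png

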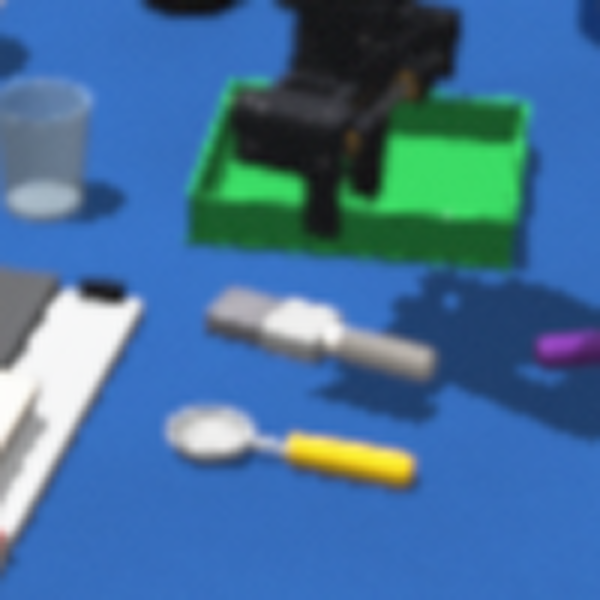

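Emit:
play_rows(steps=[{"rx": 0, "ry": 0.017, "rz": 0, "x": 0.33, "y": 3, "z": -0.13, "gripper": -0.1}, {"rx": 0, "ry": 0.017, "rz": 0, "x": 0.33, "y": 6, "z": -0.13, "gripper": -0.1}, {"rx": 0, "ry": 0.017, "rz": 0, "x": 0.33, "y": 8, "z": -0.13, "gripper": -0.1}, {"rx": 0, "ry": 0.017, "rz": 0, "x": 0.33, "y": 9, "z": -0.13, "gripper": -0.1}, {"rx": 0, "ry": 0.017, "rz": 0, "x": 0.33, "y": 9.5, "z": -0.13, "gripper": -0.1}, {"rx": 0, "ry": 0.017, "rz": 0, "x": 0.33, "y": 9.5, "z": -0.13, "gripper": -0.1}, {"rx": 0, "ry": 0.017, "rz": 0, "x": 0.33, "y": 9.5, "z": -0.13, "gripper": -0.1}])

```text
time_s: 35.75
position: [0.4399, -0.184, 0.0059]
tool_rot: [0.436, -0.557, 0.557, -0.436]
ft_force: [-0.4, -0.8, -0.4]
grip_width: 0.0484
```

Emit:
play_rows(grip_force=20, steps=[{"rx": 0, "ry": 0, "rz": 0, "x": 0, "y": 0, "z": 0, "gripper": 1}, {"rx": 0, "ry": 0, "rz": 0, "x": 0, "y": 0, "z": 0, "gripper": 1}, {"rx": 0, "ry": 0, "rz": 0, "x": 0, "y": 0, "z": 0, "gripper": 1}, {"rx": 0, "ry": 0, "rz": 0, "x": 0, "y": 0, "z": 0, "gripper": 1}, {"rx": 0, "ry": 0, "rz": 0, "x": 0, "y": 0, "z": 0, "gripper": 1}, {"rx": 0, "ry": 0, "rz": 0, "x": 0, "y": 0, "z": 0, "gripper": 1}, {"rx": 0, "ry": 0, "rz": 0, "x": 0, "y": 0, "z": 0, "gripper": 1}, {"rx": 0, "ry": 0, "rz": 0, "x": 0, "y": 0, "z": 0, "gripper": 1}])

```text
time_s: 36.42
position: [0.4397, -0.1841, 0.0059]
tool_rot: [0.435, -0.557, 0.557, -0.435]
ft_force: [-1.0, -0.3, 5.4]
grip_width: 0.0184
```

Emit:
play_rows(steps=[{"rx": 0, "ry": 0, "rz": 0, "x": 0, "y": -2, "z": 0, "gripper": 1}, {"rx": 0, "ry": 0, "rz": 0, "x": 0, "y": -5, "z": 0, "gripper": 1}, {"rx": 0, "ry": 0, "rz": 0, "x": 0, "y": -8, "z": 0, "gripper": 1}, {"rx": 0, "ry": 0, "rz": 0, "x": 0, "y": -11, "z": 0, "gripper": 1}, {"rx": 0, "ry": 0, "rz": 0, "x": 0, "y": -11, "z": 0, "gripper": 1}, {"rx": 0, "ry": 0, "rz": 0, "x": 0, "y": -11, "z": 0, "gripper": 1}])

```text
time_s: 36.92
position: [0.4399, -0.1842, 0.1164]
tool_rot: [0.435, -0.556, 0.558, -0.436]
ft_force: [0.0, 0.5, -1.0]
grip_width: 0.0186
```

```bash
python3 -c "
from h import *
go([.4516,-.3536,.11],-84.8)
f=grab('side','s29',(230,100,330,200),6)"
```

```text
at [ 0.4399 -0.1842  0.1164] x-yaw -103.99 w 0.0186 t 36.9167 F [ 0.   0.5 -1. ]
xyz cm [16.16  0.67  5.23] r [-0.002 -0.335  0.001]
```

View pics/s29.png

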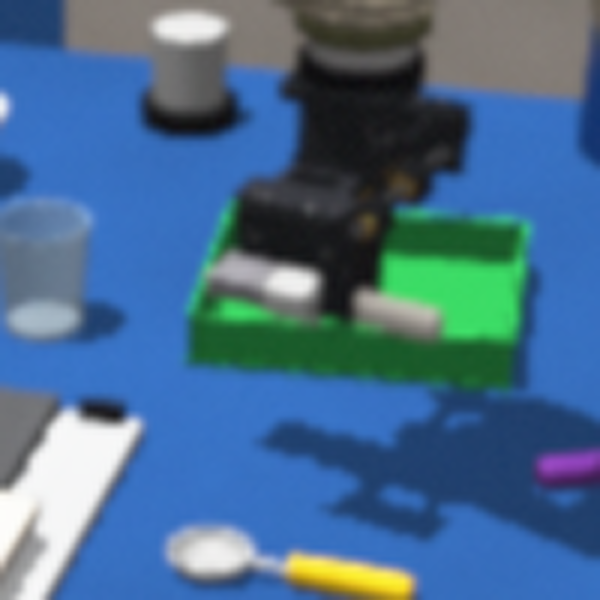

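Emit:
play_rows(steps=[{"rx": 0, "ry": -0.06, "rz": 0, "x": 3, "y": 0, "z": 1, "gripper": 1}, {"rx": 0, "ry": -0.12, "rz": 0, "x": 6, "y": 0, "z": 2, "gripper": 1}, {"rx": 0, "ry": -0.19, "rz": 0, "x": 9, "y": 0, "z": 3, "gripper": 1}, {"rx": 0, "ry": -0.26, "rz": 0, "x": 12, "y": 0, "z": 4, "gripper": 1}, {"rx": 0, "ry": -0.335, "rz": 0, "x": 15, "y": 0, "z": 5, "gripper": 1}, {"rx": 0, "ry": -0.335, "rz": 0, "x": 16.16, "y": 0, "z": 5.23, "gripper": 1}, {"rx": 0, "ry": -0.335, "rz": 0, "x": 16.16, "y": 0, "z": 5.23, "gripper": 1}, {"rx": 0, "ry": -0.335, "rz": 0, "x": 16.16, "y": 0, "z": 5.23, "gripper": 1}, {"rx": 0, "ry": -0.335, "rz": 0, "x": 16.16, "y": 0, "z": 5.23, "gripper": 1}])

```text
time_s: 37.72
position: [0.451, -0.3517, 0.1148]
tool_rot: [-0.522, 0.478, -0.476, 0.522]
ft_force: [-0.1, 0.5, 0.5]
grip_width: 0.0185
```

```bash
python3 -c "
from h import *
go([.4516,-.3536,.0115],-84.8)
f=grab('side','s30',(230,100,330,200),6);f=grab('top','t30',(345,140,435,230),7)"
```

```text
at [ 0.451  -0.3517  0.1148] x-yaw -84.82 w 0.0185 t 37.7167 F [-0.1  0.5  0.5]
xyz cm [ 0.22 10.33  0.06] r [ 0.001 -0.    -0.002]
```

View pics/s30.png

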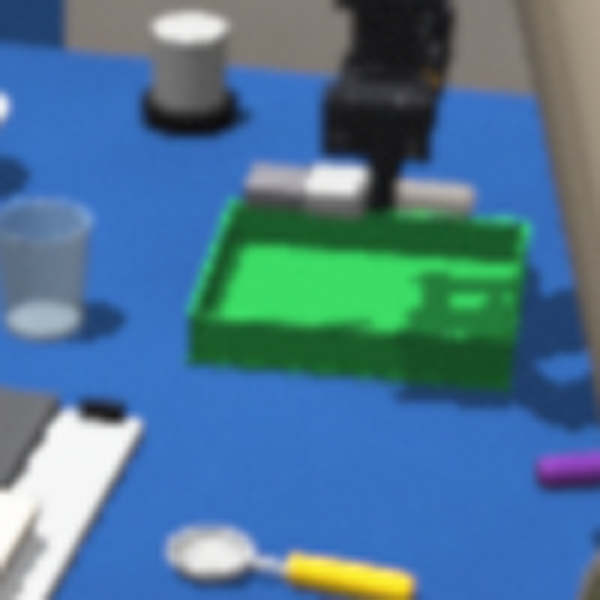

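View pics/t30.png

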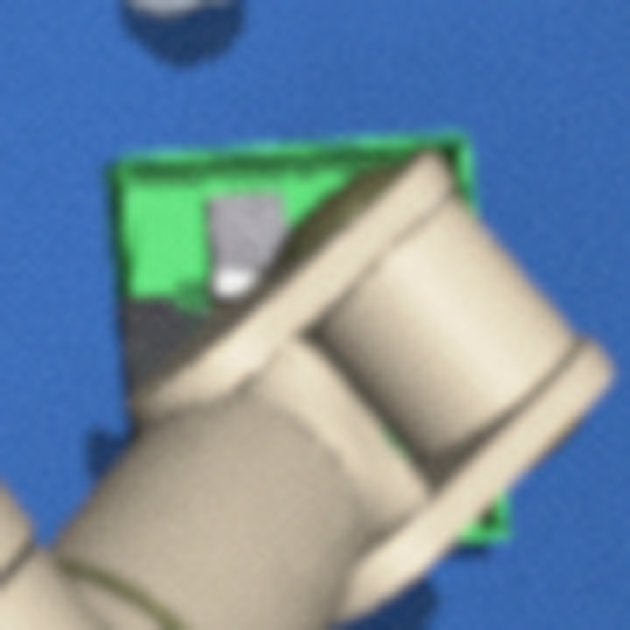

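Emit:
play_rows(steps=[{"rx": 0, "ry": 0, "rz": 0, "x": 0.2, "y": 2, "z": 0.05, "gripper": 1}, {"rx": 0, "ry": 0, "rz": 0, "x": 0.2, "y": 5, "z": 0.05, "gripper": 1}, {"rx": 0, "ry": 0, "rz": 0, "x": 0.2, "y": 7.5, "z": 0.05, "gripper": 1}, {"rx": 0, "ry": 0, "rz": 0, "x": 0.2, "y": 9, "z": 0.05, "gripper": 1}, {"rx": 0, "ry": 0, "rz": 0, "x": 0.2, "y": 9.8, "z": 0.05, "gripper": 1}, {"rx": 0, "ry": 0, "rz": 0, "x": 0.2, "y": 10.1, "z": 0.05, "gripper": 1}, {"rx": 0, "ry": 0, "rz": 0, "x": 0.2, "y": 10.1, "z": 0.05, "gripper": 1}, {"rx": 0, "ry": 0, "rz": 0, "x": 0.2, "y": 10.1, "z": 0.05, "gripper": 1}])

```text
time_s: 38.48
position: [0.4524, -0.3555, 0.0156]
tool_rot: [0.522, -0.476, 0.477, -0.522]
ft_force: [-0.1, -0.3, -0.3]
grip_width: 0.0187
```

```bash
python3 -c "
from h import *
go([.4516,-.3536,.0115],-84.8)
f=grab('side','s31',(230,100,330,200),6);f=grab('top','t31',(345,140,435,230),7)"
```

```text
at [ 0.4524 -0.3555  0.0156] x-yaw -84.78 w 0.0187 t 38.4833 F [-0.1 -0.3 -0.3]
xyz cm [-0.19  0.41 -0.06] r [-0.001  0.     0.001]
```

View pics/s31.png

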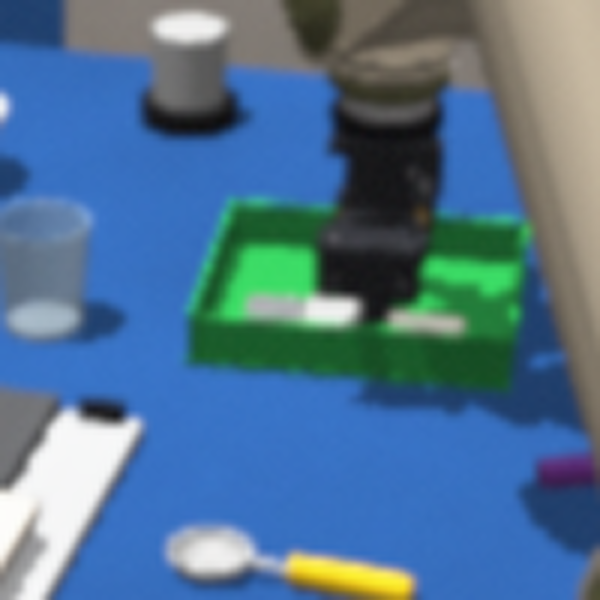

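View pics/t31.png

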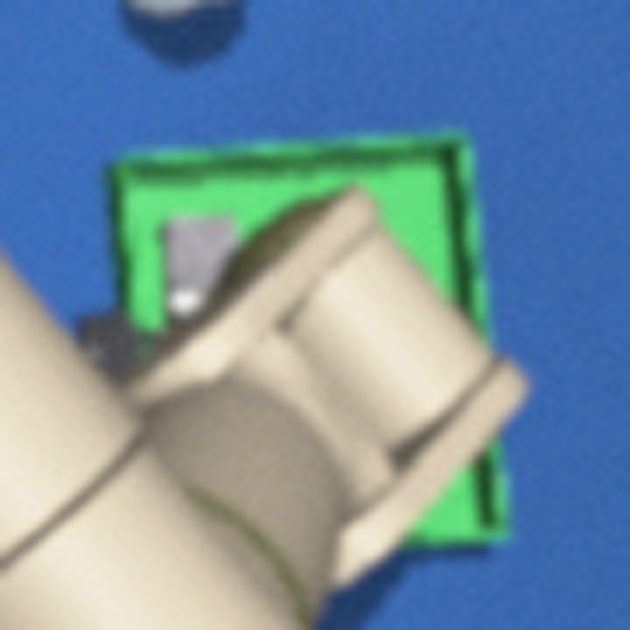

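Emit:
play_rows(steps=[{"rx": 0, "ry": 0, "rz": 0, "x": -0.4, "y": 0.1, "z": 0, "gripper": 1}, {"rx": 0, "ry": 0, "rz": 0, "x": -0.4, "y": 0.25, "z": 0, "gripper": 1}, {"rx": 0, "ry": 0, "rz": 0, "x": -0.4, "y": 0.4, "z": 0, "gripper": 1}, {"rx": 0, "ry": 0, "rz": 0, "x": -0.4, "y": 0.4, "z": 0, "gripper": 1}, {"rx": 0, "ry": 0, "rz": 0, "x": -0.4, "y": 0.4, "z": 0, "gripper": 1}])

```text
time_s: 39.0
position: [0.4516, -0.3512, 0.0109]
tool_rot: [-0.522, 0.477, -0.477, 0.522]
ft_force: [-0.9, 3.1, 5.2]
grip_width: 0.0186
```

Emit:
play_rows(steps=[{"rx": 0, "ry": 0, "rz": 0, "x": 0, "y": 0, "z": 0, "gripper": 0.5}, {"rx": 0, "ry": 0, "rz": 0, "x": 0, "y": 0, "z": 0, "gripper": 0.4}, {"rx": 0, "ry": 0, "rz": 0, "x": 0, "y": 0, "z": 0, "gripper": 0.4}, {"rx": 0, "ry": 0, "rz": 0, "x": 0, "y": -1.5, "z": 0, "gripper": 0.4}, {"rx": 0, "ry": 0, "rz": 0, "x": 0, "y": -4, "z": 0, "gripper": 0.4}, {"rx": 0, "ry": 0, "rz": 0, "x": 0, "y": -7, "z": 0, "gripper": 0}, {"rx": 0, "ry": 0, "rz": 0, "x": 0, "y": -10, "z": 0, "gripper": -0.1}, {"rx": 0, "ry": 0, "rz": 0, "x": 0, "y": -10, "z": 0, "gripper": -0.1}])

```text
time_s: 39.67
position: [0.4531, -0.3532, 0.1159]
tool_rot: [0.523, -0.473, 0.48, -0.522]
ft_force: [-0.2, -0.7, -0.0]
grip_width: 0.0437
```

```bash
python3 -c "
from h import *
f=grab('side','s32',(140,100,340,250),4);f=grab('top','t32',(205,140,435,230),3.4)"
```

```text
(no output)
```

View pics/s32.png

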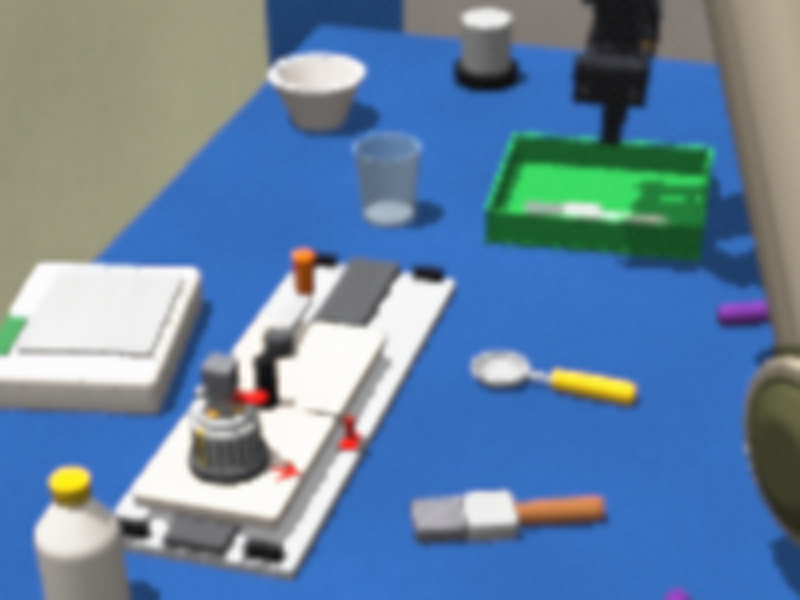

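View pics/t32.png

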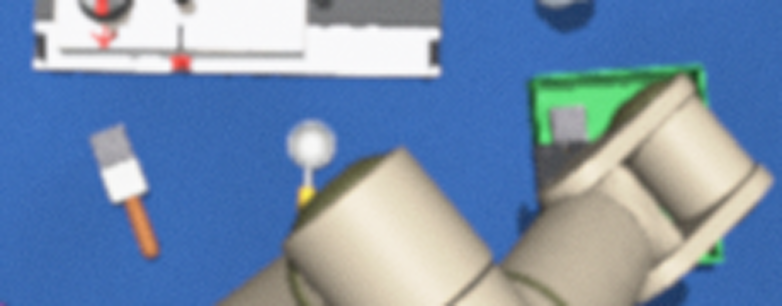

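```bash
python3 -c "
from h import *
f=np.load('pics/t32.npy').astype(int);r,g,b=f[...,0],f[...,1],f[...,2]
def bl(m,box,z):
    mm=np.zeros(m.shape,np.uint8); x0,y0,x1,y1=box; mm[y0:y1,x0:x1]=m[y0:y1,x0:x1]
    P=np.argwhere(mm)[:,::-1].astype(np.float32); c=P.mean(0); X=onz('top',P,z)[:,:2]; m=X.mean(0); w,v=np.linalg.eigh(np.cov((X-m).T)); print(len(P),c,m.round(4),np.degrees(np.arctan2(v[1,1],v[0,1])), 'ext',((X-m)@v[:,1]).min().round(4),((X-m)@v[:,1]).max().round(4))
bl((r>120)&(r-b>50)&(g<150),(225,165,260,220),.012)
bl((r>90)&(g>90)&(b-r<40),(225,165,260,220),.015)
go([.429,-.0514,.12],-95.7)
f=np.load('pics/s32.npy').astype(int)
O=np.array([.444,-.053]);a=-.099;u=np.array([np.cos(a),np.sin(a)])
for s in(-.075,-.015,0,.075): print(s,((proj('side',[[*(O+s*u),.01]])-[140,100]+.5)*4).round())
"
```

```text
70 [246.22858 206.15715] [0.3985 0.1331] -157.73188278954566 ext -0.0321 0.033
330 [241.65454 194.1697 ] [0.4438 0.1515] -158.23329510291487 ext -0.0652 0.0842
at [ 0.4517 -0.3516  0.1111] x-yaw -84.8 w 0.0481 t 39.7667 F [ 0.6  0.3 -0.5]
xyz cm [-30.1   -0.94   0.46] r [-0.001  0.19   0.001]
-0.075 [[635. 396.]]
-0.015 [[570. 382.]]
0 [[553. 379.]]
0.075 [[474. 363.]]
```

Emit:
play_rows(steps=[{"rx": 0, "ry": 0, "rz": 0, "x": -3, "y": -0.9, "z": 0, "gripper": -0.1}, {"rx": 0, "ry": 0.02, "rz": 0, "x": -7, "y": -0.9, "z": 0.1, "gripper": -0.1}, {"rx": 0, "ry": 0.07, "rz": 0, "x": -11, "y": -0.9, "z": 0.2, "gripper": -0.1}, {"rx": 0, "ry": 0.12, "rz": 0, "x": -15, "y": -0.9, "z": 0.3, "gripper": -0.1}, {"rx": 0, "ry": 0.17, "rz": 0, "x": -19, "y": -0.9, "z": 0.4, "gripper": -0.1}, {"rx": 0, "ry": 0.19, "rz": 0, "x": -23, "y": -0.9, "z": 0.46, "gripper": -0.1}, {"rx": 0, "ry": 0.19, "rz": 0, "x": -27, "y": -0.9, "z": 0.46, "gripper": -0.1}, {"rx": 0, "ry": 0.19, "rz": 0, "x": -30.1, "y": -0.9, "z": 0.46, "gripper": -0.1}, {"rx": 0, "ry": 0.19, "rz": 0, "x": -30.1, "y": -0.9, "z": 0.46, "gripper": -0.1}, {"rx": 0, "ry": 0.19, "rz": 0, "x": -30.1, "y": -0.9, "z": 0.46, "gripper": -0.1}])

```text
time_s: 40.6
position: [0.4282, -0.05, 0.1186]
tool_rot: [-0.476, 0.524, -0.523, 0.475]
ft_force: [-0.2, -0.7, -0.4]
grip_width: 0.0485
```

Emit:
play_rows(steps=[{"rx": 0, "ry": 0, "rz": 0, "x": 0, "y": 0, "z": 0, "gripper": -0.1}, {"rx": 0, "ry": 0, "rz": 0, "x": 0, "y": 0, "z": 0, "gripper": -0.1}])

```text
time_s: 40.77
position: [0.429, -0.0522, 0.119]
tool_rot: [-0.474, 0.525, -0.524, 0.474]
ft_force: [0.4, -0.3, 0.2]
grip_width: 0.0483
```

```bash
python3 -c "
from h import *
go([.429,-.0514,.005],-95.7)
f=grab('side','s33',(220,120,320,220),6)"
```

```text
at [ 0.429  -0.0522  0.119 ] x-yaw -95.76 w 0.0483 t 40.7667 F [ 0.4 -0.3  0.2]
xyz cm [-0.08 11.4   0.  ] r [ 0.001 -0.001 -0.   ]
```

View pics/s33.png

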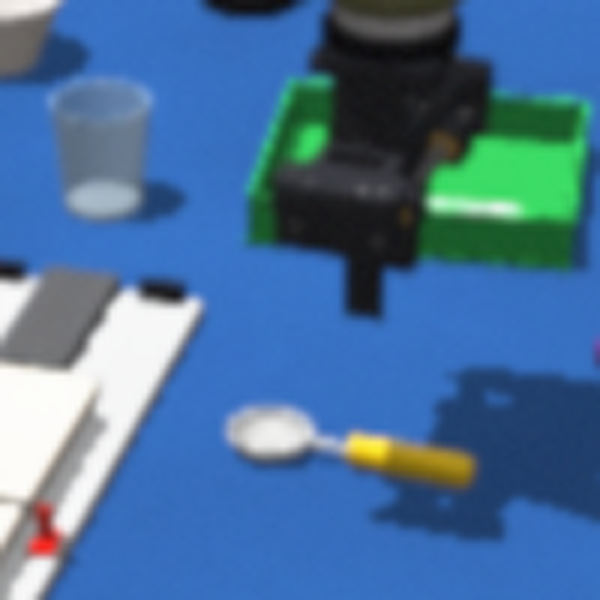

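Emit:
play_rows(steps=[{"rx": 0, "ry": 0, "rz": 0, "x": -0.06, "y": 3, "z": 0, "gripper": -0.1}, {"rx": 0, "ry": 0, "rz": 0, "x": -0.06, "y": 6, "z": 0, "gripper": -0.1}, {"rx": 0, "ry": 0, "rz": 0, "x": -0.06, "y": 9, "z": 0, "gripper": -0.1}, {"rx": 0, "ry": 0, "rz": 0, "x": -0.06, "y": 10.5, "z": 0, "gripper": -0.1}, {"rx": 0, "ry": 0, "rz": 0, "x": -0.06, "y": 11.3, "z": 0, "gripper": -0.1}, {"rx": 0, "ry": 0, "rz": 0, "x": -0.06, "y": 11.3, "z": 0, "gripper": -0.1}, {"rx": 0, "ry": 0, "rz": 0, "x": -0.06, "y": 11.3, "z": 0, "gripper": -0.1}])

```text
time_s: 41.4
position: [0.4292, -0.0512, 0.0068]
tool_rot: [0.474, -0.524, 0.524, -0.474]
ft_force: [-0.3, 0.1, 0.2]
grip_width: 0.0485
```

Emit:
play_rows(grip_force=20, steps=[{"rx": 0, "ry": 0, "rz": 0, "x": 0, "y": 0, "z": 0, "gripper": 1}, {"rx": 0, "ry": 0, "rz": 0, "x": 0, "y": 0, "z": 0, "gripper": 1}, {"rx": 0, "ry": 0, "rz": 0, "x": 0, "y": 0, "z": 0, "gripper": 1}, {"rx": 0, "ry": 0, "rz": 0, "x": 0, "y": 0, "z": 0, "gripper": 1}, {"rx": 0, "ry": 0, "rz": 0, "x": 0, "y": 0, "z": 0, "gripper": 1}, {"rx": 0, "ry": 0, "rz": 0, "x": 0, "y": 0, "z": 0, "gripper": 1}, {"rx": 0, "ry": 0, "rz": 0, "x": 0, "y": 0, "z": 0, "gripper": 1}, {"rx": 0, "ry": 0, "rz": 0, "x": 0, "y": 0, "z": 0, "gripper": 1}])

```text
time_s: 42.07
position: [0.4291, -0.0507, 0.0069]
tool_rot: [0.475, -0.524, 0.524, -0.475]
ft_force: [-1.0, 0.5, 7.1]
grip_width: 0.0184
```

Emit:
play_rows(steps=[{"rx": 0, "ry": 0, "rz": 0, "x": 0, "y": -2, "z": 0, "gripper": 1}, {"rx": 0, "ry": 0, "rz": 0, "x": 0, "y": -5, "z": 0, "gripper": 1}, {"rx": 0, "ry": 0, "rz": 0, "x": 0, "y": -8, "z": 0, "gripper": 1}, {"rx": 0, "ry": 0, "rz": 0, "x": 0, "y": -11, "z": 0, "gripper": 1}, {"rx": 0, "ry": 0, "rz": 0, "x": 0, "y": -11, "z": 0, "gripper": 1}, {"rx": 0, "ry": 0, "rz": 0, "x": 0, "y": -11, "z": 0, "gripper": 1}])

```text
time_s: 42.57
position: [0.4293, -0.0507, 0.1175]
tool_rot: [0.474, -0.523, 0.525, -0.475]
ft_force: [-0.4, -0.6, -0.5]
grip_width: 0.0186
```

```bash
python3 -c "
from h import *
go([.4561,-.4034,.115],-84.8)
f=grab('side','s34',(220,120,320,220),6)"
```

```text
at [ 0.4293 -0.0507  0.1175] x-yaw -95.68 w 0.0186 t 42.5667 F [-0.4 -0.6 -0.5]
xyz cm [34.83  0.3   6.16] r [-0.003 -0.19   0.001]
```

View pics/s34.png

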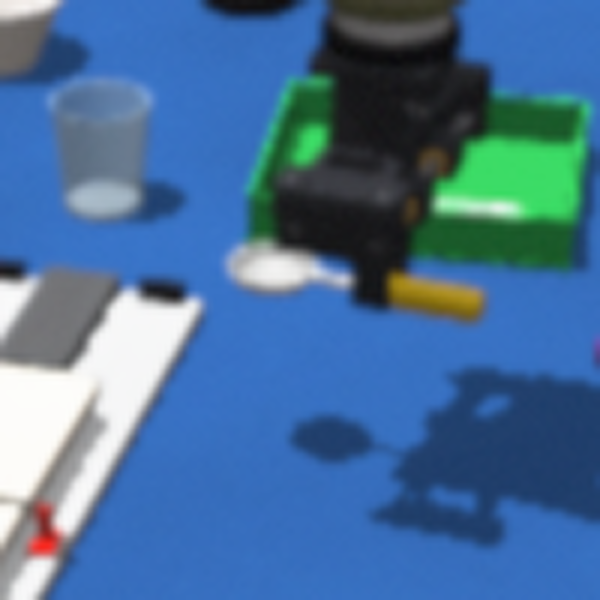

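Emit:
play_rows(steps=[{"rx": 0, "ry": 0, "rz": 0, "x": 3, "y": 0, "z": 0.5, "gripper": 1}, {"rx": 0, "ry": 0, "rz": 0, "x": 7, "y": 0, "z": 1.2, "gripper": 1}, {"rx": 0, "ry": -0.05, "rz": 0, "x": 11, "y": 0, "z": 2, "gripper": 1}, {"rx": 0, "ry": -0.1, "rz": 0, "x": 15, "y": 0, "z": 2.7, "gripper": 1}, {"rx": 0, "ry": -0.15, "rz": 0, "x": 19, "y": 0, "z": 3.4, "gripper": 1}, {"rx": 0, "ry": -0.19, "rz": 0, "x": 23, "y": 0, "z": 4.1, "gripper": 1}, {"rx": 0, "ry": -0.19, "rz": 0, "x": 27, "y": 0, "z": 4.8, "gripper": 1}, {"rx": 0, "ry": -0.19, "rz": 0, "x": 31, "y": 0, "z": 5.5, "gripper": 1}, {"rx": 0, "ry": -0.19, "rz": 0, "x": 34, "y": 0, "z": 6, "gripper": 1}, {"rx": 0, "ry": -0.19, "rz": 0, "x": 34.9, "y": 0, "z": 6.16, "gripper": 1}])

```text
time_s: 43.45
position: [0.4548, -0.4078, 0.114]
tool_rot: [0.521, -0.478, 0.477, -0.521]
ft_force: [-1.1, 0.3, -0.7]
grip_width: 0.0185
```

Emit:
play_rows(steps=[{"rx": 0, "ry": 0, "rz": 0, "x": 0, "y": 0, "z": 0, "gripper": 1}, {"rx": 0, "ry": 0, "rz": 0, "x": 0, "y": 0, "z": 0, "gripper": 1}, {"rx": 0, "ry": 0, "rz": 0, "x": 0, "y": 0, "z": 0, "gripper": 1}])

```text
time_s: 43.7
position: [0.4556, -0.4021, 0.1158]
tool_rot: [-0.522, 0.477, -0.476, 0.523]
ft_force: [0.3, 0.2, -0.3]
grip_width: 0.0183
```

```bash
python3 -c "
from h import *
go([.4561,-.4045,.0125],-84.8)"
```

```text
at [ 0.4556 -0.4021  0.1158] x-yaw -84.73 w 0.0183 t 43.7 F [ 0.3  0.2 -0.3]
xyz cm [ 0.26 10.33  0.04] r [ 0.001  0.001 -0.002]
```

Emit:
play_rows(steps=[{"rx": 0, "ry": 0, "rz": 0, "x": 0.1, "y": 2, "z": 0, "gripper": 1}, {"rx": 0, "ry": 0, "rz": 0, "x": 0.1, "y": 5, "z": 0, "gripper": 1}, {"rx": 0, "ry": 0, "rz": 0, "x": 0.1, "y": 7.5, "z": 0, "gripper": 1}, {"rx": 0, "ry": 0, "rz": 0, "x": 0.1, "y": 9, "z": 0, "gripper": 1}, {"rx": 0, "ry": 0, "rz": 0, "x": 0.1, "y": 9.7, "z": 0, "gripper": 1}, {"rx": 0, "ry": 0, "rz": 0, "x": 0.1, "y": 9.9, "z": 0, "gripper": 1}, {"rx": 0, "ry": 0, "rz": 0, "x": 0.1, "y": 9.9, "z": 0, "gripper": 1}, {"rx": 0, "ry": 0, "rz": 0, "x": 0.1, "y": 9.9, "z": 0, "gripper": 1}])

```text
time_s: 44.37
position: [0.4562, -0.405, 0.0188]
tool_rot: [0.522, -0.476, 0.477, -0.522]
ft_force: [1.0, -0.4, -0.2]
grip_width: 0.0185
```

```bash
python3 -c "
from h import *
go([.4561,-.4045,.0117],-84.8)
f=grab('side','s35',(240,110,330,200),7);f=grab('top','t35',(345,140,435,230),7)"
```

```text
at [ 0.4562 -0.405   0.0188] x-yaw -84.77 w 0.0185 t 44.3667 F [ 1.  -0.4 -0.2]
xyz cm [-0.05  0.71 -0.01] r [-0.001  0.001  0.002]
```

View pics/s35.png

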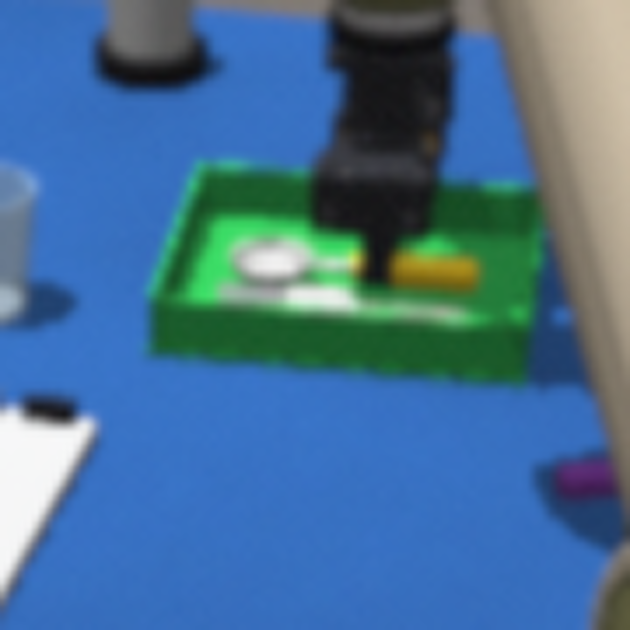

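View pics/t35.png

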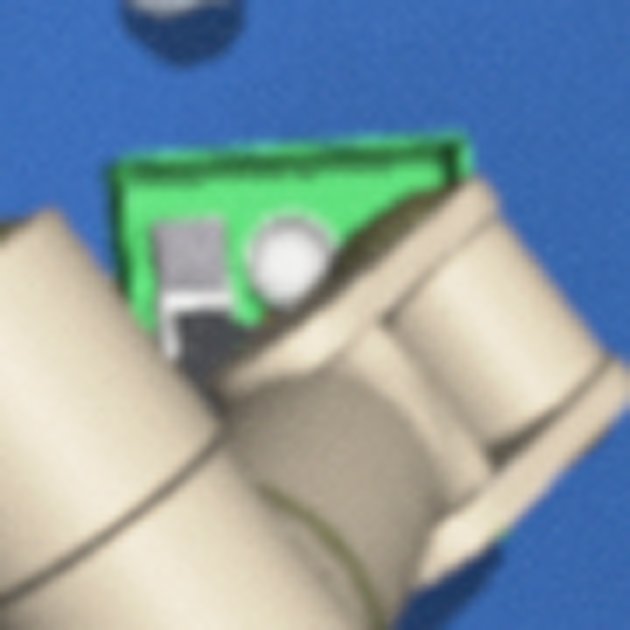

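Emit:
play_rows(steps=[{"rx": 0, "ry": 0, "rz": 0, "x": -0.3, "y": 0.2, "z": 0, "gripper": 1}, {"rx": 0, "ry": 0, "rz": 0, "x": -0.3, "y": 0.4, "z": 0, "gripper": 1}, {"rx": 0, "ry": 0, "rz": 0, "x": -0.3, "y": 0.6, "z": 0, "gripper": 1}, {"rx": 0, "ry": 0, "rz": 0, "x": -0.3, "y": 0.7, "z": 0, "gripper": 1}, {"rx": 0, "ry": 0, "rz": 0, "x": -0.3, "y": 0.7, "z": 0, "gripper": 1}])

```text
time_s: 44.88
position: [0.4555, -0.4018, 0.0119]
tool_rot: [-0.522, 0.477, -0.477, 0.522]
ft_force: [-3.1, 4.4, 12.0]
grip_width: 0.0184
```

Emit:
play_rows(steps=[{"rx": 0, "ry": 0, "rz": 0, "x": 0, "y": 0, "z": 0, "gripper": 0.5}, {"rx": 0, "ry": 0, "rz": 0, "x": 0, "y": 0, "z": 0, "gripper": 0.4}, {"rx": 0, "ry": 0, "rz": 0, "x": 0, "y": 0, "z": 0, "gripper": 0.4}, {"rx": 0, "ry": 0, "rz": 0, "x": 0, "y": -1.5, "z": 0, "gripper": 0.4}, {"rx": 0, "ry": 0, "rz": 0, "x": 0, "y": -4, "z": 0, "gripper": 0.4}, {"rx": 0, "ry": 0, "rz": 0, "x": 0, "y": -7, "z": 0, "gripper": 0}, {"rx": 0, "ry": 0, "rz": 0, "x": 0, "y": -10, "z": 0, "gripper": -0.1}, {"rx": 0, "ry": 0, "rz": 0, "x": 0, "y": -10, "z": 0, "gripper": -0.1}])

```text
time_s: 45.55
position: [0.457, -0.4038, 0.1161]
tool_rot: [0.523, -0.473, 0.48, -0.522]
ft_force: [0.2, -0.4, 0.4]
grip_width: 0.0443
```

```bash
python3 -c "
from h import *
go([.4194,.1415,.12],-67.8)
f=grab('side','s36',(140,100,340,250),4)"
```

```text
at [ 0.457  -0.4038  0.1161] x-yaw -84.79 w 0.0443 t 45.55 F [ 0.2 -0.4  0.4]
xyz cm [-54.65  -0.83   1.21] r [-0.004 -0.297  0.009]
```

View pics/s36.png

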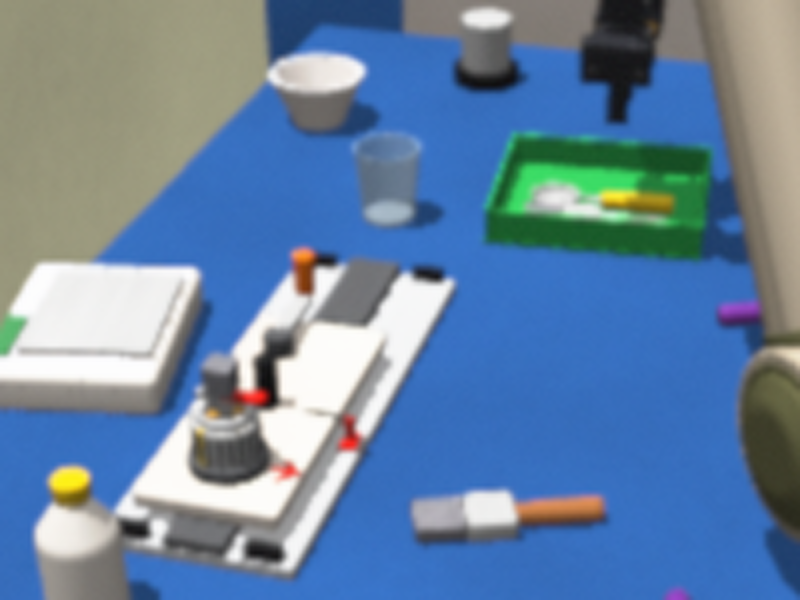

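Emit:
play_rows(steps=[{"rx": 0, "ry": 0, "rz": 0, "x": -3, "y": -0.5, "z": 0, "gripper": -0.1}, {"rx": 0, "ry": 0, "rz": 0, "x": -7, "y": -0.8, "z": 0.1, "gripper": -0.1}, {"rx": 0, "ry": -0.05, "rz": 0, "x": -11, "y": -0.8, "z": 0.2, "gripper": -0.1}, {"rx": 0, "ry": -0.1, "rz": 0, "x": -15, "y": -0.8, "z": 0.3, "gripper": -0.1}, {"rx": 0, "ry": -0.15, "rz": 0, "x": -19, "y": -0.8, "z": 0.4, "gripper": -0.1}, {"rx": 0, "ry": -0.2, "rz": 0, "x": -23, "y": -0.8, "z": 0.5, "gripper": -0.1}, {"rx": 0, "ry": -0.25, "rz": 0, "x": -27, "y": -0.8, "z": 0.6, "gripper": -0.1}, {"rx": 0, "ry": -0.3, "rz": 0, "x": -31, "y": -0.8, "z": 0.7, "gripper": -0.1}, {"rx": 0, "ry": -0.3, "rz": 0, "x": -35, "y": -0.8, "z": 0.8, "gripper": -0.1}, {"rx": 0, "ry": -0.3, "rz": 0, "x": -39, "y": -0.8, "z": 0.9, "gripper": -0.1}])

```text
time_s: 46.43
position: [0.428, -0.0109, 0.1175]
tool_rot: [0.588, -0.394, 0.393, -0.587]
ft_force: [0.3, 0.6, 0.2]
grip_width: 0.0489
```

```bash
python3 -c "
from h import *
go([.4194,.1415,.12],-67.8)"
```

```text
at [ 0.428  -0.0109  0.1175] x-yaw -67.63 w 0.0489 t 46.4333 F [0.3 0.6 0.2]
xyz cm [-14.42  -0.24   5.01] r [ 0.002  0.003 -0.001]
```

Emit:
play_rows(steps=[{"rx": 0, "ry": 0, "rz": 0, "x": -4, "y": 0, "z": 1.4, "gripper": -0.1}, {"rx": 0, "ry": 0, "rz": 0, "x": -8, "y": 0, "z": 2.8, "gripper": -0.1}, {"rx": 0, "ry": 0, "rz": 0, "x": -11.5, "y": 0, "z": 4, "gripper": -0.1}, {"rx": 0, "ry": 0, "rz": 0, "x": -14, "y": 0, "z": 4.9, "gripper": -0.1}, {"rx": 0, "ry": 0, "rz": 0, "x": -14.4, "y": 0, "z": 5, "gripper": -0.1}, {"rx": 0, "ry": 0, "rz": 0, "x": -14.4, "y": 0, "z": 5, "gripper": -0.1}, {"rx": 0, "ry": 0, "rz": 0, "x": -14.4, "y": 0, "z": 5, "gripper": -0.1}])

```text
time_s: 47.02
position: [0.4202, 0.139, 0.1178]
tool_rot: [0.588, -0.394, 0.393, -0.587]
ft_force: [0.1, -0.3, 0.6]
grip_width: 0.0482
```

```bash
python3 -c "
from h import *
f=grab('top','t37',(205,140,435,230),3.4); f=f.astype(int);r,g,b=f[...,0],f[...,1],f[...,2]
go([.4194,.1415,.005],-67.8)
f=grab('side','s37',(210,170,310,270),6)"
```

```text
at [0.4204 0.1385 0.118 ] x-yaw -67.65 w 0.0485 t 47.0667 F [-0.  -0.2 -0.1]
xyz cm [-0.31 11.3   0.04] r [ 0.001  0.003 -0.   ]
```

View pics/s37.png

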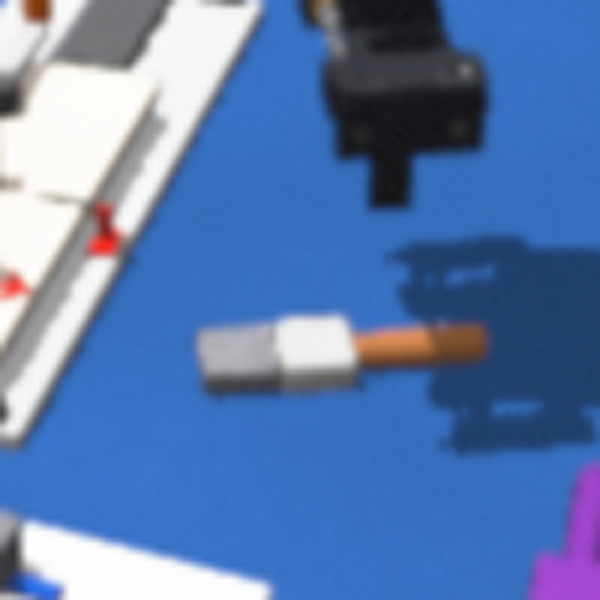

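View pics/t37.png

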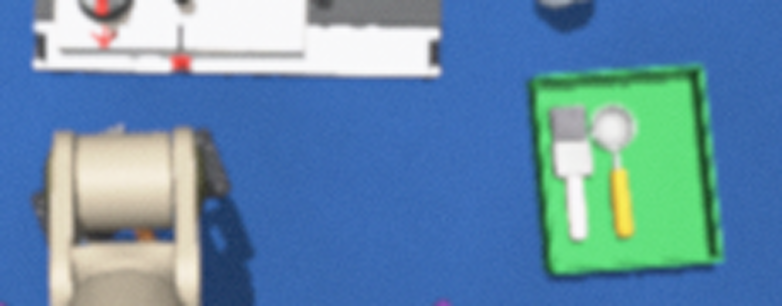

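Emit:
play_rows(steps=[{"rx": 0, "ry": 0, "rz": 0, "x": -0.25, "y": 3, "z": 0, "gripper": -0.1}, {"rx": 0, "ry": 0, "rz": 0, "x": -0.25, "y": 6, "z": 0, "gripper": -0.1}, {"rx": 0, "ry": 0, "rz": 0, "x": -0.25, "y": 9, "z": 0, "gripper": -0.1}, {"rx": 0, "ry": 0, "rz": 0, "x": -0.25, "y": 10.5, "z": 0, "gripper": -0.1}, {"rx": 0, "ry": 0, "rz": 0, "x": -0.25, "y": 11.2, "z": 0, "gripper": -0.1}, {"rx": 0, "ry": 0, "rz": 0, "x": -0.25, "y": 11.2, "z": 0, "gripper": -0.1}, {"rx": 0, "ry": 0, "rz": 0, "x": -0.25, "y": 11.2, "z": 0, "gripper": -0.1}])

```text
time_s: 47.7
position: [0.4199, 0.1411, 0.007]
tool_rot: [-0.587, 0.394, -0.394, 0.587]
ft_force: [1.1, -0.4, 0.3]
grip_width: 0.0484
```

Emit:
play_rows(grip_force=20, steps=[{"rx": 0, "ry": 0, "rz": 0, "x": 0, "y": 0, "z": 0, "gripper": 1}, {"rx": 0, "ry": 0, "rz": 0, "x": 0, "y": 0, "z": 0, "gripper": 1}, {"rx": 0, "ry": 0, "rz": 0, "x": 0, "y": 0, "z": 0, "gripper": 1}, {"rx": 0, "ry": 0, "rz": 0, "x": 0, "y": 0, "z": 0, "gripper": 1}, {"rx": 0, "ry": 0, "rz": 0, "x": 0, "y": 0, "z": 0, "gripper": 1}, {"rx": 0, "ry": 0, "rz": 0, "x": 0, "y": 0, "z": 0, "gripper": 1}, {"rx": 0, "ry": 0, "rz": 0, "x": 0, "y": 0, "z": 0, "gripper": 1}, {"rx": 0, "ry": 0, "rz": 0, "x": 0, "y": 0, "z": 0, "gripper": 1}])

```text
time_s: 48.37
position: [0.4196, 0.1418, 0.0069]
tool_rot: [-0.587, 0.393, -0.394, 0.588]
ft_force: [-0.8, 0.4, 6.3]
grip_width: 0.0185
```

Emit:
play_rows(steps=[{"rx": 0, "ry": 0, "rz": 0, "x": 0, "y": -2, "z": 0, "gripper": 1}, {"rx": 0, "ry": 0, "rz": 0, "x": 0, "y": -5, "z": 0, "gripper": 1}, {"rx": 0, "ry": 0, "rz": 0, "x": 0, "y": -8, "z": 0, "gripper": 1}, {"rx": 0, "ry": 0, "rz": 0, "x": 0, "y": -11, "z": 0, "gripper": 1}, {"rx": 0, "ry": 0, "rz": 0, "x": 0, "y": -11, "z": 0, "gripper": 1}, {"rx": 0, "ry": 0, "rz": 0, "x": 0, "y": -11, "z": 0, "gripper": 1}])

```text
time_s: 48.87
position: [0.4199, 0.1418, 0.1175]
tool_rot: [-0.587, 0.393, -0.394, 0.588]
ft_force: [0.3, 1.2, -0.7]
grip_width: 0.0186
```

```bash
python3 -c "
from h import *
go([.4608,-.4552,.115],-84.8)
f=np.load('pics/t37.npy'); save(f,'t37z',(355,150,425,230),8)
f=grab('side','s38',(210,170,310,270),6)"
```

```text
at [0.4199 0.1418 0.1175] x-yaw -67.6 w 0.0186 t 48.8667 F [ 0.3  1.2 -0.7]
xyz cm [ 56.76   0.25 -18.97] r [-0.003  0.3    0.001]
```

View pics/s38.png

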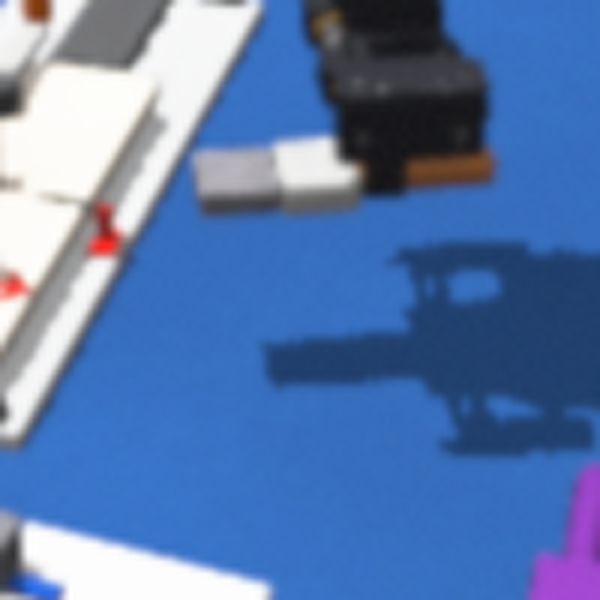

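View pics/t37z.png

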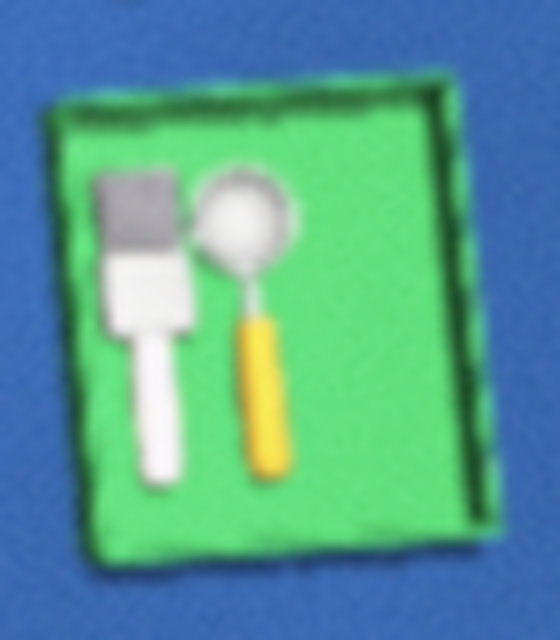

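Emit:
play_rows(steps=[{"rx": 0, "ry": 0, "rz": 0, "x": 3, "y": 0, "z": -1, "gripper": 1}, {"rx": 0, "ry": 0, "rz": 0, "x": 6.8, "y": 0, "z": -2.3, "gripper": 1}, {"rx": 0, "ry": 0.05, "rz": 0, "x": 10.6, "y": 0, "z": -3.5, "gripper": 1}, {"rx": 0, "ry": 0.1, "rz": 0, "x": 14.4, "y": 0, "z": -4.8, "gripper": 1}, {"rx": 0, "ry": 0.15, "rz": 0, "x": 18.2, "y": 0, "z": -6.1, "gripper": 1}, {"rx": 0, "ry": 0.2, "rz": 0, "x": 22, "y": 0, "z": -7.3, "gripper": 1}, {"rx": 0, "ry": 0.25, "rz": 0, "x": 25.8, "y": 0, "z": -8.6, "gripper": 1}, {"rx": 0, "ry": 0.3, "rz": 0, "x": 29.6, "y": 0, "z": -9.9, "gripper": 1}, {"rx": 0, "ry": 0.3, "rz": 0, "x": 33.4, "y": 0, "z": -11.2, "gripper": 1}, {"rx": 0, "ry": 0.3, "rz": 0, "x": 37.2, "y": 0, "z": -12.4, "gripper": 1}])

```text
time_s: 49.75
position: [0.4455, -0.2512, 0.1147]
tool_rot: [-0.522, 0.478, -0.476, 0.522]
ft_force: [1.6, -0.4, -0.9]
grip_width: 0.0184
```

```bash
python3 -c "
from h import *
go([.4605,-.455,.115],-84.8)"
```

```text
at [ 0.4455 -0.2512  0.1147] x-yaw -84.85 w 0.0184 t 49.75 F [ 1.6 -0.4 -0.9]
xyz cm [20.44 -0.08 -0.34] r [ 0.002 -0.001 -0.003]
```

Emit:
play_rows(steps=[{"rx": 0, "ry": 0, "rz": 0, "x": 4, "y": 0, "z": -0.1, "gripper": 1}, {"rx": 0, "ry": 0, "rz": 0, "x": 8, "y": 0, "z": -0.2, "gripper": 1}, {"rx": 0, "ry": 0, "rz": 0, "x": 12, "y": 0, "z": -0.3, "gripper": 1}, {"rx": 0, "ry": 0, "rz": 0, "x": 16, "y": 0, "z": -0.3, "gripper": 1}, {"rx": 0, "ry": 0, "rz": 0, "x": 19, "y": 0, "z": -0.3, "gripper": 1}, {"rx": 0, "ry": 0, "rz": 0, "x": 20.4, "y": 0, "z": -0.3, "gripper": 1}, {"rx": 0, "ry": 0, "rz": 0, "x": 20.4, "y": 0, "z": -0.3, "gripper": 1}, {"rx": 0, "ry": 0, "rz": 0, "x": 20.4, "y": 0, "z": -0.3, "gripper": 1}, {"rx": 0, "ry": 0, "rz": 0, "x": 20.4, "y": 0, "z": -0.3, "gripper": 1}, {"rx": 0, "ry": 0, "rz": 0, "x": 20.4, "y": 0, "z": -0.3, "gripper": 1}])

```text
time_s: 50.58
position: [0.4622, -0.4514, 0.1161]
tool_rot: [-0.522, 0.477, -0.476, 0.523]
ft_force: [-0.8, 1.3, 0.1]
grip_width: 0.0183
```

```bash
python3 -c "
from h import *
go([.4605,-.455,.02],-84.8)"
```

```text
at [ 0.4622 -0.4514  0.1161] x-yaw -84.73 w 0.0183 t 50.5833 F [-0.8  1.3  0.1]
xyz cm [ 0.35  9.61 -0.19] r [ 0.001  0.001 -0.001]
```

Emit:
play_rows(steps=[{"rx": 0, "ry": 0, "rz": 0, "x": 0.25, "y": 2, "z": 0, "gripper": 1}, {"rx": 0, "ry": 0, "rz": 0, "x": 0.25, "y": 5, "z": 0, "gripper": 1}, {"rx": 0, "ry": 0, "rz": 0, "x": 0.25, "y": 7.5, "z": 0, "gripper": 1}, {"rx": 0, "ry": 0, "rz": 0, "x": 0.25, "y": 9, "z": 0, "gripper": 1}, {"rx": 0, "ry": 0, "rz": 0, "x": 0.25, "y": 9.6, "z": 0, "gripper": 1}, {"rx": 0, "ry": 0, "rz": 0, "x": 0.25, "y": 9.6, "z": 0, "gripper": 1}, {"rx": 0, "ry": 0, "rz": 0, "x": 0.25, "y": 9.6, "z": 0, "gripper": 1}])

```text
time_s: 51.17
position: [0.4627, -0.4552, 0.0215]
tool_rot: [0.522, -0.476, 0.477, -0.522]
ft_force: [0.2, 0.4, -0.3]
grip_width: 0.0187
```

```bash
python3 -c "
from h import *
go([.4605,-.455,.0117],-84.8)
f=grab('side','s39',(240,110,330,200),7);f=grab('top','t39',(345,140,435,230),7)"
```

```text
at [ 0.4627 -0.4552  0.0215] x-yaw -84.77 w 0.0187 t 51.1667 F [ 0.2  0.4 -0.3]
xyz cm [-0.04  0.98 -0.22] r [-0.001  0.001  0.001]
```

View pics/s39.png

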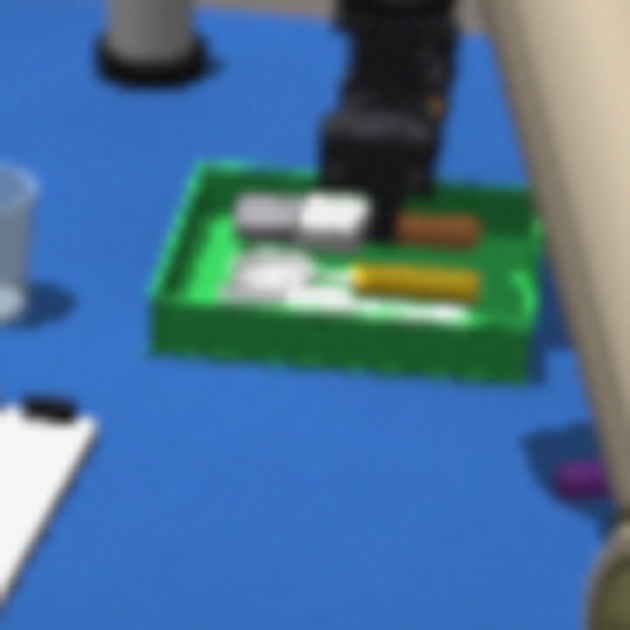

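View pics/t39.png

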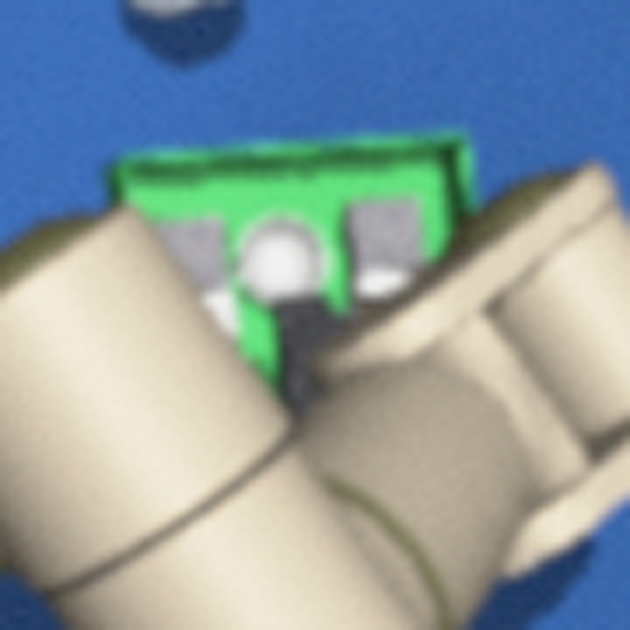

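Emit:
play_rows(steps=[{"rx": 0, "ry": 0, "rz": 0, "x": 0, "y": 0.3, "z": 0, "gripper": 1}, {"rx": 0, "ry": 0, "rz": 0, "x": 0, "y": 0.6, "z": 0, "gripper": 1}, {"rx": 0, "ry": 0, "rz": 0, "x": 0, "y": 0.8, "z": 0, "gripper": 1}, {"rx": 0, "ry": 0, "rz": 0, "x": 0, "y": 0.9, "z": 0, "gripper": 1}, {"rx": 0, "ry": 0, "rz": 0, "x": 0, "y": 0.9, "z": 0, "gripper": 1}])

```text
time_s: 51.68
position: [0.4622, -0.4554, 0.012]
tool_rot: [0.522, -0.477, 0.477, -0.522]
ft_force: [-1.8, 1.5, 3.9]
grip_width: 0.0186
```

Emit:
play_rows(steps=[{"rx": 0, "ry": 0, "rz": 0, "x": 0, "y": 0, "z": 0, "gripper": 0.5}, {"rx": 0, "ry": 0, "rz": 0, "x": 0, "y": 0, "z": 0, "gripper": 0.4}, {"rx": 0, "ry": 0, "rz": 0, "x": 0, "y": 0, "z": 0, "gripper": 0.4}, {"rx": 0, "ry": 0, "rz": 0, "x": 0, "y": -1.5, "z": 0, "gripper": 0.4}, {"rx": 0, "ry": 0, "rz": 0, "x": 0, "y": -4, "z": 0, "gripper": 0.4}, {"rx": 0, "ry": 0, "rz": 0, "x": 0, "y": -7, "z": 0, "gripper": 0}, {"rx": 0, "ry": 0, "rz": 0, "x": 0, "y": -11, "z": 0, "gripper": 0}, {"rx": 0, "ry": 0, "rz": 0, "x": 0, "y": -15, "z": 0, "gripper": 0}, {"rx": 0, "ry": 0, "rz": 0, "x": 0, "y": -15, "z": 0, "gripper": 0}])

```text
time_s: 52.43
position: [0.464, -0.4576, 0.17]
tool_rot: [0.523, -0.472, 0.482, -0.521]
ft_force: [0.4, -0.7, 0.3]
grip_width: 0.044
```

```bash
python3 -c "
from h import *
go([.3,-.1,.25],-84.8)"
```

```text
at [ 0.464  -0.4576  0.17  ] x-yaw -84.79 w 0.044 t 52.4333 F [ 0.4 -0.7  0.3]
xyz cm [-37.    -8.54 -13.02] r [-0.007  0.     0.012]
```

Emit:
play_rows(steps=[{"rx": 0, "ry": 0, "rz": 0, "x": -3, "y": -2, "z": -1, "gripper": 0}, {"rx": 0, "ry": 0, "rz": 0, "x": -6.5, "y": -4, "z": -2, "gripper": 0}, {"rx": 0, "ry": 0, "rz": 0, "x": -10, "y": -6, "z": -3, "gripper": 0}, {"rx": 0, "ry": 0, "rz": 0, "x": -13.5, "y": -8, "z": -4.5, "gripper": 0}, {"rx": 0, "ry": 0, "rz": 0, "x": -17, "y": -8.5, "z": -6, "gripper": 0}, {"rx": 0, "ry": 0, "rz": 0, "x": -20.5, "y": -8.5, "z": -7.5, "gripper": 0}, {"rx": 0, "ry": 0, "rz": 0, "x": -24, "y": -8.5, "z": -9, "gripper": 0}, {"rx": 0, "ry": 0, "rz": 0, "x": -27.5, "y": -8.5, "z": -10, "gripper": 0}, {"rx": 0, "ry": 0, "rz": 0, "x": -31, "y": -8.5, "z": -11, "gripper": 0}, {"rx": 0, "ry": 0, "rz": 0, "x": -34, "y": -8.5, "z": -11.5, "gripper": 0}])

```text
time_s: 53.27
position: [0.3154, -0.1253, 0.2463]
tool_rot: [-0.522, 0.477, -0.477, 0.522]
ft_force: [0.8, 0.4, 0.1]
grip_width: 0.0443
```

Emit:
play_rows(steps=[{"rx": 0, "ry": 0, "rz": 0, "x": 0, "y": 0, "z": 0, "gripper": 0}, {"rx": 0, "ry": 0, "rz": 0, "x": 0, "y": 0, "z": 0, "gripper": 0}, {"rx": 0, "ry": 0, "rz": 0, "x": 0, "y": 0, "z": 0, "gripper": 0}])

```text
time_s: 53.52
position: [0.3174, -0.1279, 0.2467]
tool_rot: [0.522, -0.476, 0.477, -0.522]
ft_force: [0.3, -0.1, 0.4]
grip_width: 0.0441
```

```bash
python3 mk.py 40; python3 -c "
from h import *
f=np.load('pics/t40.npy'); save(f,'t40a',(155,100,425,235),2.9); save(f,'t40z',(355,150,425,230),8); save(f,'t40c',(215,115,315,170),8)
f=np.load('pics/s40.npy'); save(f,'s40a',(130,110,330,260),4)
s=env.sense(); print(s['position'],s['time_s'])"
```

```text
line 147 257.58 [0.6225 0.0943 0.04  ]
line 148 257.62 [0.6186 0.0941 0.04  ]
line 149 257.61 [0.6148 0.0941 0.04  ]
line 150 257.59 [0.611  0.0941 0.04  ]
line 151 257.61 [0.6071 0.0939 0.04  ]
line 152 257.59 [0.6033 0.0939 0.04  ]
mark 156 257.6 [0.5896 0.0936 0.03  ]
mark 157 257.75 [0.5858 0.0929 0.03  ]
mark 158 257.73 [0.5819 0.0929 0.03  ]
mark 159 257.67 [0.5781 0.0931 0.03  ]
mark 160 257.62 [0.5742 0.0932 0.03  ]
[ 0.3173666  -0.12820921  0.24645271] 53.6167
```

View pics/t40a.png

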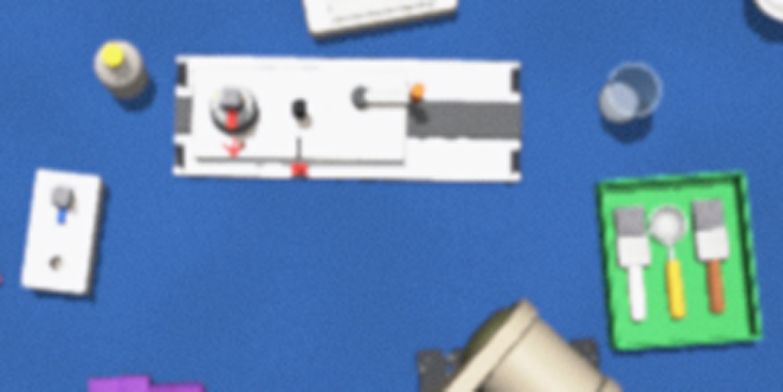

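View pics/s40a.png

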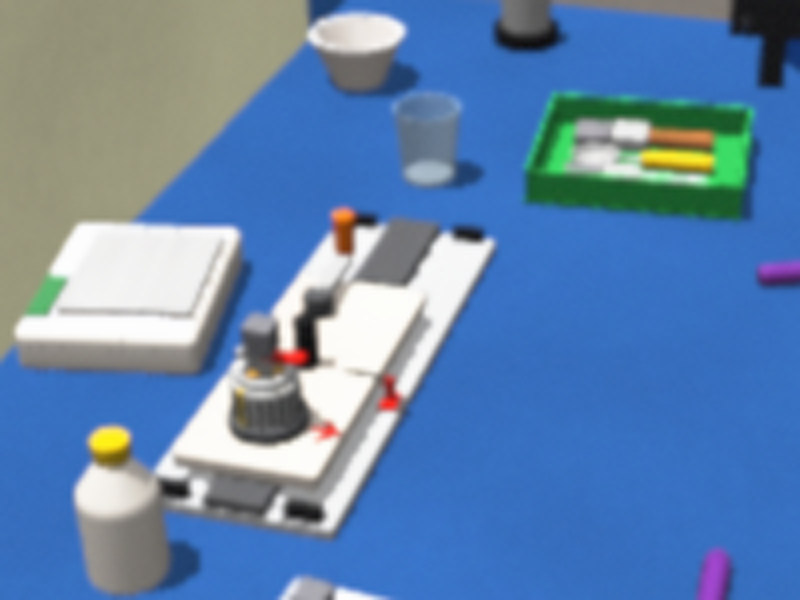

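View pics/t40z.png

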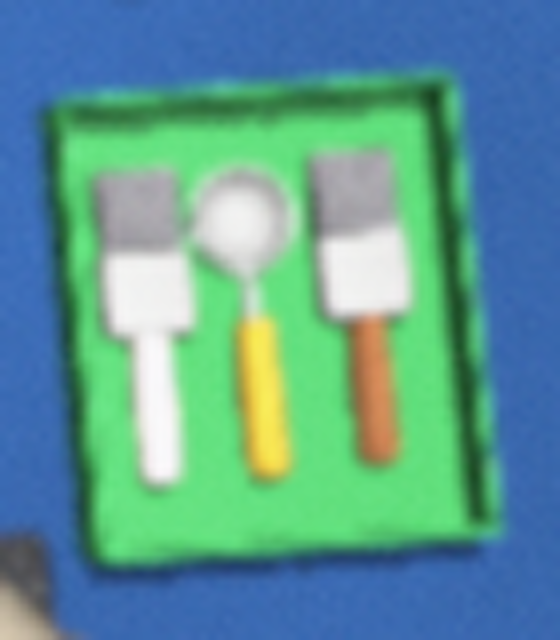

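View pics/t40c.png

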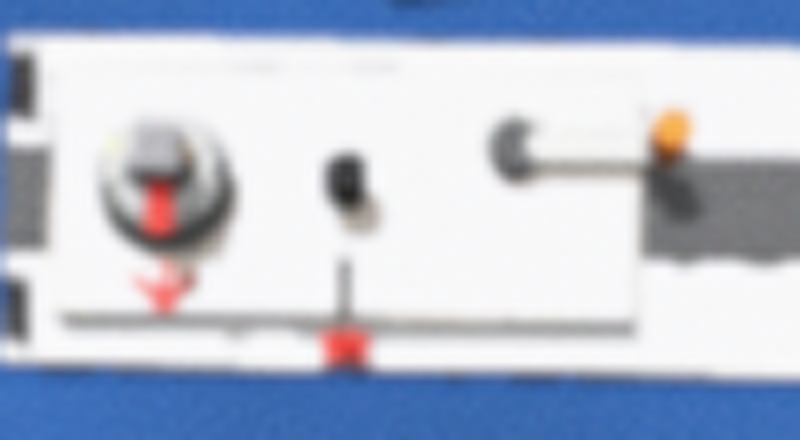

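```bash
python3 -c "
from h import *
save(np.load('pics/t40.npy'),'t40full',None,1.5)"
```

```text
(no output)
```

View pics/t40full.png

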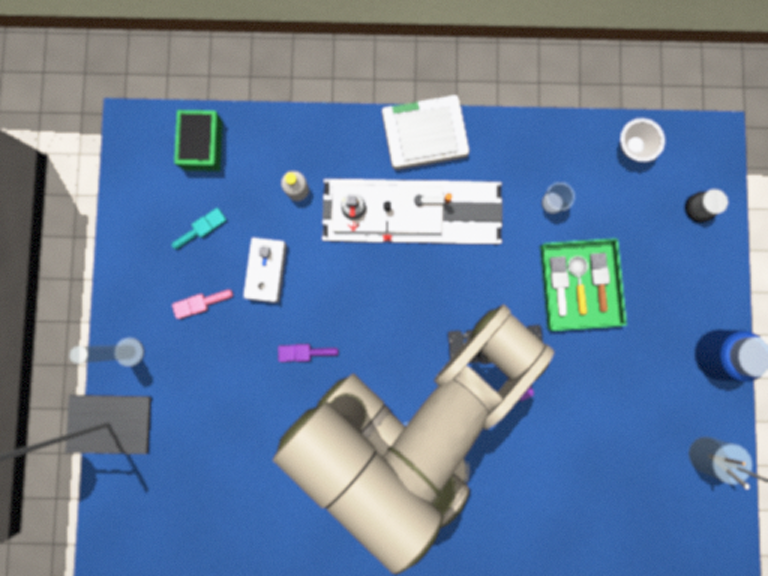

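The full top view shows no other listed tools on the bench. The three tools lie side by side in the tray (about pixels 560–600, 285), and the blue rotor, beaker and bottle haven't moved. Handing in.

```bash
python3 -c "
from h import *
print(env.hand_in())"
```

```text
the job is handed in; nothing more can be done
None
```

The job is done and handed in at about 54 s of the 210 s allowed.

- **Rotor:** the red rotor stands in the chuck with its red blade along the arrow. I turned the sleeve clockwise until it stopped. At the stop the wrist torque rose to about 2.2 N m, the yellow stripe no longer moved and the fingers slipped on the sleeve.
- **Carriage:** I unlocked the lever to about 1.28 rad, slid the carriage and then corrected it by 2 mm after a second look. I locked the lever again at about 0 rad. The last top view shows the black line within about 1 mm of the red mark. Releasing the lever had shifted it by about 0.5 mm.
- **Tools:** the white brush, the yellow scoop and the wooden brush lie flat side by side in the green tray. The wooden brush was knocked aside partway through, so I measured it again before picking it up. I saw no black scoop in the camera views.
- **Left alone:** the blue rotor, beaker and spray bottle look unmoved in the last images, and the arm ended clear of everything.

No final check failed. The sleeve stop and lever angle are inferred from the arm's position and forces and the images, because neither joint can be read directly.

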